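Empty the scrap pan into the tilt-out bin

ROBOT

A 6-joint arm with a two-finger parallel gripper is mounted at the origin on the work surface. World frame = base frame: x ahead of the robot, y to its left, z up, the work surface at z = 0. Lengths are in m, angles in rad, forces in N, time in s.
With the tool pointing down it reaches from about 0.375 to 0.9 m from the base axis. Payload 3.1 kg.
Tool frame: the origin (TCP) lies midway between the tips of the shut fingers; the grasp point (between the pads) lies 19 mm behind it; z points along the fingers, x is the direction in which the jaws open and shut, and the axes are right-handed (so a half turn about z gives the same grasp; the last joint's range is limited). The gripper opens to 87 mm and grips with 3 to 60 N. Pads are 19 mm wide; open, the fingers measure 117 mm over their backs; the gripper's body (75 mm by 190 mm) begins 51 mm behind the grasp point.
Start: joints at [-1.411, 0.527, 1.433, -0, 1.181, -0.178], TCP at [0.207, -0.59, 0.223] pointing down, gripper open.
Joint ranges: [-3.08, 3.08], [-0.75, 2.2], [0.22, 2.44], [-1.43, 4.57], [0, 2.65], [-2.85, 2.85]. Speed limits (rad/s): [2.79, 2.79, 3.14, 3.14, 3.14, 3.14].

INTERFACE

Orientations are given as a rotation vector (axis times angle).
In Python, from plant import bot, cams, ticket gives the robot as it stands.
- The arm moves only by the tool apply_moves, never from a script. Its argument "motion" is a list of rows, each a list of 6 numbers: the shift along the tool's x, y, z scaled (see below), then the turn, a rotation vector about the tool's x, y, z scaled (see below). A call has exactly 5 rows; each row shifts and turns the commanded pose from where the row before left it, along the tool's axes as they then stand; what a row does not reach is not made up. The controller multiplies each number of a shift by 30 mm and each number of a turn by 0.08 rad. A row lasts 1/10 s, in which the tool goes at most 50 mm and 8.59 degrees, less where a joint would pass 70% of its speed; a pose out of reach is approached as far as the arm can. A call with a number of a shift or a turn outside -1 to 1 is refused whole. A call with a gripper value outside its range is refused whole. "hand" is the opening, from 0 (shut) to 1 (fully open), set as the call begins (left out, the last holds). The fingers move at their own pace and stop on an object; the grip force is fixed at half the most. Time passes only in rows, so rows that do not move let the fingers close, or fill a call up. It gives the time, the measured TCP pose, the force and the opening at its end, in the units of the state.
- bot.get_obs(): the state, without advancing time (a new reading comes with each control period).
- cams.snapshot(name): name is "scene" or "top"; returns the picture (384x512x3 uint8, red, green, blue); there is no depth.
- cams.camera_info(name): a dict with "camera_matrix" (3x3 intrinsics, pixels), "xyz" and "rotation" of the camera in the world. Camera axes: x right, y up, looking along -z (the intrinsics and any distortion apply to the point x, -y, -z); pixel columns grow to the right and rows downward; lengths in m; the calibration is good to about 2 mm. A picture is of the moment at which its call begins. camera_info takes no time and is no camera call.
- ticket.hand_in(): hands the job in, once; it reports no verdict.
Trained networks look in the newest picture that a camera, given by its name, has taken for a name from the list of things; names that differ only in an ending like _2 or _b are one class to them, and where a whole thing is asked for, a point or a joint stands for the part that bears it (a point fixed in the world has none). Each returns a list of dicts, best first, with "score" (0 to 1); they miss things now and then, are a little off and sometimes report something else, mostly with a low value. They report only what shows in the picture. A call takes as long as a camera call.
- cams.regions_of(name, camera): "pixels" (384x512 bool, what is visible of it) and "location" ([column, row] in pixels, amid what is visible of it).
- cams.landmark_of(name, camera): "location" ([column, row] in pixels: a listed point, or the origin of a listed thing).
The state is a dict: "time": time; "q": joint angles; "dq": joint speeds; "effort": joint torques, N m; "tool_pos": TCP position; "eef_rot": TCP orientation; "ft_force": force on the tool from outside, world axes, zero at the start; "ft_torque": the same for the moment, N m; "opening": opening from 0.0 (shut) to 1.0 (fully open).
Only numpy, scipy, OpenCV 4.12 (cv2) and the standard library are available. Lean on these libraries where they do the work, as an engineer would, in place of code of your own. Each camera call takes 0.05 s, during which the arm holds its last target.

TASK

Clear the metal offcuts off the bench: lift the lid off the scrap pan and lay it flat on the bench clear of the pan, collect every aluminium offcut lying about in the pan, pull the front of the green scrap bin open to its stop, and tip the pan so that all of them slide into the open bin together. Then push the bin front fully shut, stand the empty pan back upright on its rubber mat and put the lid back on it properly seated; leave the gear, tape roll, bottle and grinding disc where they are.

Things in the scene. Friction and masses are not known exactly. Their poses are not given: they have to be found in the camera images.
- pan: Open aluminium sheet pan on the rubber mat, 150 mm long (own x), 92 wide (own y), rim 50 mm up, 3 mm walls, 0.2 kg. Origin: middle of its underside, z up. The +x end is a spout: a 30 degree ramp from the floor at x = -5 to the rim at x = 75 mm. A black upright grip stands outside the rear (-x) wall. Tipped spout down by 65 to 80 degrees it empties.
- pan_grip (a point): Where to pinch the pan's black rear grip: (-97, 0, 82) mm in the pan's frame, 20 mm below the grip's top. The grip is a plate 14 mm thick (own y, the way to pinch), 34 mm along x (x = -114 to -80 mm), from 20 to 102 mm above the pan's underside.
- pan_lip (a point): Middle of the pan's pouring lip, the top of the spout ramp, at (75, 0, 50) mm in the pan's frame.
- lid: Loose steel lid, a plate 148 (own x) x 96 (own y) x 4 mm with a 100 x 74 x 8 mm step under it and a black round knob, 26 mm across, 32 mm tall, in the middle on top. Origin: middle of the step's underside, z up; knob 12 to 44 mm above it. Seated on the pan (as at the start) the origin is above the pan's origin by 42 mm, long sides parallel, either way round. 0.12 kg.
- mat: The thin black rubber mat under the pan, fixed, 200 (own x) x 260 (own y) x 3 mm, origin in the middle of its underside; its top is at 3 mm.
- cabinet: Fixed green steel shell of the tilt-out bin: 160 mm deep (own x, away from the robot), 280 wide (own y), 165 tall, with a dark plate on its roof to 185 mm. Origin: bench level, middle of the front edge. Its front faces its own -x, the robot.
- front (a joint): Tilt of the bin's front and its tub (256 mm wide, 130 deep, with cheeks and an 85 mm back wall) about the hinge along the shell's y at its bottom front edge: 0 shut, 0.9 rad open on its stop, the top swung out to the robot and down. Starts shut or slightly ajar. Stiff (3 to 5 N at the handle): stays where it is left.
- front_handle (a point): Middle of the dark round handle bar, 14 mm thick, 100 mm long along the shell's y, on two posts, 35 mm above the front's top edge; pinch it from above across the shell's x. 190 mm from the hinge line; it turns with the front: 198 mm above the bench shut, about 126 mm open.
- front_hinge (a point): Middle of the hinge line of the bin's front: the bottom front edge of the shell, 8 mm above the bench.
- bin_mouth (a point): Fixed point: middle of the opening of the fully open bin, 60 mm in front of the shell's front face, at the height of the shell's roof (165 mm). The opening is about 120 mm deep (shell's x) and 245 mm wide (shell's y).
- tub_mid (a point): Middle of the tub's inside, turning with the front: 65 mm behind the panel's outer face, 80 mm above the tub's underside. Axes: x to the tub's back, z along the panel to the handle. A piece is in the tub when its middle is within 65 mm (x), 130 mm (y) and 80 mm (z) of this point.
- off_tube: An aluminium offcut, 62 mm long with a 26 x 26 mm section: square tube, 4 mm walls. It lies on the bench with its length (own x axis) level; origin at the middle of the piece, so 13 mm above what it lies on. May be absent (None) in a run.
- off_channel: An aluminium offcut, 62 mm long with a 26 x 26 mm section: U channel, 4 mm walls, open upward. It lies on the bench with its length (own x axis) level; origin at the middle of the piece, so 13 mm above what it lies on. May be absent (None) in a run.
- off_beam: An aluminium offcut, 62 mm long with a 26 x 26 mm section: H section, 4 mm thick, grooves above and below. It lies on the bench with its length (own x axis) level; origin at the middle of the piece, so 13 mm above what it lies on. May be absent (None) in a run.
- off_bar: An aluminium offcut, 62 mm long with a 26 x 26 mm section: solid square bar. It lies on the bench with its length (own x axis) level; origin at the middle of the piece, so 13 mm above what it lies on. May be absent (None) in a run.
- off_slotted: An aluminium offcut, 62 mm long with a 26 x 26 mm section: square bar with an 8 mm wide groove along its top. It lies on the bench with its length (own x axis) level; origin at the middle of the piece, so 13 mm above what it lies on. May be absent (None) in a run.
- gear: Bystander: dark steel gear lying flat, 100 mm across, 36 mm tall with its hub; origin under its middle.
- tape: Bystander: roll of yellow tape lying flat, 92 mm across, 45 mm tall; origin under its middle.
- oil: Bystander: grey bottle with a red cap, 60 mm across, 170 mm tall; origin under its middle.
- disc: Bystander: flat grinding disc, 110 mm across, 11 mm thick; origin under its middle.

How it is judged:
On the way, in this order (a step that is already met when the one before it is completed fails the run):
1. the lid lies flat on the bench, clear of the pan (horizontal distance between lid and pan above 0.097 m and height (world z) of lid below 0.015 m and angle between lid's own z axis and vertical below 0.15 rad and contact force between lid and the fingers below 0.1 N), for 0.2 s.
2. every offcut is in the pan, which stands upright (x of off_tube in the frame of pan between -0.075 and 0.085 m and y of off_tube in the frame of pan between -0.05 and 0.05 m and z of off_tube in the frame of pan between 0 and 0.08 m and x of off_channel in the frame of pan between -0.075 and 0.085 m and y of off_channel in the frame of pan between -0.05 and 0.05 m and z of off_channel in the frame of pan between 0 and 0.08 m and x of off_beam in the frame of pan between -0.075 and 0.085 m and y of off_beam in the frame of pan between -0.05 and 0.05 m and z of off_beam in the frame of pan between 0 and 0.08 m and x of off_bar in the frame of pan between -0.075 and 0.085 m and y of off_bar in the frame of pan between -0.05 and 0.05 m and z of off_bar in the frame of pan between 0 and 0.08 m and x of off_slotted in the frame of pan between -0.075 and 0.085 m and y of off_slotted in the frame of pan between -0.05 and 0.05 m and z of off_slotted in the frame of pan between 0 and 0.08 m and angle between pan's own z axis and vertical below 0.2 rad), for 0.3 s.
3. the bin front is open on its stop and the pan is tipped with its lip over the opening (value of joint front above 0.84 rad and angle between pan's own z axis and vertical above 0.35 rad and horizontal distance between pan_lip and bin_mouth below 0.12 m and height (world z) of pan_lip above 0.1 m), for 0.1 s.
4. every offcut is in the tub while the front is still open (x of off_tube in the frame of tub_mid between -0.065 and 0.065 m and y of off_tube in the frame of tub_mid between -0.13 and 0.13 m and z of off_tube in the frame of tub_mid between -0.08 and 0.085 m and x of off_channel in the frame of tub_mid between -0.065 and 0.065 m and y of off_channel in the frame of tub_mid between -0.13 and 0.13 m and z of off_channel in the frame of tub_mid between -0.08 and 0.085 m and x of off_beam in the frame of tub_mid between -0.065 and 0.065 m and y of off_beam in the frame of tub_mid between -0.13 and 0.13 m and z of off_beam in the frame of tub_mid between -0.08 and 0.085 m and x of off_bar in the frame of tub_mid between -0.065 and 0.065 m and y of off_bar in the frame of tub_mid between -0.13 and 0.13 m and z of off_bar in the frame of tub_mid between -0.08 and 0.085 m and x of off_slotted in the frame of tub_mid between -0.065 and 0.065 m and y of off_slotted in the frame of tub_mid between -0.13 and 0.13 m and z of off_slotted in the frame of tub_mid between -0.08 and 0.085 m and value of joint front above 0.75 rad), for 0.2 s.
At the end, for the whole second after the job is handed in: Front shut within 0.05 rad, every offcut in the tub; pan upright (0.06 rad) with its middle over the mat (90 mm x, 110 mm y of its middle); lid seated on the pan (20 mm along, 12 mm across, sides parallel within 0.15 rad, flush on the rim); all at rest (x of off_tube in the frame of tub_mid between -0.065 and 0.065 m and y of off_tube in the frame of tub_mid between -0.13 and 0.13 m and z of off_tube in the frame of tub_mid between -0.08 and 0.085 m and x of off_channel in the frame of tub_mid between -0.065 and 0.065 m and y of off_channel in the frame of tub_mid between -0.13 and 0.13 m and z of off_channel in the frame of tub_mid between -0.08 and 0.085 m and x of off_beam in the frame of tub_mid between -0.065 and 0.065 m and y of off_beam in the frame of tub_mid between -0.13 and 0.13 m and z of off_beam in the frame of tub_mid between -0.08 and 0.085 m and x of off_bar in the frame of tub_mid between -0.065 and 0.065 m and y of off_bar in the frame of tub_mid between -0.13 and 0.13 m and z of off_bar in the frame of tub_mid between -0.08 and 0.085 m and x of off_slotted in the frame of tub_mid between -0.065 and 0.065 m and y of off_slotted in the frame of tub_mid between -0.13 and 0.13 m and z of off_slotted in the frame of tub_mid between -0.08 and 0.085 m and value of joint front below 0.05 rad and angle between pan's own z axis and vertical below 0.06 rad and x of pan in the frame of mat between -0.09 and 0.09 m and y of pan in the frame of mat between -0.11 and 0.11 m and z of pan in the frame of mat between -0.002 and 0.01 m and x of lid in the frame of pan between -0.02 and 0.02 m and y of lid in the frame of pan between -0.012 and 0.012 m and z of lid in the frame of pan between 0.036 and 0.048 m and angle between the z axis of lid and the z axis of pan, either way round below 0.08 rad and angle between the x axis of lid and the x axis of pan, either way round below 0.15 rad and linear speed of each of off_tube, off_channel, off_beam, off_bar, off_slotted, pan, lid below 0.03 m/s); the robot touches nothing.
It fails at once if a bystander (gear, tape, oil or disc) is shifted by more than 5 cm (distance of any of gear, tape, oil, disc from where it was at the start of the episode above 0.05 m).
Of off_tube, off_channel, off_beam, off_bar, off_slotted only 2 to 4 are there at a start; the rules pass over those that are not, and their reading is None.
At some moment in a run one of off_tube, off_channel, off_beam, off_bar, off_slotted, lid may be knocked a few centimetres aside while the robot is not near it.
It also fails if it takes over 210 s, if anything falls off the work surface, if the arm or the gripper's body presses on something with over 40 N, if the wrist force passes 120 N, or if a joint passes its speed limit or range.

## Working session

There is one attempt and no reset: what is moved stays moved. The work goes in short steps, Python scripts to look and compute and a tool call to move; the robot and the scene stay as the last step left them, time stands still between calls to the robot, and variables do not carry over. Pictures are saved under pics/ and viewed, and the job is handed in when it is done.

Besides the shell and the picture viewer there is one more tool, called in YAML: its name, and indented under it one key for each argument. apply_moves: Moves the arm, as the interface text tells. Shifts and turns lie within -1 to 1; 1 stands for 30 mm of shift or 0.08 rad of turn. Its arguments: {"type":"object","properties":{"motion":{"type":"array","items":{"type":"array","items":{"type":"number","minimum":-1,"maximum":1}}},"hand":{"type":"number"}},"required":["motion"]}

```bash
ls; mkdir -p pics; python3 - <<'E'
from plant import bot,cams,ticket
import cv2,numpy as np
print(bot.get_obs())
for n in("scene","top"):
    i=cams.snapshot(n); cv2.imwrite(f"pics/{n}0.png",cv2.resize(i[:,:,::-1],(800,600))); print(n,cams.camera_info(n))
E
```

```text
pics
{'time': 0.0, 'q': array([-1.41149425e+00,  5.28472153e-01,  1.43389412e+00, -3.91395029e-05,
        1.18139170e+00, -1.78521312e-01]), 'dq': array([-9.32855503e-05,  7.14556585e-04,  3.08486329e-05, -2.55556339e-03,
        5.73754848e-04,  5.90882579e-04]), 'effort': array([ 6.33268883e-06, -4.40041280e+01, -1.76590812e+01,  6.32139668e-02,
        5.82927733e-02, -1.51414088e-04]), 'tool_pos': array([ 0.20703336, -0.58893971,  0.22157056]), 'eef_rot': array([-2.56204454e+00,  1.81548220e+00,  2.42125499e-03]), 'ft_force': array([0.64069427, 0.14403106, 0.14290754]), 'ft_torque': array([ 0.02492414, -0.00823933,  0.02018286]), 'opening': 1.003302771741626}
scene {'camera_matrix': array([[460.64163658,   0.        , 247.2080524 ],
       [  0.        , 460.64163658, 188.65432981],
       [  0.        ,   0.        ,   1.        ]]), 'xyz': array([ 1.19352519, -0.6389451 ,  0.98540269]), 'rotation': array([0.78241123, 0.34167441, 0.7700118 ])}
top {'camera_matrix': array([[482.40891341,   0.        , 254.2794739 ],
       [  0.        , 482.40891341, 189.32780202],
       [  0.        ,   0.        ,   1.        ]]), 'xyz': array([ 0.44327157, -0.03887105,  1.48947697]), 'rotation': array([ 0.04871172, -0.02030516, -1.57679789])}
```

View pics/scene0.png

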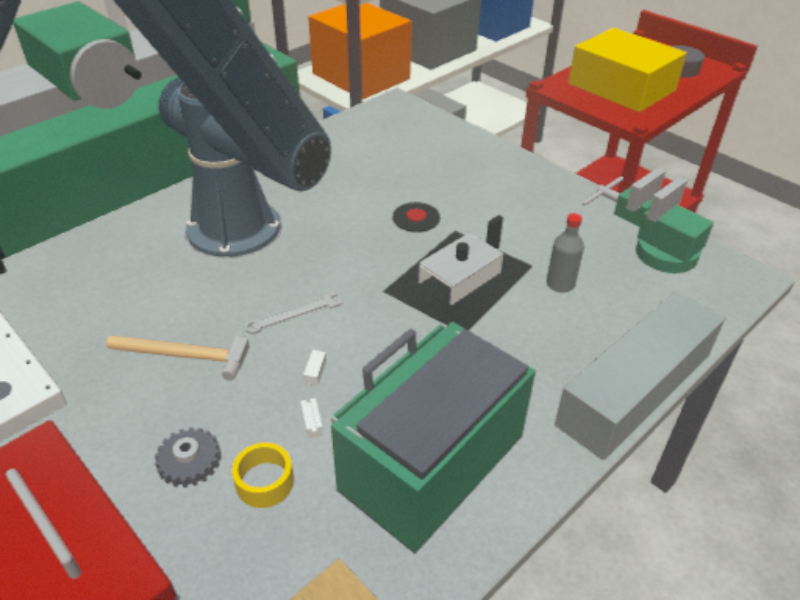

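View pics/top0.png

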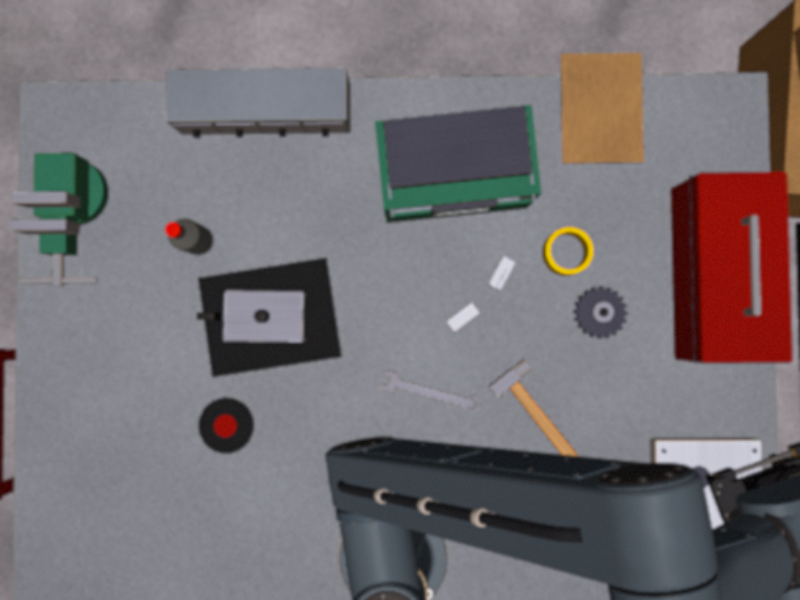

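Top view: two offcuts at about (463,317) and (502,273) in the 800x600 picture, the pan with its lid at (262,316) with the grip on the left, and the bin at (460,165). The scene view agrees. Next I'll measure these.

```bash
cat > h.py <<'E'
from plant import bot,cams,ticket
import cv2,numpy as np
from scipy.spatial.transform import Rotation as R
def cam(n):
    i=cams.camera_info(n); return i["camera_matrix"],np.array(i["xyz"]),R.from_rotvec(i["rotation"]).as_matrix()
def ray(n,px):
    K,p,Rm=cam(n); u,v=px; d=np.linalg.inv(K)@[u,v,1]; d=Rm@(d*[1,-1,-1]); return p,d
def at(n,px,z):
    p,d=ray(n,px); return (p+d*(z-p[2])/d[2])
def proj(n,X):
    K,p,Rm=cam(n); c=(np.atleast_2d(X)-p)@Rm*[1,-1,-1]; q=c@K.T; return q[:,:2]/q[:,2:]
def tri(px):
    A=np.zeros((3,3));b=np.zeros(3)
    for n,u in px.items():
        p,d=ray(n,u); d=d/np.linalg.norm(d); M=np.eye(3)-np.outer(d,d); A+=M;b+=M@p
    return np.linalg.solve(A,b)
def snap(n,f=None):
    i=cams.snapshot(n)
    if f: cv2.imwrite(f"pics/{f}.png",cv2.resize(i[:,:,::-1],(800,600)))
    return i
def lm(n,c,k=1): return [(np.round(d["location"],1).tolist(),round(d["score"],2)) for d in cams.landmark_of(n,c)[:k]]
def st():
    o=bot.get_obs(); Rm=R.from_rotvec(o["eef_rot"]).as_matrix()
    print("t",round(o["time"],2),"tcp",o["tool_pos"].round(4),"open",round(o["opening"],3),"F",o["ft_force"].round(1),"q",o["q"].round(3))
    print("x",Rm[:,0].round(3),"y",Rm[:,1].round(3),"z",Rm[:,2].round(3)); return o["tool_pos"],Rm
def plan(tgt,yaw=None):
    """offset in tool units to reach tgt with tool down, tool x at yaw"""
    p,Rm=st(); d=Rm.T@(np.array(tgt)-p)/0.03
    print("shift units",d.round(2))
    if yaw is not None:
        x=np.array([np.cos(yaw),np.sin(yaw),0]); z=np.array([0,0,-1.]); y=np.cross(z,x)
        T=np.stack([x,y,z],1); 
        for s in(1,-1):
            T2=T*[s,s,1]; print("turn units",s,(R.from_matrix(Rm.T@T2).as_rotvec()/0.08).round(2))
E
python3 - <<'E'
from h import *
for c in("top","scene"):
    snap(c)
    for n in ["pan","pan_grip","lid","mat","cabinet","front_handle","front_hinge","off_tube","off_channel","off_beam","off_bar","off_slotted"]:
        print(c,n,lm(n,c,3))
E
```

```text
top pan []
top pan_grip [([133.8, 201.6], 0.4)]
top lid [([168.2, 200.7], 0.66)]
top mat []
top cabinet [([290.3, 139.2], 0.85)]
top front_handle [([293.2, 130.8], 0.92)]
top front_hinge [([291.3, 137.1], 0.85), ([128.2, 152.9], 0.68)]
top off_tube []
top off_channel []
top off_beam []
top off_bar [([296.2, 204.0], 0.69)]
top off_slotted [([316.8, 175.9], 0.67)]
scene pan [([293.3, 176.5], 0.75)]
scene pan_grip [([317.4, 143.5], 0.77)]
scene lid [([295.4, 167.7], 0.72), ([249.2, 226.6], 0.16)]
scene mat [([294.3, 178.7], 0.66)]
scene cabinet []
scene front_handle [([249.9, 224.3], 0.77)]
scene front_hinge []
scene off_tube []
scene off_channel [([319.4, 143.6], 0.21)]
scene off_beam []
scene off_bar [([201.0, 237.3], 0.71)]
scene off_slotted [([201.5, 266.2], 0.77)]
```

```bash
python3 - <<'E'
from h import *
def rect(n,c,z):
    r=cams.regions_of(n,c)
    if not r: print(n,c,"none");return
    m=r[0]["pixels"].astype(np.uint8); ys,xs=np.nonzero(m)
    P=np.array([at(c,(x,y),z)[:2] for x,y in zip(xs,ys)]).astype(np.float32)
    (cx,cy),(w,h),a=cv2.minAreaRect(P); 
    a=a if w>h else a+90
    print(n,c,r[0]["score"],"ctr",round(cx,4),round(cy,4),"mean",P.mean(0).round(4),"size",round(w,3),round(h,3),"long axis deg",round(a,1))
snap("top");
for n,z in [("off_bar",.026),("off_slotted",.026),("lid",.053),("mat",.003),("cabinet",.175),("pan",.05),("front_handle",.198),("pan_grip",.1)]: rect(n,"top",z)
snap("scene")
for n,z in [("off_bar",.013),("off_slotted",.013),("lid",.053)]: rect(n,"scene",z)
print("lid",tri({"top":(168.2,200.7),"scene":(295.4,167.7)}))
print("grip",tri({"top":(133.8,201.6),"scene":(317.4,143.5)}))
print("handle",tri({"top":(293.2,130.8),"scene":(249.9,224.3)}))
print("bar",tri({"top":(296.2,204),"scene":(201,237.3)}),at("top",(296.2,204),.013))
print("slot",tri({"top":(316.8,175.9),"scene":(201.5,266.2)}),at("top",(316.8,175.9),.013))
print("hinge",at("top",(291.3,137.1),.008))
E
```

```text
off_bar top 0.69 ctr 0.4677 -0.1377 mean [ 0.4681 -0.139 ] size 0.02 0.055 long axis deg 123.3
off_slotted top 0.73 ctr 0.5504 -0.2141 mean [ 0.5504 -0.2133] size 0.027 0.063 long axis deg 152.9
lid top 0.81 ctr 0.4704 0.2435 mean [0.4697 0.2437] size 0.147 0.096 long axis deg 89.7Traceback (most recent call last):
  File "<stdin>", line 11, in <module>
  File "<stdin>", line 6, in rect
  File "h.py", line 9, in at
    p,d=ray(n,px); return (p+d*(z-p[2])/d[2])
        ~~~^^^^^^
  File "h.py", line 7, in ray
    K,p,Rm=cam(n); u,v=px; d=np.linalg.inv(K)@[u,v,1]; d=Rm@(d*[1,-1,-1]); return p,d
           ~~~^^^
  File "h.py", line 5, in cam
    i=cams.camera_info(n); return i["camera_matrix"],np.array(i["xyz"]),R.from_rotvec(i["rotation"]).as_matrix()
ValueError: time passes only in moves, steps and waits
```

```bash
python3 - <<'E'
s=open('h.py').read()
s=s.replace('''    i=cams.camera_info(n); return i["camera_matrix"],np.array(i["xyz"]),R.from_rotvec(i["rotation"]).as_matrix()''','''    if n not in _c:
        i=cams.camera_info(n); _c[n]=(i["camera_matrix"],np.array(i["xyz"]),R.from_rotvec(i["rotation"]).as_matrix())
    return _c[n]''').replace("def cam(n)","_c={}\ndef cam(n)")
s+='''
def rect(n,c,z):
    r=cams.regions_of(n,c)
    if not r: print(n,c,"none");return
    m=r[0]["pixels"].astype(np.uint8); ys,xs=np.nonzero(m)
    P=np.array([at(c,(x,y),z)[:2] for x,y in zip(xs,ys)]).astype(np.float32)
    (cx,cy),(w,h),a=cv2.minAreaRect(P); 
    a=a if w>h else a+90
    print(n,c,round(r[0]["score"],2),"ctr",round(cx,4),round(cy,4),"mean",P.mean(0).round(4),"size",round(w,3),round(h,3),"long axis deg",round(a,1))
    return m
'''
open('h.py','w').write(s)
E
python3 - <<'E'
from h import *
snap("top");
for n,z in [("mat",.003),("cabinet",.175),("pan",.05),("front_handle",.198),("pan_grip",.1)]: rect(n,"top",z)
snap("scene")
for n,z in [("off_bar",.013),("off_slotted",.013),("lid",.053)]: rect(n,"scene",z)
print("lid",tri({"top":(168.2,200.7),"scene":(295.4,167.7)}))
print("grip",tri({"top":(133.8,201.6),"scene":(317.4,143.5)}))
print("handle",tri({"top":(293.2,130.8),"scene":(249.9,224.3)}))
print("bar",tri({"top":(296.2,204),"scene":(201,237.3)}),at("top",(296.2,204),.013))
print("slot",tri({"top":(316.8,175.9),"scene":(201.5,266.2)}),at("top",(316.8,175.9),.013))
print("hinge",at("top",(291.3,137.1),.008))
# handle ends and bin corners in px 800
for u in [(386,213),(538,194),(377,122),(530,107)]: print("bin corner",at("top",(u[0]*.64,u[1]*.64),.165))
for u in [(200,280),(326,259),(340,355),(214,375)]: print("mat corner",at("top",(u[0]*.64,u[1]*.64),.003))
for u in [(196,316),(207,316),(222,317)]: print("grip row",at("top",(u[0]*.64,u[1]*.64),.1))
plan((0.25,-.55,.4))
E
```

```text
mat top 0.98 ctr 0.4687 0.2415 mean [0.467  0.2336] size 0.2 0.26 long axis deg 98.6
cabinet top 0.76 ctr 0.7347 -0.1225 mean [ 0.7338 -0.1219] size 0.187 0.281 long axis deg 95.1
pan top 0.54 ctr 0.471 0.3448 mean [0.4708 0.3459] size 0.048 0.012 long axis deg 89.6
front_handle top 0.9 ctr 0.6503 -0.129 mean [ 0.6503 -0.1246] size 0.025 0.249 long axis deg 95.9
pan_grip top 0.39 ctr 0.7496 -0.1281 mean [ 0.7498 -0.1277] size 0.193 0.294 long axis deg 95.4
off_bar scene 0.67 ctr 0.4652 -0.1392 mean [ 0.4659 -0.1395] size 0.032 0.076 long axis deg 126.5
off_slotted scene 0.8 ctr 0.5484 -0.2139 mean [ 0.5479 -0.2122] size 0.033 0.082 long axis deg 147.4
lid scene 0.96 ctr 0.4679 0.2461 mean [0.4685 0.2444] size 0.152 0.098 long axis deg 89.6
lid [0.47306635 0.24440311 0.04541239]
grip [0.47280788 0.33856122 0.09227409]
handle [ 0.65539374 -0.12450035  0.19312713]
bar [ 0.46323316 -0.14026105  0.00097725] [ 0.46249235 -0.14020491  0.013     ]
slot [ 0.54842457 -0.20505055  0.00562478] [ 0.54807112 -0.2039993   0.013     ]
hinge [ 0.66893862 -0.12746128  0.008     ]
bin corner [0.64825412 0.00402948 0.165     ]
bin corner [ 0.67961335 -0.26432234  0.165     ]
bin corner [0.81112995 0.01918072 0.165     ]
bin corner [ 0.83504319 -0.25237227  0.165     ]
mat corner [0.54274794 0.37945258 0.003     ]
mat corner [0.58266658 0.12872579 0.003     ]
mat corner [0.39272173 0.10142686 0.003     ]
mat corner [0.35466006 0.35062771 0.003     ]
grip row [0.46949663 0.3592262  0.1       ]
grip row [0.46936895 0.33875382 0.1       ]
grip row [0.46734423 0.31084655 0.1       ]
t 2.15 tcp [ 0.2071 -0.5896  0.2225] open 1.0 F [ 0.  -0.3 -0.9] q [-1.412  0.528  1.433 -0.     1.181 -0.178]
x [ 0.331 -0.943 -0.   ] y [-0.943 -0.331  0.   ] z [-0.  0. -1.]
shift units [-0.77 -1.79 -5.92]
```

```bash
cat >> h.py <<'E'
import json,os
def rec():
    o=bot.get_obs(); open("log.jsonl","a").write(json.dumps(dict(q=o["q"].tolist(),p=o["tool_pos"].tolist(),r=o["eef_rot"].tolist()))+"\n")
def downR(yaw):
    x=np.array([np.cos(yaw),np.sin(yaw),0]); z=np.array([0,0,-1.]); return np.stack([x,np.cross(z,x),z],1)
def gen(wps,p=None,Rm=None,frac=.95,nd=2):
    """wps list of (pos,Rot or None). prints rows; fresh start from measured pose"""
    rec()
    if p is None: p,Rm=st()
    rows=[]
    for tgt,Rt in wps:
        Rt=Rm if Rt is None else Rt
        rv=R.from_matrix(Rm.T@Rt).as_rotvec()
        N=1
        while True:
            rr=[];pp=p.copy();R0=Rm.copy();ok=True
            for k in range(N):
                d=R0.T@((np.array(tgt)-p)/N)/.03
                t=rv/N/.08
                if max(abs(np.r_[d,t]))>frac: ok=False;break
                row=np.r_[d,t].round(nd); rr.append(row); R0=R0@R.from_rotvec(rv/N).as_matrix()
            if ok: break
            N+=1
        rows+=rr; p=np.array(tgt,float); Rm=Rt
    while len(rows)%5: rows.append(np.zeros(6))
    for i in range(0,len(rows),5): print(json.dumps([[float(v)+0. for v in r] for r in rows[i:i+5]]).replace(".0,",",").replace(".0]","]").replace("-0,","0,"))
E
python3 - <<'E'
from h import *
gen([((.36,-.46,.27),downR(-.95)),((.48,-.1,.27),downR(-.3)),((.47,.243,.2),downR(0))])
E
```

```text
t 2.15 tcp [ 0.2071 -0.5896  0.2225] open 1.0 F [ 0.  -0.3 -0.9] q [-1.412  0.528  1.433 -0.     1.181 -0.178]
x [ 0.331 -0.943 -0.   ] y [-0.943 -0.331  0.   ] z [-0.  0. -1.]
[[-0.34, -0.89, -0.23, 0, 0, -0.51], [-0.3, -0.9, -0.23, 0, 0, -0.51], [-0.27, -0.92, -0.23, 0, 0, -0.51], [-0.23, -0.93, -0.23, 0, 0, -0.51], [-0.19, -0.93, -0.23, 0, 0, -0.51]]
[[-0.16, -0.94, -0.23, 0, 0, -0.51], [-0.12, -0.95, -0.23, 0, 0, -0.51], [-0.53, -0.73, 0, 0, 0, -0.58], [-0.5, -0.75, 0, 0, 0, -0.58], [-0.46, -0.78, 0, 0, 0, -0.58]]
[[-0.42, -0.8, 0, 0, 0, -0.58], [-0.39, -0.82, 0, 0, 0, -0.58], [-0.35, -0.83, 0, 0, 0, -0.58], [-0.31, -0.85, 0, 0, 0, -0.58], [-0.27, -0.86, 0, 0, 0, -0.58]]
[[-0.23, -0.87, 0, 0, 0, -0.58], [-0.19, -0.88, 0, 0, 0, -0.58], [-0.15, -0.89, 0, 0, 0, -0.58], [-0.11, -0.9, 0, 0, 0, -0.58], [-0.06, -0.9, 0, 0, 0, -0.58]]
[[-0.02, -0.9, 0, 0, 0, -0.58], [-0.28, -0.83, 0.18, 0, 0, -0.29], [-0.27, -0.84, 0.18, 0, 0, -0.29], [-0.25, -0.84, 0.18, 0, 0, -0.29], [-0.23, -0.85, 0.18, 0, 0, -0.29]]
[[-0.21, -0.86, 0.18, 0, 0, -0.29], [-0.19, -0.86, 0.18, 0, 0, -0.29], [-0.17, -0.86, 0.18, 0, 0, -0.29], [-0.15, -0.87, 0.18, 0, 0, -0.29], [-0.13, -0.87, 0.18, 0, 0, -0.29]]
[[-0.11, -0.87, 0.18, 0, 0, -0.29], [-0.09, -0.88, 0.18, 0, 0, -0.29], [-0.07, -0.88, 0.18, 0, 0, -0.29], [-0.05, -0.88, 0.18, 0, 0, -0.29], [0, 0, 0, 0, 0, 0]]
```

apply_moves:
  motion:
    - [-0.3,-0.9,-0.2,0,0,-0.5]
    - [-0.3,-0.9,-0.2,0,0,-0.5]
    - [-0.3,-0.9,-0.2,0,0,-0.5]
    - [-0.2,-0.9,-0.2,0,0,-0.5]
    - [-0.2,-0.9,-0.2,0,0,-0.5]
  hand: 1

```text
time: 2.65
tool_pos: [0.3157, -0.4986, 0.2528]
eef_rot: [2.733, -1.549, 0.0]
ft_force: [0.2, -0.1, 0.2]
opening: 1.0
```

apply_moves:
  motion:
    - [-0.2,-0.9,-0.2,0,0,-0.5]
    - [-0.1,-0.9,-0.2,0,0,-0.5]
    - [-0.5,-0.7,0,0,0,-0.6]
    - [-0.5,-0.75,0,0,0,-0.6]
    - [-0.5,-0.8,0,0,0,-0.6]

```text
time: 3.15
tool_pos: [0.3816, -0.385, 0.2647]
eef_rot: [2.889, -1.234, 0.001]
ft_force: [0.2, 0.2, -0.3]
opening: 0.998
```

apply_moves:
  motion:
    - [-0.4,-0.8,0,0,0,-0.6]
    - [-0.4,-0.8,0,0,0,-0.6]
    - [-0.35,-0.8,0,0,0,-0.6]
    - [-0.3,-0.85,0,0,0,-0.6]
    - [-0.3,-0.9,0,0,0,-0.6]

```text
time: 3.65
tool_pos: [0.4231, -0.2562, 0.2647]
eef_rot: [3.016, -0.879, 0.001]
ft_force: [0.4, 0.4, -0.1]
opening: 0.998
```

apply_moves:
  motion:
    - [-0.2,-0.9,0,0,0,-0.6]
    - [-0.2,-0.9,0,0,0,-0.6]
    - [-0.15,-0.9,0,0,0,-0.6]
    - [-0.1,-0.9,0,0,0,-0.6]
    - [-0.1,-0.9,0,0,0,-0.5]

```text
time: 4.15
tool_pos: [0.4648, -0.1256, 0.2648]
eef_rot: [3.097, -0.524, 0.001]
ft_force: [1.9, -0.0, 0.6]
opening: 1.003
```

apply_moves:
  motion:
    - [0,-0.9,0,0,0,-0.5]
    - [-0.3,-0.8,0,0,0,-0.3]
    - [-0.3,-0.8,0,0,0,-0.3]
    - [-0.25,-0.85,0,0,0,-0.3]
    - [-0.2,-0.85,0,0,0,-0.3]

```text
time: 4.65
tool_pos: [0.4682, 0.0039, 0.2647]
eef_rot: [-3.126, 0.314, -0.0]
ft_force: [-0.1, -0.3, -0.5]
opening: 1.001
```

```bash
python3 - <<'E'
from h import *
gen([((.47,.243,.2),downR(0))])
snap("top","top1");snap("scene","scene1")
E
```

```text
t 4.65 tcp [0.4682 0.0039 0.2647] open 1.001 F [-0.1 -0.3 -0.5] q [-0.231  0.26   1.759  0.     1.123 -0.031]
x [ 0.98  -0.199  0.   ] y [-0.199 -0.98  -0.   ] z [ 0. -0. -1.]
[[-0.17, -0.87, 0.24, 0, 0, -0.28], [-0.15, -0.87, 0.24, 0, 0, -0.28], [-0.13, -0.88, 0.24, 0, 0, -0.28], [-0.11, -0.88, 0.24, 0, 0, -0.28], [-0.09, -0.88, 0.24, 0, 0, -0.28]]
[[-0.07, -0.88, 0.24, 0, 0, -0.28], [-0.05, -0.88, 0.24, 0, 0, -0.28], [-0.03, -0.89, 0.24, 0, 0, -0.28], [-0.01, -0.89, 0.24, 0, 0, -0.28], [0, 0, 0, 0, 0, 0]]
```

View pics/top1.png

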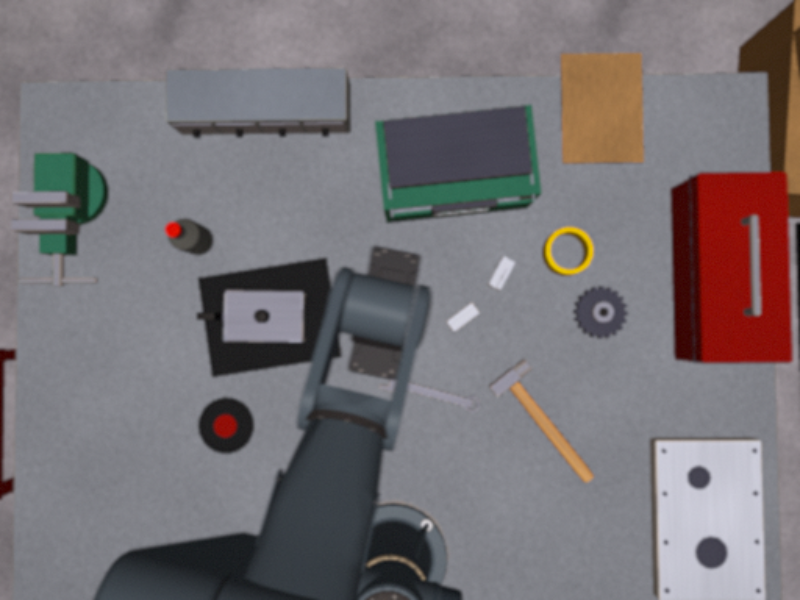

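View pics/scene1.png

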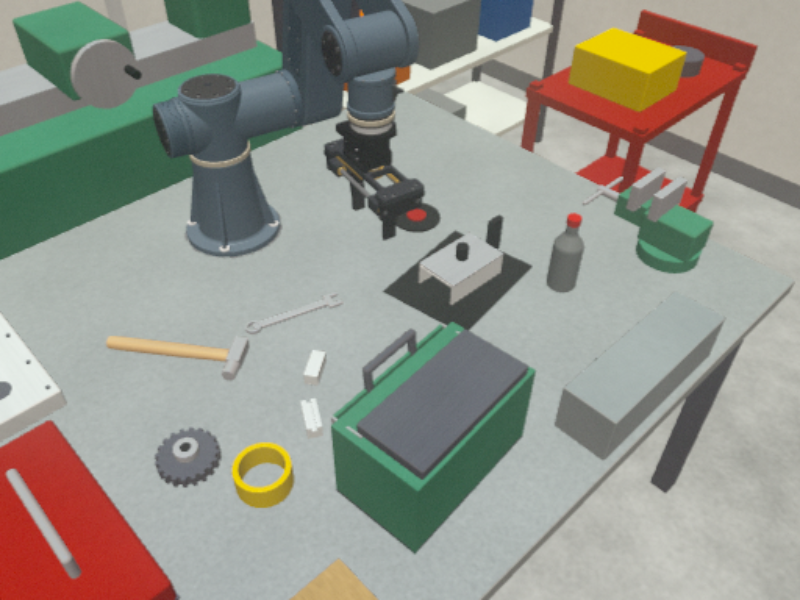

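apply_moves:
  motion:
    - [-0.2,-0.9,0.2,0,0,-0.3]
    - [-0.1,-0.9,0.2,0,0,-0.3]
    - [-0.1,-0.9,0.2,0,0,-0.3]
    - [-0.1,-0.9,0.2,0,0,-0.3]
    - [-0.1,-0.9,0.2,0,0,-0.3]

```text
time: 5.25
tool_pos: [0.4718, 0.1392, 0.2345]
eef_rot: [3.139, -0.127, 0.002]
ft_force: [0.7, -0.3, -0.6]
opening: 1.001
```

apply_moves:
  motion:
    - [-0.1,-0.9,0.2,0,0,-0.3]
    - [0,-0.9,0.3,0,0,-0.3]
    - [0,-0.9,0.3,0,0,-0.3]
    - [0,-0.8,0.3,0,0,-0.2]
    - [0,0,0,0,0,0]

```text
time: 5.75
tool_pos: [0.4729, 0.2455, 0.2005]
eef_rot: [3.142, 0.015, -0.002]
ft_force: [0.4, -0.5, -0.6]
opening: 1.001
```

```bash
python3 - <<'E'
from h import *
rec();st()
snap("top","top2");snap("scene","scene2")
for n in ["off_tube","off_channel","off_beam","off_bar","off_slotted"]:
    for c in("top","scene"): print(n,c,lm(n,c,3))
E
```

```text
t 5.75 tcp [0.4729 0.2455 0.2005] open 1.001 F [ 0.4 -0.5 -0.6] q [0.269 0.434 1.687 0.    1.022 0.259]
x [ 1.     0.009 -0.001] y [ 0.009 -1.     0.   ] z [-0.001 -0.    -1.   ]
off_tube top [([360.4, 160.8], 0.33)]
off_tube scene []
off_channel top []
off_channel scene []
off_beam top []
off_beam scene []
off_bar top [([296.8, 202.2], 0.69), ([291.8, 137.2], 0.17)]
off_bar scene [([199.5, 238.0], 0.69)]
off_slotted top [([318.1, 176.0], 0.67)]
off_slotted scene [([198.7, 265.4], 0.74)]
```

View pics/top2.png

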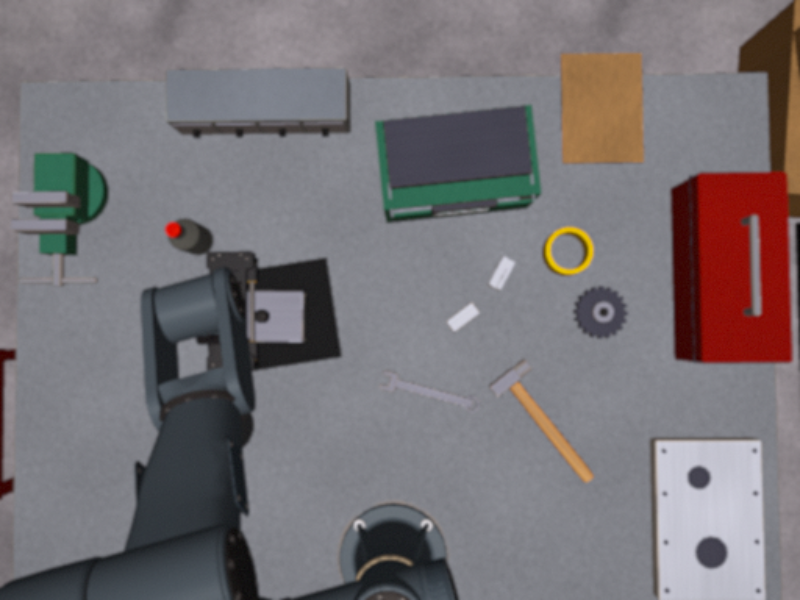

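Only two offcuts are on the bench (bar and slotted). I'll descend onto the lid knob.

apply_moves:
  motion:
    - [-0.05,0.05,0.9,0,0,0]
    - [0,0,0.9,0,0,0]
    - [0,0,0.9,0,0,0]
    - [0,0,0.9,0,0,0]
    - [0,0,0.9,0,0,0]

```text
time: 6.85
tool_pos: [0.4718, 0.2427, 0.0657]
eef_rot: [-3.141, -0.011, -0.001]
ft_force: [0.6, -0.2, -0.5]
opening: 0.998
```

apply_moves:
  motion:
    - [0,0,0.1,0,0,0]
    - [0,0,0,0,0,0]
    - [0,0,0,0,0,0]
    - [0,0,0,0,0,0]
    - [0,0,0,0,0,0]
  hand: 0

```text
time: 7.35
tool_pos: [0.4723, 0.2429, 0.0648]
eef_rot: [-3.141, -0.011, -0.004]
ft_force: [0.1, 0.3, -0.0]
opening: 0.634
```

apply_moves:
  motion:
    - [0,0,0,0,0,0]
    - [0,0,0,0,0,0]
    - [0,0,-0.3,0,0,0]
    - [0,0,-0.7,0,0,0]
    - [0,0,-0.7,0,0,0]

```text
time: 7.85
tool_pos: [0.471, 0.2425, 0.1151]
eef_rot: [3.141, 0.011, -0.002]
ft_force: [-0.5, 1.3, -1.2]
opening: 0.274
```

```bash
python3 - <<'E'
from h import *
rec();st()
snap("scene","scene3")
E
```

```text
t 7.85 tcp [0.471  0.2425 0.1151] open 0.274 F [-0.5  1.3 -1.2] q [0.264 0.56  1.768 0.    0.815 0.257]
x [ 1.     0.007 -0.002] y [ 0.007 -1.     0.   ] z [-0.002 -0.    -1.   ]
```

View pics/scene3.png

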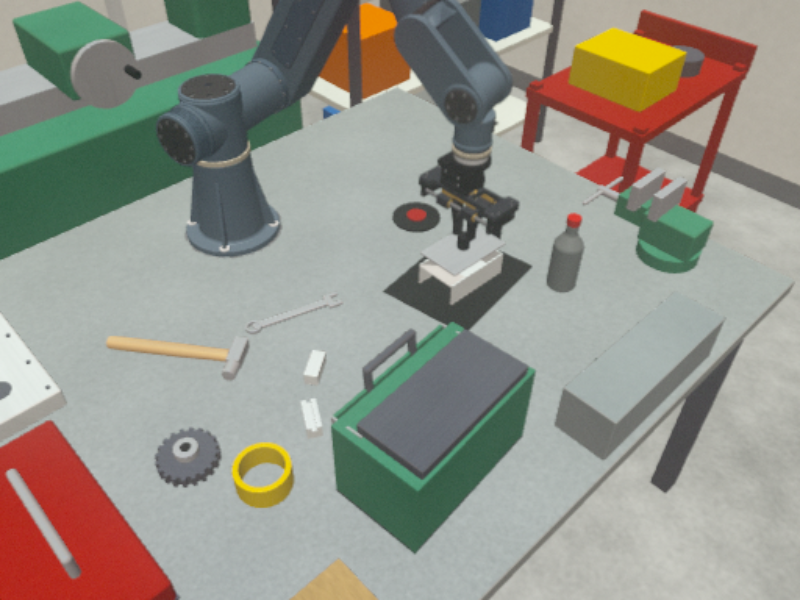

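The lid is lifted with a grip of about 24 mm. I'll carry it to (0.45, 0.035).

apply_moves:
  motion:
    - [-0.1,0.85,0,0,0,0]
    - [-0.1,0.9,0,0,0,0]
    - [-0.1,0.9,0,0,0,0]
    - [-0.1,0.9,0,0,0,0]
    - [-0.1,0.9,0,0,0,0]

```text
time: 8.4
tool_pos: [0.4571, 0.1081, 0.1147]
eef_rot: [3.142, 0.012, 0.0]
ft_force: [0.2, 0.2, -1.1]
opening: 0.271
```

apply_moves:
  motion:
    - [-0.1,0.9,0,0,0,0]
    - [-0.1,0.9,0,0,0,0]
    - [0,0.7,0.5,0,0,0]
    - [0,0,0.9,0,0,0]
    - [0,0,0.9,0,0,0]

```text
time: 8.9
tool_pos: [0.4529, 0.0329, 0.0454]
eef_rot: [3.141, 0.008, 0.004]
ft_force: [-0.2, -0.2, -1.6]
opening: 0.271
```

apply_moves:
  motion:
    - [0,0,0.4,0,0,0]
    - [0,0,0.2,0,0,0]
    - [0,0,0.1,0,0,0]
    - [0,0,0,0,0,0]
    - [0,0,0,0,0,0]

```text
time: 9.4
tool_pos: [0.452, 0.0337, 0.0271]
eef_rot: [3.141, 0.012, 0.003]
ft_force: [-3.1, -2.3, 25.3]
opening: 0.292
```

```bash
python3 - <<'E'
from h import *
rec();st()
E
```

```text
t 9.4 tcp [0.452  0.0337 0.0271] open 0.292 F [-3.1 -2.3 25.3] q [-1.730e-01  6.730e-01  2.007e+00 -1.000e-03  4.600e-01 -1.790e-01]
x [1.    0.008 0.002] y [ 0.008 -1.     0.001] z [ 0.002 -0.001 -1.   ]
```

apply_moves:
  motion:
    - [0,0,-0.1,0,0,0]
    - [0,0,0,0,0,0]
    - [0,0,0,0,0,0]
    - [0,0,0,0,0,0]
    - [0,0,0,0,0,0]
  hand: 1

```text
time: 9.9
tool_pos: [0.4518, 0.034, 0.0272]
eef_rot: [-3.141, -0.011, 0.001]
ft_force: [-0.6, -1.3, -0.4]
opening: 0.657
```

apply_moves:
  motion:
    - [0,0,0,0,0,0]
    - [0,0,-0.6,0,0,0]
    - [0,0,-0.9,0,0,0]
    - [0,0,-0.9,0,0,0]
    - [0,0,-0.9,0,0,0]

```text
time: 10.4
tool_pos: [0.4515, 0.0341, 0.1272]
eef_rot: [-3.141, -0.011, 0.002]
ft_force: [0.9, -0.5, -0.1]
opening: 0.988
```

apply_moves:
  motion:
    - [0,0.9,-0.5,0,0,0]
    - [0,0.9,0,0,0,0]
    - [0,0.9,0,0,0,0]
    - [0,0.9,0,0,0,0]
    - [0,0.9,0,0,0,0]

```text
time: 10.9
tool_pos: [0.4526, -0.1019, 0.1415]
eef_rot: [-3.141, -0.011, 0.001]
ft_force: [-0.0, 0.3, 0.6]
opening: 1.0
```

```bash
python3 - <<'E'
from h import *
rec()
snap("top","top4");rect("lid","top",.012);
for n,z in [("pan",.053),("off_bar",.026),("off_slotted",.026)]: rect(n,"top",z); print(lm(n,"top"))
snap("scene","scene4");print(lm("lid","scene"),lm("pan","scene"),lm("pan_lip","scene"))
l=lm("off_bar","top");l and print(at("top",l[0][0],.013))
st()
E
```

```text
lid top 0.6 ctr 0.4529 0.0333 mean [0.453  0.0381] size 0.144 0.095 long axis deg 89.6
pan top 0.62 ctr 0.4705 0.2704 mean [0.4687 0.2498] size 0.201 0.09 long axis deg 89.7
[([173.4, 199.2], 0.79)]
off_bar top none
[]
off_slotted top 0.77 ctr 0.551 -0.2144 mean [ 0.5518 -0.2144] size 0.027 0.061 long axis deg 152.9
[([320.1, 175.9], 0.66)]
[([240.7, 204.7], 0.56)] [([292.6, 177.9], 0.78)] [([275.8, 178.4], 0.86)]
t 11.55 tcp [ 0.4529 -0.1005  0.1416] open 0.999 F [-0.1 -0.  -0.2] q [-0.46   0.447  1.909  0.     0.786 -0.468]
x [ 1.     0.008 -0.   ] y [ 0.008 -1.    -0.   ] z [-0.  0. -1.]
```

View pics/top4.png

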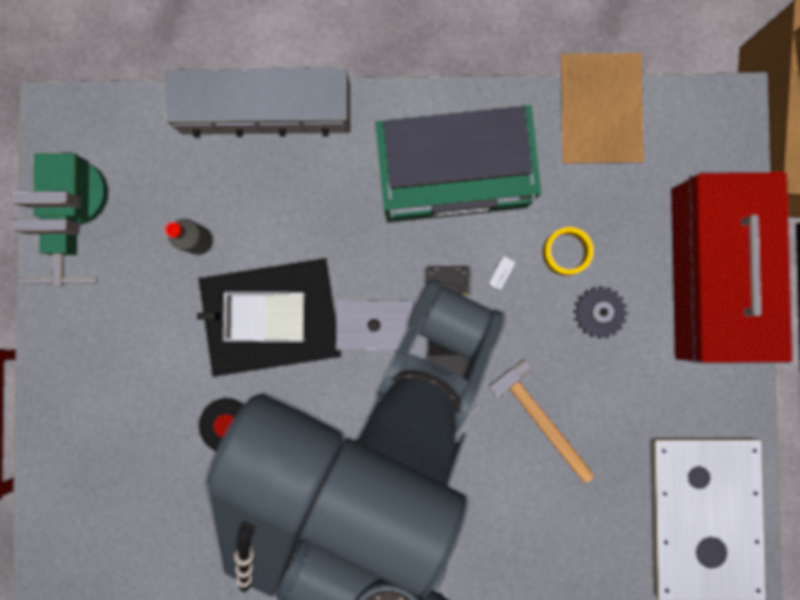

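View pics/scene4.png

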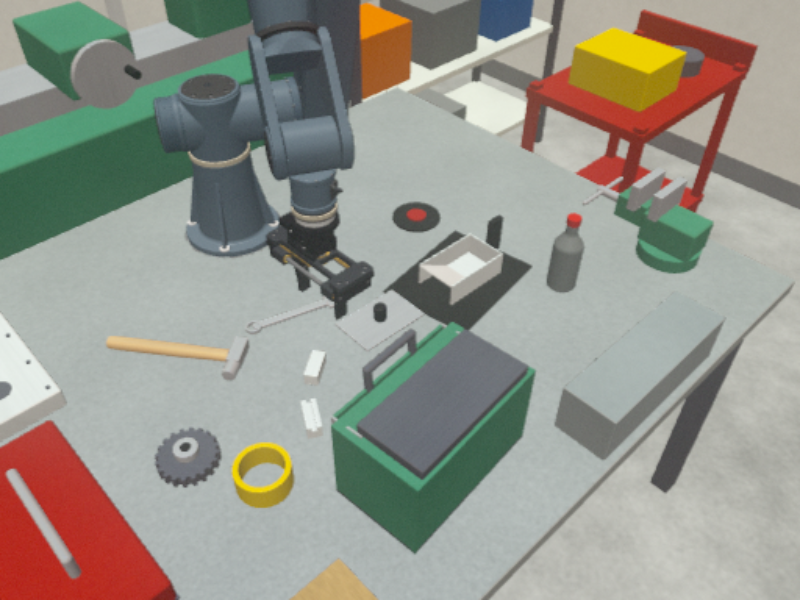

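```bash
python3 - <<'E'
from h import *
im=cv2.imread("pics/top2.png")
for (x,y) in [(463,317),(502,273)]:
    s=40; c=im[y-s:y+s,x-s:x+s]; g=c.min(2); m=(g>165).astype(np.uint8)
    n,l,stt,ct=cv2.connectedComponentsWithStats(m); k=l[s,s] or 1+np.argmax(stt[1:,4])
    ys,xs=np.nonzero(l==k)
    P=np.array([at("top",((a+x-s+.5)*.64-.5,(b+y-s+.5)*.64-.5),.026)[:2] for a,b in zip(xs,ys)]).astype(np.float32)
    print(cv2.minAreaRect(P),P.mean(0),len(xs)); C=np.cov(P.T);w,v=np.linalg.eigh(C);print("axis deg",np.degrees(np.arctan2(v[1,1],v[0,1])),np.sqrt(w*12))
    cv2.imwrite(f"pics/crop{x}.png",cv2.resize(c,(400,400)))
E
```

```text
((0.46677422523498535, -0.13855481147766113), (0.02630072459578514, 0.06243865564465523), 36.46747589111328) [ 0.4667378 -0.138681 ] 427
axis deg 126.37835671155847 [0.02580486 0.06144076]
((0.5519370436668396, -0.2149621844291687), (0.02718774788081646, 0.06343743950128555), 60.893741607666016) [ 0.55221945 -0.21523522] 440
axis deg 150.98351593789116 [0.02654707 0.06173688]
```

View pics/crop463.png

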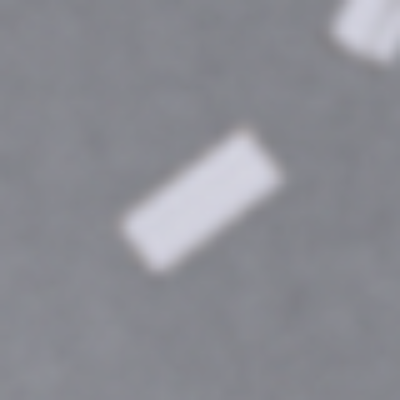

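```bash
python3 - <<'E'
from h import *
gen([((.4667,-.1387,.07),downR(.635))])
E
```

```text
t 11.55 tcp [ 0.4529 -0.1005  0.1416] open 0.999 F [-0.1 -0.  -0.2] q [-0.46   0.447  1.909  0.     0.786 -0.468]
x [ 1.     0.008 -0.   ] y [ 0.008 -1.    -0.   ] z [-0.  0. -1.]
[[0.05, 0.14, 0.27, 0, 0, -0.87], [0.04, 0.14, 0.27, 0, 0, -0.87], [0.03, 0.15, 0.27, 0, 0, -0.87], [0.02, 0.15, 0.27, 0, 0, -0.87], [0.01, 0.15, 0.27, 0, 0, -0.87]]
[[0, 0.15, 0.27, 0, 0, -0.87], [-0.01, 0.15, 0.27, 0, 0, -0.87], [-0.02, 0.15, 0.27, 0, 0, -0.87], [-0.03, 0.15, 0.27, 0, 0, -0.87], [0, 0, 0, 0, 0, 0]]
```

apply_moves:
  motion:
    - [0.05,0.15,0.2,0,0,-0.9]
    - [0.05,0.15,0.2,0,0,-0.9]
    - [0,0.15,0.2,0,0,-0.9]
    - [0,0.15,0.3,0,0,-0.9]
    - [0,0.15,0.3,0,0,-0.9]

```text
time: 12.05
tool_pos: [0.4595, -0.1231, 0.1054]
eef_rot: [3.088, 0.578, 0.001]
ft_force: [-0.3, 0.3, -0.0]
opening: 1.0
```

apply_moves:
  motion:
    - [0,0.15,0.3,0,0,-0.9]
    - [0,0.15,0.3,0,0,-0.9]
    - [0,0.15,0.3,0,0,-0.9]
    - [0,0.15,0.3,0,0,-0.7]
    - [0,0,0,0,0,0]

```text
time: 12.55
tool_pos: [0.4675, -0.1391, 0.0687]
eef_rot: [-2.982, -0.986, 0.001]
ft_force: [0.6, 0.6, -0.2]
opening: 0.998
```

```bash
python3 - <<'E'
from h import *
gen([((.4667,-.1387,.008),downR(.635))])
E
```

```text
t 12.55 tcp [ 0.4675 -0.1391  0.0687] open 0.998 F [ 0.6  0.6 -0.2] q [-0.519  0.606  1.901 -0.     0.635 -1.157]
x [ 0.803  0.596 -0.   ] y [ 0.596 -0.803 -0.001] z [-0.001  0.001 -1.   ]
[[0, -0.01, 0.67, 0, 0, 0.02], [0, -0.01, 0.67, 0, 0, 0.02], [0, -0.01, 0.67, 0, 0, 0.02], [0, 0, 0, 0, 0, 0], [0, 0, 0, 0, 0, 0]]
```

apply_moves:
  motion:
    - [0,0,0.7,0,0,0]
    - [0,0,0.7,0,0,0]
    - [0,0,0.6,0,0,0]
    - [0,0,0,0,0,0]
    - [0,0,0,0,0,0]

```text
time: 13.05
tool_pos: [0.4675, -0.1388, 0.0098]
eef_rot: [-2.983, -0.986, 0.0]
ft_force: [0.5, -1.1, 1.0]
opening: 1.001
```

apply_moves:
  motion:
    - [0,0,0,0,0,0]
    - [0,0,0,0,0,0]
    - [0,0,0,0,0,0]
    - [0,0,0,0,0,0]
    - [0,0,0,0,0,0]
  hand: 0

```text
time: 13.55
tool_pos: [0.4676, -0.139, 0.0098]
eef_rot: [2.982, 0.987, 0.001]
ft_force: [-0.3, -0.1, 0.5]
opening: 0.63
```

apply_moves:
  motion:
    - [0,0,0,0,0,0]
    - [0,0,0,0,0,0]
    - [0,0,-0.9,0,0,0]
    - [0,0,-0.9,0,0,0]
    - [0,0,-0.9,0,0,0]

```text
time: 14.05
tool_pos: [0.467, -0.1388, 0.0911]
eef_rot: [-2.982, -0.986, 0.001]
ft_force: [0.3, -0.1, -0.2]
opening: 0.171
```

```bash
python3 - <<'E'
from h import *
gen([((.47,.281,.13),downR(-.005))])
E
```

```text
t 14.05 tcp [ 0.467  -0.1388  0.0911] open 0.171 F [ 0.3 -0.1 -0.2] q [-0.519  0.563  1.889  0.     0.69  -1.158]
x [ 0.803  0.596 -0.001] y [ 0.596 -0.803 -0.001] z [-0.001  0.001 -1.   ]
[[0.56, -0.74, -0.09, 0, 0, 0.54], [0.53, -0.77, -0.09, 0, 0, 0.54], [0.5, -0.79, -0.09, 0, 0, 0.54], [0.46, -0.81, -0.09, 0, 0, 0.54], [0.43, -0.83, -0.09, 0, 0, 0.54]]
[[0.39, -0.85, -0.09, 0, 0, 0.54], [0.35, -0.86, -0.09, 0, 0, 0.54], [0.32, -0.88, -0.09, 0, 0, 0.54], [0.28, -0.89, -0.09, 0, 0, 0.54], [0.24, -0.9, -0.09, 0, 0, 0.54]]
[[0.2, -0.91, -0.09, 0, 0, 0.54], [0.16, -0.92, -0.09, 0, 0, 0.54], [0.12, -0.92, -0.09, 0, 0, 0.54], [0.08, -0.93, -0.09, 0, 0, 0.54], [0.04, -0.93, -0.09, 0, 0, 0.54]]
```

The fingers were not shut yet when I lifted (opening 0.171), so the bar was missed. I'll reopen and look again.

apply_moves:
  motion:
    - [0,0,-0.9,0,0,0]
    - [-0.9,0,0,0,0,0]
    - [-0.9,0,0,0,0,0]
    - [-0.9,0,0,0,0,0]
    - [-0.9,0.9,0,0,0,0]
  hand: 0.6

```text
time: 14.55
tool_pos: [0.3931, -0.2217, 0.1172]
eef_rot: [-2.976, -0.987, 0.005]
ft_force: [1.2, -0.1, -0.7]
opening: 0.534
```

```bash
cat >> h.py <<'E'
def bright(img,x,y,z=.026,s=30,th=165):
    c=img[y-s:y+s,x-s:x+s]; m=(c.min(2)>th).astype(np.uint8)
    n,l,stt,ct=cv2.connectedComponentsWithStats(m)
    for k in range(1,n):
        if stt[k,4]<60: continue
        ys,xs=np.nonzero(l==k)
        P=np.array([at("top",(a+x-s,b+y-s),z)[:2] for a,b in zip(xs,ys)]).astype(np.float32)
        C=np.cov(P.T);w,v=np.linalg.eigh(C); print("bright",P.mean(0).round(4),np.degrees(np.arctan2(v[1,1],v[0,1])).round(1),np.sqrt(w*12).round(3),cv2.minAreaRect(P)[0])
E
python3 - <<'E'
from h import *
i=snap("top","top5"); bright(i,296,203); bright(i,321,175); snap("scene","scene5"); print(lm("off_bar","scene")); st()
E
```

```text
bright [ 0.5404 -0.2095] 138.3 [0.026 0.038] (0.5419349074363708, -0.2097456455230713)
bright [ 0.4667 -0.1387] 126.3 [0.027 0.063] (0.4666975736618042, -0.13851571083068848)
bright [ 0.5521 -0.2154] 150.2 [0.028 0.063] (0.5518707036972046, -0.21528057754039764)
bright [ 0.4747 -0.1471] 114.1 [0.024 0.043] (0.47174277901649475, -0.1453390121459961)
[([201.4, 235.7], 0.68)]
t 14.7 tcp [ 0.3971 -0.2273  0.1177] open 0.584 F [0.  1.1 0.1] q [-0.765  0.485  1.946 -0.     0.709 -1.4  ]
x [0.805 0.593 0.   ] y [ 0.593 -0.805  0.002] z [ 0.001 -0.001 -1.   ]
```

View pics/top5.png

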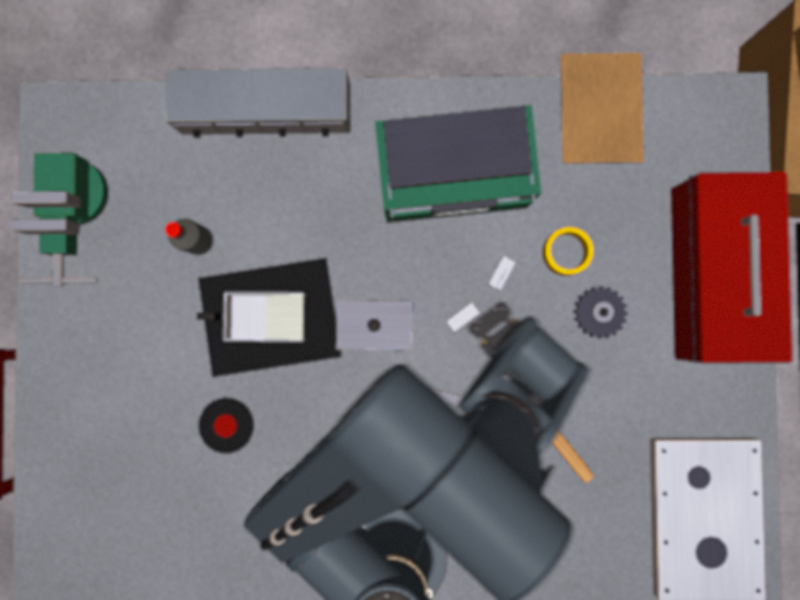

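apply_moves:
  motion:
    - [0.9,-0.25,0.3,0,0,0]
    - [0.9,-0.25,0.3,0,0,0]
    - [0.9,-0.25,0.3,0,0,0]
    - [0.92,-0.25,0.3,0,0,0]
    - [0,0,0.6,0,0,0]

```text
time: 15.2
tool_pos: [0.4683, -0.1332, 0.0638]
eef_rot: [2.979, 0.993, 0.003]
ft_force: [0.4, -1.2, 0.0]
opening: 0.599
```

apply_moves:
  motion:
    - [0,0,0.8,0,0,0]
    - [0,0,0.8,0,0,0]
    - [0,0,0.3,0,0,0]
    - [0,0,0,0,0,0]
    - [0,0,0,0,0,0]

```text
time: 15.7
tool_pos: [0.4663, -0.1359, 0.0069]
eef_rot: [-2.982, -0.987, -0.0]
ft_force: [0.3, 0.3, -0.3]
opening: 0.6
```

apply_moves:
  motion:
    - [0,0,0,0,0,0]
    - [0,0,0,0,0,0]
    - [0,0,0,0,0,0]
    - [0,0,0,0,0,0]
    - [0,0,0,0,0,0]
  hand: 0

```text
time: 16.2
tool_pos: [0.4663, -0.1364, 0.007]
eef_rot: [2.982, 0.986, 0.001]
ft_force: [-1.1, 0.1, 3.1]
opening: 0.299
```

apply_moves:
  motion:
    - [0,0,0,0,0,0]
    - [0,0,0,0,0,0]
    - [0,0,0,0,0,0]
    - [0,0,0,0,0,0]
    - [0,0,0,0,0,0]

```text
time: 16.7
tool_pos: [0.4663, -0.1364, 0.0069]
eef_rot: [2.982, 0.987, 0.001]
ft_force: [-0.9, -1.0, 6.0]
opening: 0.298
```

```bash
python3 - <<'E'
from h import *
p,Rm=st()
up=p+[0,0,.1]
gen([(up,None),((.47,.281,.125),downR(-.005))])
E
```

```text
t 16.7 tcp [ 0.4663 -0.1364  0.0069] open 0.298 F [-0.9 -1.   6. ] q [-0.515  0.73   1.929 -0.     0.482 -1.154]
x [0.803 0.596 0.   ] y [ 0.596 -0.803  0.001] z [ 0. -0. -1.]
t 16.7 tcp [ 0.4663 -0.1364  0.0069] open 0.298 F [-0.9 -1.   6. ] q [-0.515  0.73   1.929 -0.     0.482 -1.154]
x [0.803 0.596 0.   ] y [ 0.596 -0.803  0.001] z [ 0. -0. -1.]
[[0, 0, -0.83, 0, 0, 0], [0, 0, -0.83, 0, 0, 0], [0, 0, -0.83, 0, 0, 0], [0, 0, -0.83, 0, 0, 0], [0.56, -0.74, -0.04, 0, 0, 0.54]]
[[0.53, -0.76, -0.04, 0, 0, 0.54], [0.49, -0.78, -0.04, 0, 0, 0.54], [0.46, -0.81, -0.04, 0, 0, 0.54], [0.43, -0.82, -0.04, 0, 0, 0.54], [0.39, -0.84, -0.04, 0, 0, 0.54]]
[[0.35, -0.86, -0.04, 0, 0, 0.54], [0.32, -0.87, -0.04, 0, 0, 0.54], [0.28, -0.88, -0.04, 0, 0, 0.54], [0.24, -0.9, -0.04, 0, 0, 0.54], [0.2, -0.91, -0.04, 0, 0, 0.54]]
[[0.16, -0.91, -0.04, 0, 0, 0.54], [0.12, -0.92, -0.04, 0, 0, 0.54], [0.08, -0.92, -0.04, 0, 0, 0.54], [0.04, -0.93, -0.04, 0, 0, 0.54], [0, 0, 0, 0, 0, 0]]
```

Gripped at 26 mm. I'll carry it to the pan.

apply_moves:
  motion:
    - [0,0,-0.8,0,0,0]
    - [0,0,-0.8,0,0,0]
    - [0,0,-0.8,0,0,0]
    - [0,0,-0.8,0,0,0]
    - [0.55,-0.75,-0.1,0,0,0.55]

```text
time: 17.2
tool_pos: [0.4692, -0.1115, 0.108]
eef_rot: [2.999, 0.912, 0.009]
ft_force: [0.4, -0.1, -0.7]
opening: 0.297
```

apply_moves:
  motion:
    - [0.55,-0.75,-0.1,0,0,0.55]
    - [0.5,-0.8,0,0,0,0.55]
    - [0.45,-0.8,0,0,0,0.55]
    - [0.45,-0.8,0,0,0,0.55]
    - [0.4,-0.85,0,0,0,0.55]

```text
time: 17.7
tool_pos: [0.4691, 0.0322, 0.1083]
eef_rot: [-3.087, -0.582, 0.001]
ft_force: [0.6, -0.1, -0.5]
opening: 0.297
```

apply_moves:
  motion:
    - [0.35,-0.85,0,0,0,0.55]
    - [0.3,-0.85,0,0,0,0.55]
    - [0.3,-0.9,0,0,0,0.55]
    - [0.25,-0.9,0,0,0,0.55]
    - [0.2,-0.9,0,0,0,0.55]

```text
time: 18.2
tool_pos: [0.4719, 0.171, 0.1082]
eef_rot: [-3.132, -0.24, 0.002]
ft_force: [-0.0, 0.3, -1.3]
opening: 0.297
```

apply_moves:
  motion:
    - [0.15,-0.9,0,0,0,0.55]
    - [0.1,-0.9,0,0,0,0.5]
    - [0.1,-0.9,0,0,0,0.4]
    - [0.05,-0.9,0,0,0,0.4]
    - [0,0,0,0,0,0]

```text
time: 18.7
tool_pos: [0.4741, 0.2813, 0.1082]
eef_rot: [-3.14, -0.016, -0.001]
ft_force: [0.2, -1.2, -0.7]
opening: 0.292
```

```bash
python3 - <<'E'
from h import *
gen([((.47,.281,.07),downR(-.005))])
E
```

```text
t 18.7 tcp [0.4741 0.2813 0.1082] open 0.292 F [ 0.2 -1.2 -0.7] q [3.320e-01 5.910e-01 1.721e+00 1.000e-03 8.280e-01 3.220e-01]
x [1.    0.01  0.001] y [ 0.01  -1.    -0.001] z [ 0.001  0.001 -1.   ]
[[-0.07, 0.01, 0.64, -0.01, -0.01, 0.09], [-0.07, 0.01, 0.64, -0.01, -0.01, 0.09], [0, 0, 0, 0, 0, 0], [0, 0, 0, 0, 0, 0], [0, 0, 0, 0, 0, 0]]
```

apply_moves:
  motion:
    - [-0.1,0.1,0.9,0,0,0.1]
    - [-0.05,0.1,0.9,0,0,0.1]
    - [0,0,0.7,0,0,0]
    - [0,0,0.1,0,0,0]
    - [0,0,0,0,0,0]

```text
time: 19.2
tool_pos: [0.4691, 0.2718, 0.03]
eef_rot: [3.141, -0.015, -0.003]
ft_force: [0.8, 0.7, -0.8]
opening: 0.297
```

apply_moves:
  motion:
    - [0,0,0,0,0,0]
    - [0,0,0,0,0,0]
    - [0,0,0,0,0,0]
    - [0,0,0,0,0,0]
    - [0,0,0,0,0,0]
  hand: 0.42

```text
time: 19.7
tool_pos: [0.4699, 0.2726, 0.031]
eef_rot: [-3.141, 0.014, -0.001]
ft_force: [-0.8, -0.9, 0.6]
opening: 0.414
```

apply_moves:
  motion:
    - [0,0,-0.6,0,0,0]
    - [0,0,-0.9,0,0,0]
    - [0,0,-0.9,0,0,0]
    - [0,0.9,-0.5,0,0,0]
    - [0,0.9,0,0,0,0]

```text
time: 20.2
tool_pos: [0.4708, 0.219, 0.12]
eef_rot: [-3.14, 0.011, -0.009]
ft_force: [0.4, -1.4, -0.5]
opening: 0.422
```

apply_moves:
  motion:
    - [0,0.9,0,0,0,0]
    - [0,0.9,0,0,0,-0.9]
    - [0.2,0.9,0,0,0,-0.9]
    - [0.2,0.9,0,0,0,-0.9]
    - [0.2,0.9,0,0,0,-0.9]
  hand: 0.65

```text
time: 20.7
tool_pos: [0.4972, 0.0858, 0.1177]
eef_rot: [-3.11, -0.441, 0.0]
ft_force: [0.6, 0.0, -0.2]
opening: 0.64
```

```bash
python3 - <<'E'
from h import *
i=snap("top","top6"); bright(i,321,175); rect("off_bar","top",.03);
gen([((.552,-.215,.08),downR(np.radians(60.8)))])
E
```

```text
bright [ 0.5521 -0.2149] 150.6 [0.027 0.062] (0.5516465306282043, -0.21471337974071503)
off_bar top 0.5 ctr 0.4709 0.2693 mean [0.4708 0.2705] size 0.064 0.024 long axis deg 89.7
t 20.8 tcp [0.4997 0.0842 0.1179] open 0.649 F [-0.2  0.5  0.7] q [-5.400e-02  5.310e-01  1.827e+00 -1.000e-03  7.810e-01 -3.290e-01]
x [0.962 0.273 0.003] y [ 0.273 -0.962  0.002] z [ 0.003 -0.001 -1.   ]
[[-0.1, 0.92, 0.12, 0, 0, -0.89], [-0.16, 0.91, 0.12, 0, 0, -0.89], [-0.22, 0.89, 0.12, 0, 0, -0.89], [-0.29, 0.87, 0.12, 0, 0, -0.89], [-0.35, 0.85, 0.12, 0, 0, -0.89]]
[[-0.41, 0.82, 0.12, 0, 0, -0.89], [-0.47, 0.79, 0.12, 0, 0, -0.89], [-0.52, 0.76, 0.12, 0, 0, -0.89], [-0.57, 0.72, 0.12, 0, 0, -0.89], [-0.62, 0.68, 0.12, 0, 0, -0.89]]
[[-0.67, 0.63, 0.11, 0, 0, -0.89], [0, 0, 0, 0, 0, 0], [0, 0, 0, 0, 0, 0], [0, 0, 0, 0, 0, 0], [0, 0, 0, 0, 0, 0]]
```

View pics/top6.png

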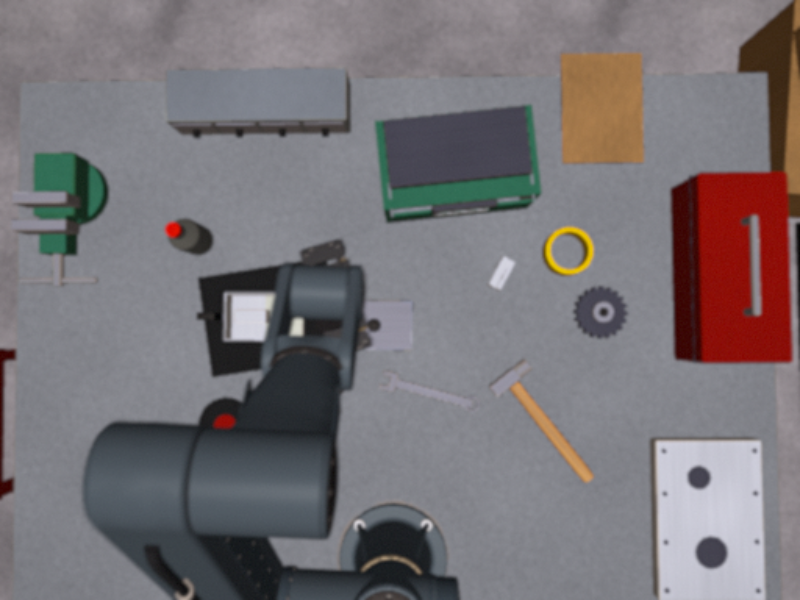

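The bar lies in the pan at y≈0.27. Now the slotted piece.

apply_moves:
  motion:
    - [-0.1,0.9,0.1,0,0,-0.9]
    - [-0.15,0.9,0.1,0,0,-0.9]
    - [-0.2,0.9,0.1,0,0,-0.9]
    - [-0.3,0.9,0.1,0,0,-0.9]
    - [-0.35,0.85,0.1,0,0,-0.9]

```text
time: 21.3
tool_pos: [0.5221, -0.0493, 0.1025]
eef_rot: [-2.981, -0.991, 0.0]
ft_force: [0.7, -0.4, -0.3]
opening: 0.651
```

apply_moves:
  motion:
    - [-0.4,0.8,0.1,0,0,-0.9]
    - [-0.45,0.8,0.1,0,0,-0.9]
    - [-0.5,0.75,0.1,0,0,-0.9]
    - [-0.55,0.7,0.1,0,0,-0.9]
    - [-0.6,0.7,0.1,0,0,-0.9]

```text
time: 21.8
tool_pos: [0.5484, -0.1821, 0.0874]
eef_rot: [-2.755, -1.508, 0.001]
ft_force: [-0.3, -0.5, 0.3]
opening: 0.648
```

apply_moves:
  motion:
    - [-0.65,0.65,0.1,0,0,-0.8]
    - [0,0,0,0,0,0]
    - [0,0,0,0,0,0]
    - [0,0,0,0,0,0]
    - [0,0,0,0,0,0]

```text
time: 22.3
tool_pos: [0.5541, -0.2077, 0.0846]
eef_rot: [-2.706, -1.593, 0.001]
ft_force: [-0.3, 1.1, 0.3]
opening: 0.651
```

```bash
python3 - <<'E'
from h import *
gen([((.552,-.215,.007),downR(np.radians(60.8)))])
E
```

```text
t 22.3 tcp [ 0.5541 -0.2077  0.0846] open 0.651 F [-0.3  1.1  0.3] q [-0.547  0.669  1.629  0.     0.845 -1.611]
x [0.485 0.874 0.   ] y [ 0.874 -0.485 -0.001] z [-0.001  0.001 -1.   ]
[[-0.08, 0.02, 0.86, 0, 0, 0.01], [-0.08, 0.02, 0.86, 0, 0, 0.01], [-0.08, 0.02, 0.86, 0, 0, 0.01], [0, 0, 0, 0, 0, 0], [0, 0, 0, 0, 0, 0]]
```

apply_moves:
  motion:
    - [-0.2,0.05,0.8,0,0,0]
    - [-0.05,0,0.8,0,0,0]
    - [0,0,0.8,0,0,0]
    - [0,0,0.2,0,0,0]
    - [0,0,0,0,0,0]

```text
time: 22.8
tool_pos: [0.5515, -0.2154, 0.0058]
eef_rot: [-2.706, -1.592, 0.002]
ft_force: [0.2, -0.7, -0.0]
opening: 0.649
```

apply_moves:
  motion:
    - [0,0,0,0,0,0]
    - [0,0,0,0,0,0]
    - [0,0,0,0,0,0]
    - [0,0,0,0,0,0]
    - [0,0,0,0,0,0]
  hand: 0

```text
time: 23.3
tool_pos: [0.5525, -0.2167, 0.0071]
eef_rot: [2.708, 1.592, 0.001]
ft_force: [-0.3, 0.3, 1.6]
opening: 0.291
```

apply_moves:
  motion:
    - [0,0,0,0,0,0]
    - [0,0,0,0,0,0]
    - [0,0,0,0,0,0]
    - [0,0,0,0,0,0]
    - [0,0,0,0,0,0]

```text
time: 23.8
tool_pos: [0.5525, -0.2167, 0.0071]
eef_rot: [2.708, 1.592, 0.001]
ft_force: [-0.3, 0.8, 5.6]
opening: 0.296
```

```bash
python3 - <<'E'
from h import *
p,Rm=st()
gen([(p+[0,0,.1],None),((.47,.225,.12),downR(np.pi/2))])
E
```

```text
t 23.8 tcp [ 0.5525 -0.2167  0.0071] open 0.296 F [-0.3  0.8  5.6] q [-0.562  0.794  1.652  0.     0.695 -1.625]
x [0.486 0.874 0.   ] y [ 0.874 -0.486  0.001] z [ 0.001 -0.    -1.   ]
t 23.8 tcp [ 0.5525 -0.2167  0.0071] open 0.296 F [-0.3  0.8  5.6] q [-0.562  0.794  1.652  0.     0.695 -1.625]
x [0.486 0.874 0.   ] y [ 0.874 -0.486  0.001] z [ 0.001 -0.    -1.   ]
[[0, 0, -0.83, 0, 0, 0], [0, 0, -0.83, 0, 0, 0], [0, 0, -0.83, 0, 0, 0], [0, 0, -0.83, 0, 0, 0], [0.72, -0.6, -0.03, 0, 0, -0.4]]
[[0.74, -0.57, -0.03, 0, 0, -0.4], [0.76, -0.55, -0.03, 0, 0, -0.4], [0.77, -0.53, -0.03, 0, 0, -0.4], [0.79, -0.5, -0.03, 0, 0, -0.4], [0.81, -0.48, -0.03, 0, 0, -0.4]]
[[0.82, -0.45, -0.03, 0, 0, -0.4], [0.83, -0.42, -0.03, 0, 0, -0.4], [0.85, -0.4, -0.03, 0, 0, -0.4], [0.86, -0.37, -0.03, 0, 0, -0.4], [0.87, -0.34, -0.03, 0, 0, -0.4]]
[[0.88, -0.32, -0.03, 0, 0, -0.4], [0.89, -0.29, -0.03, 0, 0, -0.4], [0.9, -0.26, -0.03, 0, 0, -0.4], [0.91, -0.23, -0.03, 0, 0, -0.4], [0.91, -0.2, -0.03, 0, 0, -0.4]]
```

apply_moves:
  motion:
    - [0,0,-0.8,0,0,0]
    - [0,0,-0.8,0,0,0]
    - [0,0,-0.8,0,0,0]
    - [0,0,-0.8,0,0,0]
    - [0.7,-0.6,-0.1,0,0,-0.4]

```text
time: 24.3
tool_pos: [0.5502, -0.1937, 0.1085]
eef_rot: [2.676, 1.628, 0.006]
ft_force: [0.4, -0.1, -0.6]
opening: 0.298
```

apply_moves:
  motion:
    - [0.75,-0.6,-0.1,0,0,-0.4]
    - [0.75,-0.55,-0.1,0,0,-0.4]
    - [0.8,-0.5,0,0,0,-0.4]
    - [0.8,-0.5,0,0,0,-0.4]
    - [0.8,-0.5,0,0,0,-0.4]

```text
time: 24.8
tool_pos: [0.5201, -0.0493, 0.1112]
eef_rot: [-2.542, -1.846, 0.001]
ft_force: [-0.6, -0.1, -0.6]
opening: 0.297
```

apply_moves:
  motion:
    - [0.8,-0.45,0,0,0,-0.4]
    - [0.85,-0.4,0,0,0,-0.4]
    - [0.85,-0.4,0,0,0,-0.4]
    - [0.85,-0.35,0,0,0,-0.4]
    - [0.85,-0.35,0,0,0,-0.4]

```text
time: 25.3
tool_pos: [0.4949, 0.0874, 0.1111]
eef_rot: [-2.386, -2.043, 0.001]
ft_force: [0.0, 0.6, -0.9]
opening: 0.297
```

apply_moves:
  motion:
    - [0.9,-0.3,0,0,0,-0.4]
    - [0.9,-0.3,0,0,0,-0.4]
    - [0.9,-0.25,0,0,0,-0.4]
    - [0.5,-0.2,0,0,0,-0.4]
    - [0,0,0,0,0,-0.3]

```text
time: 25.8
tool_pos: [0.4736, 0.1869, 0.1111]
eef_rot: [-2.22, -2.221, 0.002]
ft_force: [0.2, -1.1, -1.1]
opening: 0.296
```

```bash
python3 - <<'E'
from h import *
gen([((.47,.213,.05),downR(np.pi/2))])
E
```

```text
t 25.8 tcp [0.4736 0.1869 0.1111] open 0.296 F [ 0.2 -1.1 -1.1] q [ 0.156  0.546  1.822  0.     0.775 -1.416]
x [-0.001  1.    -0.   ] y [ 1.     0.001 -0.002] z [-0.002 -0.    -1.   ]
[[0.29, -0.04, 0.68, -0.01, 0, 0], [0.29, -0.04, 0.68, -0.01, 0, 0], [0.29, -0.04, 0.68, -0.01, 0, 0], [0, 0, 0, 0, 0, 0], [0, 0, 0, 0, 0, 0]]
```

apply_moves:
  motion:
    - [0.5,-0.1,0.3,0,0,0]
    - [0.35,0,0.7,0,0,0]
    - [0,0,0.7,0,0,0]
    - [0,0,0.3,0,0,0]
    - [0,0,0,0,0,0]

```text
time: 26.3
tool_pos: [0.4713, 0.2098, 0.0503]
eef_rot: [-2.225, -2.215, 0.005]
ft_force: [0.2, -0.1, -1.0]
opening: 0.294
```

apply_moves:
  motion:
    - [0,0,0,0,0,0]
    - [0,0,0,0,0,0]
    - [0,0,0,0,0,0]
    - [0,0,0,0,0,0]
    - [0,0,0,0,0,0]
  hand: 0.4

```text
time: 26.8
tool_pos: [0.4725, 0.2109, 0.052]
eef_rot: [2.225, 2.217, 0.002]
ft_force: [1.3, 0.7, -0.0]
opening: 0.402
```

apply_moves:
  motion:
    - [0,0,-0.6,0,0,0]
    - [0,0,-0.9,0,0,0]
    - [0,0,-0.9,0,0,0]
    - [-0.9,0,-0.5,0,0,0.5]
    - [-0.9,0,-0.5,0,0,0.9]

```text
time: 27.3
tool_pos: [0.4711, 0.1568, 0.1548]
eef_rot: [2.346, 2.088, 0.002]
ft_force: [1.1, 0.8, -0.1]
opening: 0.403
```

apply_moves:
  motion:
    - [-0.9,0,-0.5,0,0,0.9]
    - [-0.9,0,-0.5,0,0,0.9]
    - [-0.9,0,-0.3,0,0,0.9]
    - [-0.9,-0.2,0,0,0,0.9]
    - [-0.8,-0.3,0,0,0,0.9]

```text
time: 27.8
tool_pos: [0.4238, 0.0339, 0.1932]
eef_rot: [2.684, 1.63, 0.002]
ft_force: [0.3, -0.8, 0.2]
opening: 0.4
```

```bash
python3 - <<'E'
from h import *
rec();st()
snap("top","top7"); 
for n in("off_bar","off_slotted"): rect(n,"top",.03)
rect("lid","top",.012); rect("pan","top",.053); snap("scene","scene7")
E
```

```text
t 27.8 tcp [0.4238 0.0339 0.1932] open 0.4 F [ 0.3 -0.8  0.2] q [-0.184  0.308  1.947 -0.     0.885 -1.275]
x [0.461 0.887 0.   ] y [ 0.887 -0.461  0.002] z [ 0.002 -0.001 -1.   ]
off_bar top 0.7 ctr 0.4724 0.2724 mean [0.4714 0.2725] size 0.058 0.027 long axis deg 89.7
off_slotted top 0.7 ctr 0.4706 0.2266 mean [0.4704 0.2265] size 0.067 0.04 long axis deg 0.0
lid top 0.84 ctr 0.4879 0.0166 mean [0.4777 0.0106] size 0.155 0.068 long axis deg 62.1
pan top 0.61 ctr 0.4698 0.2684 mean [0.4681 0.2501] size 0.199 0.09 long axis deg 88.4
```

View pics/top7.png

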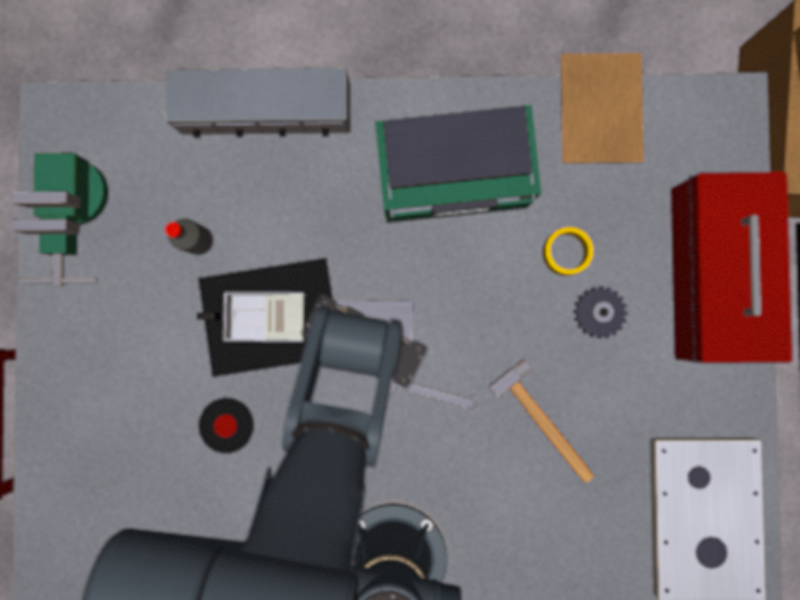

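View pics/scene7.png

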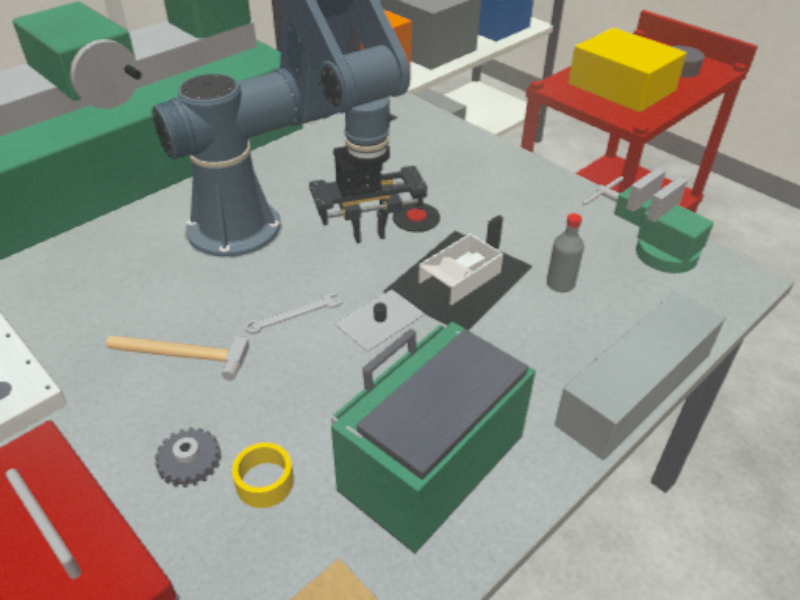

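```bash
cat > fit.py <<'E'
import json,numpy as np
from scipy.optimize import least_squares
from scipy.spatial.transform import Rotation as R
L=[json.loads(l) for l in open("log.jsonl")]
# drop moving ones handled by resid
def fk(q,P):
    d1,dy,l2,l3,a3,d6,a1=P
    Ry=lambda a:R.from_euler('y',a).as_matrix();Rz=lambda a:R.from_euler('z',a).as_matrix()
    A=Rz(q[0]);p=A@[a1,dy,d1]; 
    A=A@Ry(q[1]);p=p+A@[0,0,l2]
    A=A@Ry(q[2]);p=p+A@[a3,0,l3]
    A=A@Rz(q[3]);A=A@Ry(q[4]);A=A@Rz(q[5]);p=p+A@[0,0,d6]
    return p,A
def C(A): # calibrate tool constant rotation
    return A
if __name__=="__main__":
    f=lambda P:np.concatenate([fk(l["q"],P)[0]-l["p"] for l in L])
    s=least_squares(f,[.2,.1,.4,.4,0,.2,0]);print(s.x.round(4),np.abs(s.fun).max().round(4))
    for l in L[-2:]: print(R.from_matrix(fk(l["q"],s.x)[1].T@R.from_rotvec(l["r"]).as_matrix()).as_rotvec())
E
python3 fit.py
python3 - <<'E'
from h import *
for k in range(2):
    snap("top");snap("scene")
    a=lm("front_handle","top");b=lm("front_handle","scene");h=lm("front_hinge","top",2);b2=lm("front_hinge","scene",2);c=lm("cabinet","scene");m=lm("bin_mouth","top")
    print(a,b,h,b2,c,m,tri({"top":a[0][0],"scene":b[0][0]}),at("top",a[0][0],.198))
rect("cabinet","scene",.175)
i=cams.snapshot("top"); cv2.imwrite("pics/bin.png",cv2.resize(i[50:155,225:365,::-1],None,fx=5,fy=5,interpolation=cv2.INTER_CUBIC))
E
```

```text
[0.2742 0.111  0.588  0.3917 0.1141 0.3055 0.    ] 0.0
[ 3.21941960e-16  3.68142831e-16 -3.14159265e+00]
[-2.62285302e-16  1.45074949e-17  3.14159265e+00]
[([294.0, 130.4], 0.94)] [([249.2, 221.5], 0.65)] [([291.1, 136.0], 0.94)] [] [] [([298.6, 149.6], 0.65)] [ 0.6547291  -0.12605711  0.2032828 ] [ 0.65806282 -0.12352312  0.198     ]
[([294.1, 130.4], 0.56)] [([252.6, 226.2], 0.68)] [([292.0, 136.8], 0.62), ([163.3, 200.4], 0.23)] [] [([293.3, 176.0], 0.4)] [([297.1, 149.7], 0.56)] [ 0.65942466 -0.12445995  0.18929713] [ 0.65806041 -0.1237918   0.198     ]
cabinet scene 0.64 ctr 0.5946 -0.4466 mean [ 0.5958 -0.4478] size 0.084 0.093 long axis deg 163.7
```

View pics/bin.png

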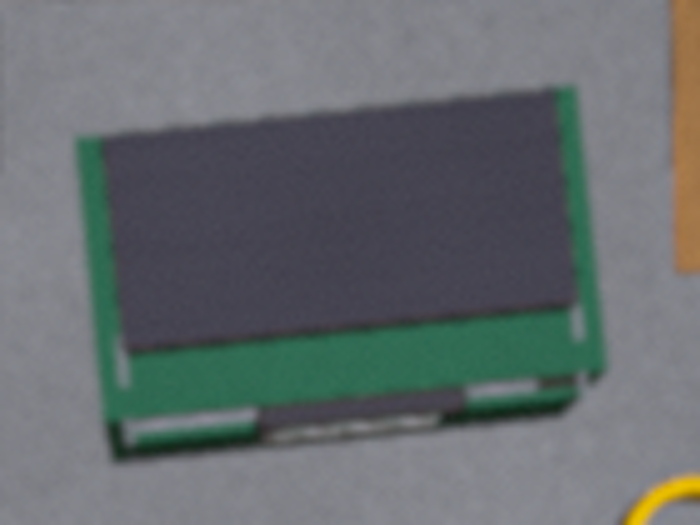

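```bash
python3 - <<'E'
from h import *
from scipy.optimize import least_squares
px=np.array([(80,140),(578,88),(605,375),(108,420)])/5+[225,50]
M=np.array([[.16,.14,.165],[.16,-.14,.165],[0,-.14,.165],[0,.14,.165]])
def W(P,M):
    c,s=np.cos(P[2]),np.sin(P[2]); return np.c_[P[0]+c*M[:,0]-s*M[:,1],P[1]+s*M[:,0]+c*M[:,1],M[:,2]]
s=least_squares(lambda P:(proj("top",W(P,M))-px).ravel(),[.66,-.13,.1]);print(s.x,np.degrees(s.x[2]),s.fun.round(1))
for a in(0,.05,.1): print(a,proj("top",W(s.x,np.array([[-.19*np.sin(a),y,.008+.19*np.cos(a)] for y in(-.05,0,.05)]))).round(1).tolist(),W(s.x,np.array([[-.19*np.sin(a),0,.008+.19*np.cos(a)]])))
print(((np.array([(255,412),(468,398),(360,405)]))/5+[225,50]))
E
```

```text
[ 0.66551616 -0.13198771  0.08761143] 5.019765401316347 [-0.5 -0.5  0.4  0.1  0.9 -0.2 -0.8  0.5]
0 [[315.7, 125.8], [297.1, 127.6], [278.6, 129.4]] [[ 0.66551616 -0.13198771  0.198     ]]
0.05 [[316.0, 129.3], [297.5, 131.1], [278.9, 132.9]] [[ 0.65605654 -0.13281861  0.19776255]]
0.1 [[316.3, 132.9], [297.8, 134.6], [279.3, 136.4]] [[ 0.64662056 -0.13364743  0.19705079]]
[[276.  132.4]
 [318.6 129.6]
 [297.  131. ]]
```

```bash
cat > ik.py <<'E'
import numpy as np
from fit import fk
from scipy.optimize import least_squares
from scipy.spatial.transform import Rotation as R
P=[.2742,.111,.588,.3917,.1141,.3055,0]
import json
def refit():
    L=[json.loads(l) for l in open("log.jsonl")]
    return least_squares(lambda p:np.concatenate([fk(l["q"],p)[0]-l["p"] for l in L]),P)
LO=np.array([-3.08,-.75,.22,-1.43,0,-2.85]);HI=np.array([3.08,2.2,2.44,4.57,2.65,2.85])
def ik(p,Rm,q0):
    def f(q):
        a,A=fk(q,P);A=A@np.diag([-1,-1,1.]); return np.r_[(a-p)*5,R.from_matrix(A.T@Rm).as_rotvec()]
    s=least_squares(f,np.clip(q0,LO+1e-3,HI-1e-3),bounds=(LO,HI)); return s.x,np.abs(s.fun).max()
E
python3 - <<'E'
from ik import *
s=refit();print(s.x.round(4),np.abs(s.fun).max())
yaw=.09;cx=np.array([np.cos(yaw),np.sin(yaw),0]);H=np.array([.6655,-.132,.008])
base=np.stack([cx,np.cross([0,0,-1],cx),[0,0,-1]],1)
print("open")
for tf in(0,.5,1):
    q=np.array([-.4,.5,1.5,0,1,-.5])
    for a in(.05,.3,.6,.9):
        bar=H+.19*(np.cos(a)*np.array([0,0,1])-np.sin(a)*cx)
        Rm=base@R.from_euler('y',-tf*a).as_matrix() 
        z=Rm[:,2]; tcp=bar+z*.015
        q,e=ik(tcp,Rm,q); print(tf,a,tcp.round(3),z.round(2),q.round(2),round(e,4))
print("pour")
for sgn in (1,-1):
  for (off) in (.05,):
    mouth=H-.06*cx; cy=np.array([-np.sin(yaw),np.cos(yaw),0]); 
    q=np.array([-.2,.5,1.5,0,1,-.2])
    for th in np.radians([0,20,35,50,65,75]):
        fx=-cy # pan x dir
        px=np.cos(th)*fx-np.sin(th)*np.array([0,0,1]); pz=np.sin(th)*fx+np.cos(th)*np.array([0,0,1]); py=np.cross(pz,px)
        lip=np.array([mouth[0],mouth[1],.19])+off*cy
        grip=lip+px*(-.172)+pz*.032
        z=-pz; x=sgn*py; Rm=np.stack([x,np.cross(z,x),z],1)
        tcp=grip+z*.019
        q,e=ik(tcp,Rm,q); print(sgn,np.degrees(th).round(),tcp.round(3),q.round(2),round(e,4))
E
```

```text
[0.2742 0.111  0.588  0.3917 0.1141 0.3055 0.    ] 5.845324224651449e-14
open
0 0.05 [ 0.656 -0.133  0.183] [ 0.  0. -1.] [-0.37  0.63  1.35  0.    1.16 -0.46] 0.0
0 0.3 [ 0.61  -0.137  0.175] [ 0.  0. -1.] [-0.4   0.58  1.48 -0.    1.08 -0.49] 0.0
0 0.6 [ 0.559 -0.142  0.15 ] [ 0.  0. -1.] [-0.44  0.56  1.63 -0.    0.96 -0.53] 0.0
0 0.9 [ 0.517 -0.145  0.111] [ 0.  0. -1.] [-0.48  0.57  1.75 -0.    0.82 -0.57] 0.0
0.5 0.05 [ 0.656 -0.133  0.183] [-0.02 -0.   -1.  ] [-0.36  0.64  1.33 -0.01  1.19 -0.45] 0.0
0.5 0.3 [ 0.607 -0.137  0.175] [-0.15 -0.01 -0.99] [-0.37  0.64  1.37 -0.07  1.27 -0.43] 0.0
0.5 0.6 [ 0.554 -0.142  0.15 ] [-0.29 -0.03 -0.96] [-0.37  0.67  1.42 -0.14  1.32 -0.41] 0.0
0.5 0.9 [ 0.511 -0.146  0.113] [-0.43 -0.04 -0.9 ] [-0.38  0.74  1.46 -0.2   1.36 -0.38] 0.0
1 0.05 [ 0.655 -0.133  0.183] [-0.05 -0.   -1.  ] [-0.36  0.65  1.31 -0.02  1.23 -0.44] 0.0
1 0.3 [ 0.605 -0.137  0.175] [-0.29 -0.03 -0.96] [-0.34  0.7   1.26 -0.12  1.45 -0.4 ] 0.0
1 0.6 [ 0.55  -0.142  0.152] [-0.56 -0.05 -0.83] [-0.33  0.81  1.22 -0.23  1.67 -0.37] 0.0
1 0.9 [ 0.506 -0.146  0.117] [-0.7
[... 208 characters left out ...]
.589 0.045 0.299] [-0.39  0.5   1.43  0.53  1.54 -0.59] 0.0
1 50.0 [0.592 0.013 0.33 ] [-0.52  0.57  1.36  0.7   1.76 -0.67] 0.0
1 65.0 [ 0.596 -0.027  0.351] [-0.62  0.67  1.3   0.84  1.96 -0.71] 0.0
1 75.0 [ 0.598 -0.056  0.36 ] [-0.67  0.75  1.26  0.94  2.09 -0.71] 0.0
-1 0.0 [0.586 0.084 0.203] [-0.09  0.5   1.56  0.08  1.08  2.85] 0.0704
-1 20.0 [0.587 0.069 0.261] [-0.25  0.47  1.48  0.34  1.33  2.7 ] 0.0
-1 35.0 [0.589 0.045 0.299] [-0.39  0.5   1.43  0.53  1.54  2.56] 0.0
-1 50.0 [0.592 0.013 0.33 ] [-0.52  0.57  1.36  0.7   1.76  2.47] 0.0
-1 65.0 [ 0.596 -0.027  0.351] [-0.62  0.67  1.3   0.84  1.96  2.43] 0.0
-1 75.0 [ 0.598 -0.056  0.36 ] [-0.67  0.75  1.26  0.94  2.09  2.43] 0.0
```

```bash
python3 - <<'E'
from h import *
gen([((.5,0,.27),downR(.5)),((.656,-.133,.25),downR(.09))])
E
```

```text
t 29.0 tcp [0.4235 0.0353 0.1926] open 0.401 F [0.3 0.5 0.7] q [-0.181  0.31   1.946  0.     0.886 -1.276]
x [0.458 0.889 0.   ] y [ 0.889 -0.458  0.   ] z [ 0.  0. -1.]
[[0.02, 0.35, -0.32, 0, 0, 0.93], [0.04, 0.35, -0.32, 0, 0, 0.93], [0.07, 0.34, -0.32, 0, 0, 0.93], [0.09, 0.34, -0.32, 0, 0, 0.93], [0.12, 0.33, -0.32, 0, 0, 0.93]]
[[0.14, 0.32, -0.32, 0, 0, 0.93], [0.16, 0.31, -0.32, 0, 0, 0.93], [0.19, 0.3, -0.32, 0, 0, 0.93], [0.35, 0.91, 0.1, 0, 0, 0.73], [0.4, 0.89, 0.1, 0, 0, 0.73]]
[[0.45, 0.86, 0.1, 0, 0, 0.73], [0.5, 0.84, 0.1, 0, 0, 0.73], [0.55, 0.81, 0.1, 0, 0, 0.73], [0.6, 0.77, 0.1, 0, 0, 0.73], [0.64, 0.74, 0.1, 0, 0, 0.73]]
```

apply_moves:
  motion:
    - [0,0.35,-0.3,0,0,0.9]
    - [0.05,0.35,-0.3,0,0,0.9]
    - [0.05,0.35,-0.3,0,0,0.9]
    - [0.1,0.35,-0.3,0,0,0.9]
    - [0.1,0.35,-0.3,0,0,0.9]

```text
time: 29.5
tool_pos: [0.472, 0.0118, 0.2379]
eef_rot: [-2.933, -1.124, 0.0]
ft_force: [-0.0, 0.1, 0.0]
opening: 0.4
```

apply_moves:
  motion:
    - [0.15,0.3,-0.3,0,0,0.9]
    - [0.15,0.3,-0.3,0,0,0.9]
    - [0.2,0.3,-0.3,0,0,0.9]
    - [0.35,0.9,0.1,0,0,0.75]
    - [0.4,0.9,0.1,0,0,0.75]

```text
time: 30.0
tool_pos: [0.546, -0.0374, 0.259]
eef_rot: [3.079, 0.62, 0.001]
ft_force: [0.2, 0.4, 0.1]
opening: 0.394
```

apply_moves:
  motion:
    - [0.45,0.85,0.1,0,0,0.75]
    - [0.5,0.85,0.1,0,0,0.75]
    - [0.55,0.8,0.1,0,0,0.75]
    - [0.6,0.8,0.1,0,0,0.75]
    - [0.65,0.75,0.1,0,0,0.75]

```text
time: 30.5
tool_pos: [0.659, -0.1326, 0.243]
eef_rot: [-3.138, -0.151, 0.001]
ft_force: [-0.2, 0.2, 0.3]
opening: 0.403
```

```bash
python3 - <<'E'
from h import *
gen([((.656,-.133,.184),downR(.09))])
E
```

```text
t 30.5 tcp [ 0.659  -0.1326  0.243 ] open 0.403 F [-0.2  0.2  0.3] q [-0.364  0.574  1.281  0.     1.287 -0.461]
x [ 0.995  0.096 -0.001] y [ 0.096 -0.995 -0.   ] z [-0.001  0.    -1.   ]
[[-0.03, 0, 0.66, 0, 0, 0.03], [-0.03, 0, 0.66, 0, 0, 0.03], [-0.03, 0, 0.66, 0, 0, 0.03], [0, 0, 0, 0, 0, 0], [0, 0, 0, 0, 0, 0]]
```

apply_moves:
  motion:
    - [-0.2,-0.1,0,0,0,0]
    - [0,0,0,0,0,0]
    - [0,0,0.5,0,0,0]
    - [0,0,0.5,0,0,0]
    - [0,0,0.2,0,0,0]

```text
time: 31.0
tool_pos: [0.6504, -0.128, 0.2063]
eef_rot: [-3.136, -0.157, 0.005]
ft_force: [0.3, 0.5, 0.3]
opening: 0.402
```

```bash
python3 - <<'E'
from h import *
gen([((.656,-.133,.184),downR(.09))]); snap("top","top8"); snap("scene","scene8")
i=cams.snapshot("scene"); cv2.imwrite("pics/s8c.png",cv2.resize(i[130:330,180:380,::-1],None,fx=3,fy=3))
E
```

```text
t 31.0 tcp [ 0.6504 -0.128   0.2063] open 0.402 F [0.3 0.5 0.3] q [-0.363  0.598  1.344  0.     1.203 -0.463]
x [ 0.995  0.1   -0.003] y [ 0.1   -0.995 -0.002] z [-0.003  0.001 -1.   ]
[[0.17, 0.19, 0.74, -0.02, 0.04, 0.13], [0, 0, 0, 0, 0, 0], [0, 0, 0, 0, 0, 0], [0, 0, 0, 0, 0, 0], [0, 0, 0, 0, 0, 0]]
```

View pics/s8c.png

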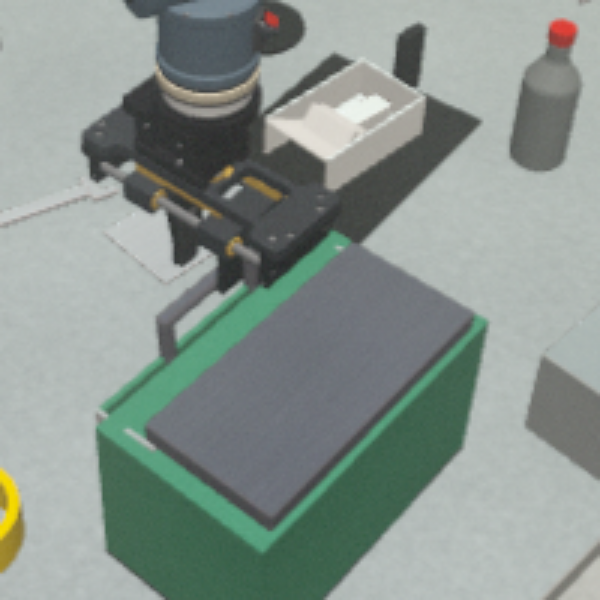

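apply_moves:
  motion:
    - [0.2,0.15,0,0,0,0]
    - [0,0,0.4,0,0,0]
    - [0,0,0.35,0,0,0]
    - [0,0,0,0,0,0]
    - [0,0,0,0,0,0]

```text
time: 31.65
tool_pos: [0.6581, -0.1331, 0.1841]
eef_rot: [-3.137, -0.155, 0.003]
ft_force: [0.2, 0.2, 0.6]
opening: 0.401
```

apply_moves:
  motion:
    - [0,0,0,0,0,0]
    - [0,0,0,0,0,0]
    - [0,0,0,0,0,0]
    - [0,0,0,0,0,0]
    - [0,0,0,0,0,0]
  hand: 0

```text
time: 32.15
tool_pos: [0.6584, -0.1333, 0.1855]
eef_rot: [3.138, 0.155, -0.0]
ft_force: [-1.5, 0.9, 0.8]
opening: 0.15
```

```bash
python3 - <<'E'
from h import *
p,Rm=st()
yaw=.09;cx=np.array([np.cos(yaw),np.sin(yaw),0]);H=np.array([.6655,-.132,.008])
d=p-H; print("along",d@cx,"lat",d@[-np.sin(yaw),np.cos(yaw),0])
a0=np.arcsin(-(d@cx)/.19); print("angle",a0)
w=[];b=lambda a:H+.19*(np.cos(a)*np.array([0,0,1])-np.sin(a)*cx)
for a in np.arange(a0,.96,.1)[1:]: w.append((p+b(a)-b(a0),None)); 
rec()
for i,(t,_) in enumerate(w):
    print(((Rm.T@(t-(w[i-1][0] if i else p)))/.03).round(2))
E
```

```text
t 32.15 tcp [ 0.6584 -0.1333  0.1855] open 0.15 F [-1.5  0.9  0.8] q [-0.366  0.631  1.342 -0.     1.169 -0.465]
x [ 0.995  0.099 -0.   ] y [ 0.099 -0.995  0.   ] z [-0. -0. -1.]
along -0.007151350130089956 lat -0.0006856929614305774
angle 0.037647577501819636
[-0.63 -0.01  0.06]
[-0.62 -0.01  0.12]
[-0.61 -0.01  0.18]
[-0.59 -0.01  0.24]
[-0.56 -0.01  0.3 ]
[-0.53 -0.    0.35]
[-0.49 -0.    0.4 ]
[-0.45 -0.    0.45]
[-0.4  -0.    0.49]
```

apply_moves:
  motion:
    - [-0.3,0,0,0,0,0]
    - [-0.35,0,0.05,0,0,0]
    - [-0.6,0,0.1,0,0,0]
    - [-0.6,0,0.2,0,0,0]
    - [-0.6,0,0.25,0,0,0]

```text
time: 32.65
tool_pos: [0.5877, -0.14, 0.1686]
eef_rot: [3.137, 0.154, 0.013]
ft_force: [4.2, 3.3, 1.9]
opening: 0.15
```

apply_moves:
  motion:
    - [-0.55,0,0.3,0,0,0]
    - [-0.55,0,0.35,0,0,0]
    - [-0.5,0,0.4,0,0,0]
    - [-0.45,0,0.45,0,0,0]
    - [0,0,0,0,0,0]

```text
time: 33.15
tool_pos: [0.5236, -0.146, 0.121]
eef_rot: [-3.137, -0.153, -0.002]
ft_force: [3.3, 1.9, -6.2]
opening: 0.152
```

```bash
python3 - <<'E'
from h import *
p,Rm=st();rec()
yaw=.09;cx=np.array([np.cos(yaw),np.sin(yaw),0]);H=np.array([.6655,-.132,.008])
d=p-H; print("along",d@cx,"angle",np.arcsin(-(d@cx)/.19),"bar z",p[2]+.0125)
E
```

```text
t 33.15 tcp [ 0.5236 -0.146   0.121 ] open 0.152 F [ 3.3  1.9 -6.2] q [-0.479  0.563  1.731  0.002  0.846 -0.577]
x [0.995 0.097 0.001] y [ 0.097 -0.995 -0.001] z [ 0.001  0.001 -1.   ]
along -0.14256341858506352 angle 0.8485668544511685 bar z 0.1335094313101219
```

apply_moves:
  motion:
    - [-0.2,0,0.2,0,0,0]
    - [-0.15,0,0.2,0,0,0]
    - [0,0,0,0,0,0]
    - [0,0,0,0,0,0]
    - [0,0,0,0,0,0]

```text
time: 33.65
tool_pos: [0.5215, -0.1479, 0.1159]
eef_rot: [3.134, 0.152, 0.029]
ft_force: [7.4, 10.4, 23.4]
opening: 0.15
```

```bash
python3 - <<'E'
from h import *
p,Rm=st();rec()
yaw=.09;cx=np.array([np.cos(yaw),np.sin(yaw),0]);H=np.array([.6655,-.132,.008])
d=p-H; print("along",d@cx,"angle",np.arcsin(-(d@cx)/.19),"bar z",p[2]+.0125)
E
```

```text
t 33.65 tcp [ 0.5215 -0.1479  0.1159] open 0.15 F [ 7.4 10.4 23.4] q [-0.486  0.565  1.752  0.008  0.807 -0.588]
x [0.995 0.097 0.018] y [ 0.096 -0.995  0.005] z [ 0.019 -0.003 -1.   ]
along -0.14483525151509866 angle 0.8668451373154361 bar z 0.12835969431160732
```

On the stop (25 N reaction). I'll ease off and let go.

apply_moves:
  motion:
    - [0.1,0,-0.2,0,0,0]
    - [0,0,0,0,0,0]
    - [0,0,0,0,0,0]
    - [0,0,0,0,0,0]
    - [0,0,0,0,0,0]
  hand: 0.4

```text
time: 34.15
tool_pos: [0.5157, -0.1473, 0.1154]
eef_rot: [-3.137, -0.155, 0.003]
ft_force: [0.6, -0.1, 0.7]
opening: 0.393
```

apply_moves:
  motion:
    - [0,0,-0.4,0,0,0]
    - [0,0,-0.9,0,0,0]
    - [0,0,-0.9,0,0,0]
    - [0,0,-0.9,0,0,0]
    - [-0.5,-0.5,-0.9,0,0,0]

```text
time: 34.65
tool_pos: [0.5023, -0.1357, 0.238]
eef_rot: [3.135, 0.153, 0.005]
ft_force: [-0.3, -0.2, 0.4]
opening: 0.4
```

```bash
python3 - <<'E'
from h import *
gen([((.47,.1,.3),downR(.04)),((.47,.338,.25),downR(0))])
snap("scene","scene9")
E
```

```text
t 34.65 tcp [ 0.5023 -0.1357  0.238 ] open 0.4 F [-0.3 -0.2  0.4] q [-0.479  0.366  1.678 -0.     1.094 -0.576]
x [0.995 0.098 0.003] y [ 0.098 -0.995  0.003] z [ 0.003 -0.002 -1.   ]
[[-0.03, -0.88, -0.23, 0, 0, 0.08], [-0.04, -0.88, -0.23, 0, 0, 0.08], [-0.04, -0.88, -0.23, 0, 0, 0.08], [-0.05, -0.88, -0.23, 0, 0, 0.08], [-0.06, -0.88, -0.23, 0, 0, 0.08]]
[[-0.06, -0.88, -0.23, 0, 0, 0.08], [-0.07, -0.88, -0.23, 0, 0, 0.08], [-0.07, -0.88, -0.23, 0, 0, 0.08], [-0.08, -0.88, -0.23, 0, 0, 0.08], [0.04, -0.88, 0.19, 0, 0, 0.06]]
[[0.03, -0.88, 0.19, 0, 0, 0.06], [0.03, -0.88, 0.19, 0, 0, 0.06], [0.02, -0.88, 0.19, 0, 0, 0.06], [0.02, -0.88, 0.19, 0, 0, 0.06], [0.02, -0.88, 0.19, 0, 0, 0.06]]
[[0.01, -0.88, 0.19, 0, 0, 0.06], [0.01, -0.88, 0.19, 0, 0, 0.06], [0, -0.88, 0.19, 0, 0, 0.06], [0, 0, 0, 0, 0, 0], [0, 0, 0, 0, 0, 0]]
```

View pics/scene9.png

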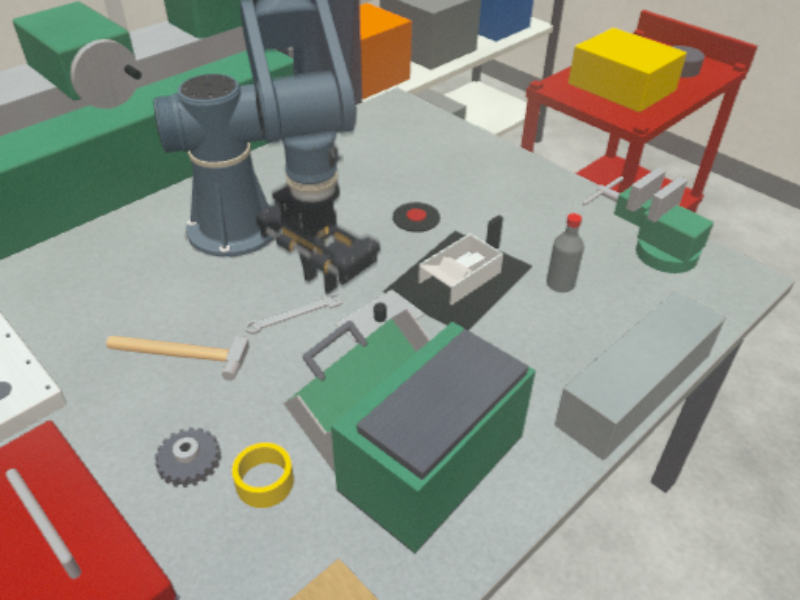

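```bash
python3 - <<'E'
from h import *
i=snap("top","top10");print(lm("oil","top"),[at("top",l[0],0) for l in lm("oil","top")]); 
for n in("pan_grip","pan","pan_lip","front_handle"): print(n,lm(n,"top"))
rect("pan","top",.053)
snap("scene");a=lm("oil","scene");print(a,at("scene",a[0][0],0)); print(lm("pan_grip","scene"),lm("pan_lip","scene"))
yaw=.09;cx=np.array([np.cos(yaw),np.sin(yaw),0]);H=np.array([.6655,-.132,.008])
for q in(.8,.84,.87,.9): print(q,proj("top",H+.19*(np.cos(q)*np.array([0,0,1])-np.sin(q)*cx)))
cv2.imwrite("pics/b10.png",cv2.resize(i[120:250,100:360,::-1],None,fx=3,fy=3,interpolation=cv2.INTER_CUBIC))
E
```

```text
[([126.0, 151.3], 0.84)] [array([0.63012559, 0.3870499 , 0.        ])]
pan_grip [([130.5, 201.7], 0.87)]
pan [([168.5, 204.3], 0.88)]
pan_lip [([193.6, 201.9], 0.8)]
front_handle [([162.6, 204.9], 0.7)]
pan top 0.92 ctr 0.4698 0.2699 mean [0.4684 0.2526] size 0.202 0.09 long axis deg 88.2
[([356.2, 183.9], 0.91)] [6.25600036e-01 3.67630930e-01 1.11022302e-16]
[([316.6, 144.8], 0.97)] [([276.7, 175.3], 0.69)]
0.8 [[300.53737348 179.3260638 ]]
0.84 [[300.56869992 181.28767989]]
0.87 [[300.58308456 182.69930266]]
0.9 [[300.58971974 184.05854463]]
```

View pics/b10.png

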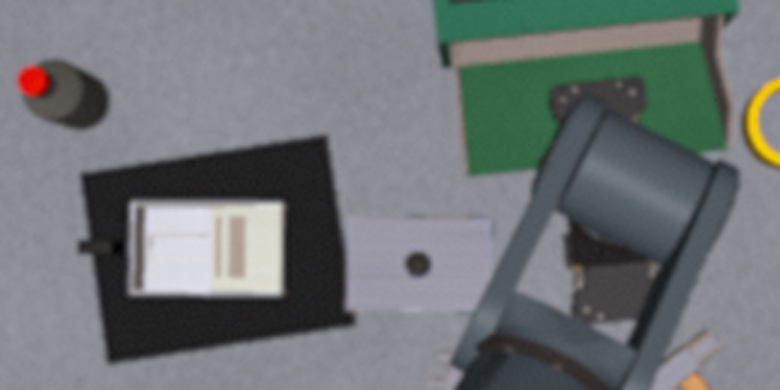

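apply_moves:
  motion:
    - [0,-0.9,-0.2,0,0,0.1]
    - [0,-0.9,-0.2,0,0,0.1]
    - [-0.05,-0.9,-0.2,0,0,0.1]
    - [-0.05,-0.9,-0.2,0,0,0.1]
    - [-0.05,-0.9,-0.2,0,0,0.1]

```text
time: 35.8
tool_pos: [0.4845, 0.0012, 0.2661]
eef_rot: [-3.14, -0.092, 0.001]
ft_force: [-0.3, -0.3, 0.2]
opening: 0.4
```

apply_moves:
  motion:
    - [-0.05,-0.9,0,0,0,0.1]
    - [-0.05,-0.9,0,0,0,0.1]
    - [-0.1,-0.9,0,0,0,0.1]
    - [-0.1,-0.9,0,0,0,0.1]
    - [0,-0.9,0,0,0,0.05]

```text
time: 36.3
tool_pos: [0.4693, 0.1358, 0.2659]
eef_rot: [3.141, 0.036, -0.001]
ft_force: [0.3, 0.5, 0.8]
opening: 0.405
```

apply_moves:
  motion:
    - [0,-0.9,0,0,0,0.05]
    - [0,-0.9,0,0,0,0.05]
    - [0,-0.9,0.2,0,0,0.05]
    - [0,-0.9,0.3,0,0,0.05]
    - [0,-0.8,0.3,0,0,0]

```text
time: 36.8
tool_pos: [0.4679, 0.2681, 0.2417]
eef_rot: [-3.141, -0.012, -0.0]
ft_force: [-0.4, -0.7, 0.4]
opening: 0.399
```

```bash
python3 - <<'E'
from h import *
gen([((.4695,.339,.13),downR(0))])
E
```

```text
t 36.8 tcp [0.4679 0.2681 0.2417] open 0.399 F [-0.4 -0.7  0.4] q [0.313 0.389 1.626 0.    1.127 0.306]
x [1.    0.007 0.   ] y [ 0.007 -1.    -0.   ] z [ 0.  0. -1.]
[[0.02, -0.59, 0.93, 0, 0, 0.02], [0.02, -0.59, 0.93, 0, 0, 0.02], [0.02, -0.59, 0.93, 0, 0, 0.02], [0.01, -0.59, 0.93, 0, 0, 0.02], [0, 0, 0, 0, 0, 0]]
```

apply_moves:
  motion:
    - [0,-0.9,0.5,0,0,0]
    - [0,-0.8,0.9,0,0,0]
    - [0,-0.5,0.9,0,0,0]
    - [0,0,0.9,0,0,0]
    - [0,0,0,0,0,0]

```text
time: 37.3
tool_pos: [0.4645, 0.3319, 0.1423]
eef_rot: [3.138, 0.013, -0.013]
ft_force: [-0.0, 0.3, -0.0]
opening: 0.399
```

```bash
python3 - <<'E'
from h import *
gen([((.4695,.340,.064),downR(0.0))])
i=snap("scene"); cv2.imwrite("pics/s11.png",cv2.resize(i[80:230,230:400,::-1],None,fx=4,fy=4,interpolation=cv2.INTER_CUBIC))
E
```

```text
t 37.3 tcp [0.4645 0.3319 0.1423] open 0.399 F [-0.   0.3 -0. ] q [ 0.425  0.564  1.639 -0.     0.948  0.417]
x [ 1.     0.008 -0.008] y [ 0.008 -1.     0.004] z [-0.008 -0.004 -1.   ]
[[0.06, -0.09, 0.87, 0.02, 0.03, 0.03], [0.06, -0.09, 0.87, 0.02, 0.03, 0.03], [0.06, -0.09, 0.87, 0.02, 0.03, 0.03], [0, 0, 0, 0, 0, 0], [0, 0, 0, 0, 0, 0]]
```

View pics/s11.png

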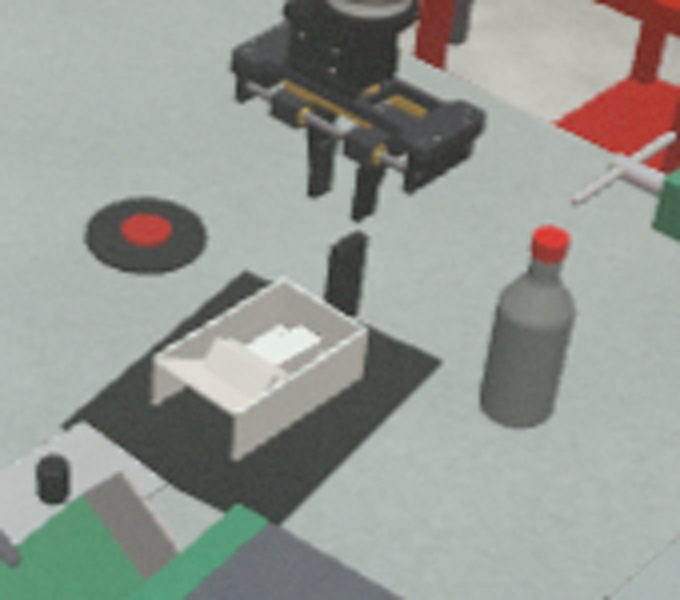

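apply_moves:
  motion:
    - [0,0,0,0,0,0]
    - [0,0,0,0,0,0]
    - [0,0,0.5,0,0,0]
    - [0,0,0,0,0,0]
    - [0,0,0,0,0,0]

```text
time: 37.85
tool_pos: [0.4679, 0.3326, 0.1321]
eef_rot: [-3.141, -0.01, -0.002]
ft_force: [0.5, -0.1, 0.0]
opening: 0.399
```

apply_moves:
  motion:
    - [0.05,-0.25,0.3,0,0,0]
    - [0,0,0.7,0,0,0]
    - [0,0,0.7,0,0,0]
    - [0,0,0.5,0,0,0]
    - [0,0,0,0,0,0]

```text
time: 38.35
tool_pos: [0.4677, 0.3401, 0.0631]
eef_rot: [3.14, 0.011, -0.006]
ft_force: [-0.1, -0.2, 0.6]
opening: 0.397
```

apply_moves:
  motion:
    - [0,0,0,0,0,0]
    - [0,0,0,0,0,0]
    - [0,0,0,0,0,0]
    - [0,0,0,0,0,0]
    - [0,0,0,0,0,0]
  hand: 0

```text
time: 38.85
tool_pos: [0.4694, 0.3407, 0.066]
eef_rot: [-3.141, -0.01, -0.002]
ft_force: [-0.2, -0.4, 4.7]
opening: 0.163
```

apply_moves:
  motion:
    - [0,0,0,0,0,0]
    - [0,0,0,0,0,0]
    - [0,0,0,0,0,0]
    - [0,0,-0.3,0,0,0]
    - [0,0,-0.3,0,0,0]

```text
time: 39.35
tool_pos: [0.468, 0.3399, 0.0828]
eef_rot: [3.141, 0.011, -0.003]
ft_force: [-1.1, 1.2, -3.9]
opening: 0.159
```

```bash
python3 - <<'E'
from h import *
st()
i=snap("scene"); cv2.imwrite("pics/s12.png",cv2.resize(i[80:230,230:400,::-1],None,fx=4,fy=4,interpolation=cv2.INTER_CUBIC))
E
```

```text
t 39.35 tcp [0.468  0.3399 0.0828] open 0.159 F [-1.1  1.2 -3.9] q [0.435 0.659 1.663 0.    0.821 0.428]
x [ 1.     0.007 -0.002] y [ 0.007 -1.     0.001] z [-0.002 -0.001 -1.   ]
```

View pics/s12.png

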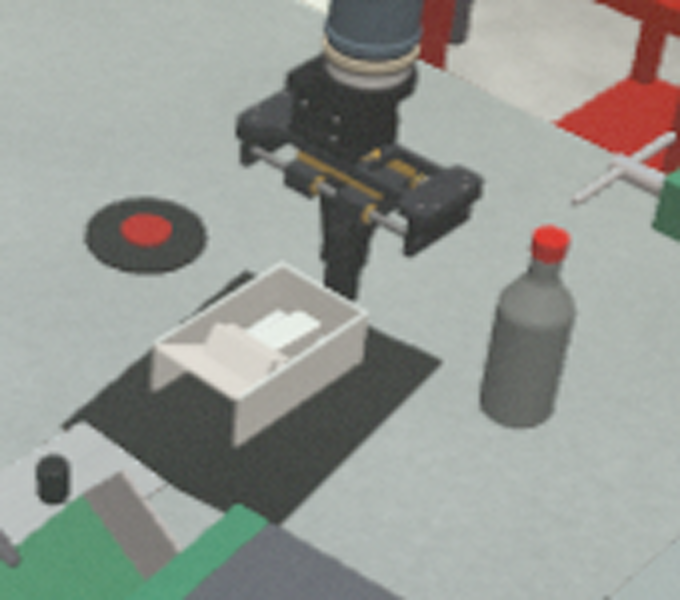

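The pan hangs level. I'll lift it and carry it to the pouring position.

```bash
python3 - <<'E'
from h import *
gen([((.468,.34,.2),downR(0)),((.588,.095,.235),downR(.09))],frac=.62)
E
```

```text
t 39.4 tcp [0.4691 0.3404 0.0844] open 0.161 F [ 0.7  0.1 -3.3] q [0.435 0.657 1.662 0.    0.822 0.428]
x [1.    0.007 0.001] y [ 0.007 -1.    -0.   ] z [ 0.001  0.    -1.   ]
[[0, 0, -0.55, 0, 0, 0.01], [0, 0, -0.55, 0, 0, 0.01], [0, 0, -0.55, 0, 0, 0.01], [0, 0, -0.55, 0, 0, 0.01], [0, 0, -0.55, 0, 0, 0.01]]
[[-0.01, 0, -0.55, 0, 0, 0.01], [-0.01, 0, -0.55, 0, 0, 0.01], [0.29, 0.58, -0.08, 0, 0, -0.08], [0.28, 0.59, -0.08, 0, 0, -0.08], [0.28, 0.59, -0.08, 0, 0, -0.08]]
[[0.27, 0.59, -0.08, 0, 0, -0.08], [0.27, 0.59, -0.08, 0, 0, -0.08], [0.27, 0.59, -0.08, 0, 0, -0.08], [0.26, 0.59, -0.08, 0, 0, -0.08], [0.26, 0.6, -0.08, 0, 0, -0.08]]
[[0.26, 0.6, -0.08, 0, 0, -0.08], [0.25, 0.6, -0.08, 0, 0, -0.08], [0.25, 0.6, -0.08, 0, 0, -0.08], [0.24, 0.6, -0.08, 0, 0, -0.08], [0.24, 0.6, -0.08, 0, 0, -0.08]]
[[0.24, 0.61, -0.08, 0, 0, -0.08], [0, 0, 0, 0, 0, 0], [0, 0, 0, 0, 0, 0], [0, 0, 0, 0, 0, 0], [0, 0, 0, 0, 0, 0]]
```

apply_moves:
  motion:
    - [0,0,-0.5,0,0,0]
    - [0,0,-0.6,0,0,0]
    - [0,0,-0.6,0,0,0]
    - [0,0,-0.6,0,0,0]
    - [0,0,-0.6,0,0,0]

```text
time: 39.9
tool_pos: [0.4684, 0.34, 0.1706]
eef_rot: [3.141, 0.011, -0.001]
ft_force: [0.3, 0.4, -2.9]
opening: 0.16
```

apply_moves:
  motion:
    - [0,0,-0.6,0,0,0]
    - [0,0.2,-0.4,0,0,0]
    - [0.2,0.4,-0.1,0,0,-0.1]
    - [0.3,0.6,-0.1,0,0,-0.1]
    - [0.3,0.6,-0.1,0,0,-0.1]

```text
time: 40.4
tool_pos: [0.4931, 0.2857, 0.2089]
eef_rot: [3.141, 0.05, -0.002]
ft_force: [-0.2, 0.8, -4.4]
opening: 0.16
```

apply_moves:
  motion:
    - [0.3,0.6,-0.1,0,0,-0.1]
    - [0.3,0.6,-0.1,0,0,-0.1]
    - [0.3,0.6,-0.1,0,0,-0.1]
    - [0.3,0.6,-0.1,0,0,-0.1]
    - [0.3,0.6,-0.1,0,0,-0.1]

```text
time: 40.9
tool_pos: [0.5423, 0.1976, 0.2236]
eef_rot: [3.139, 0.112, -0.003]
ft_force: [-0.0, 0.0, -4.3]
opening: 0.159
```

apply_moves:
  motion:
    - [0.3,0.6,-0.1,0,0,-0.1]
    - [0.3,0.6,0,0,0,-0.1]
    - [0.3,0.6,0,0,0,-0.1]
    - [0.2,0.6,0,0,0,-0.1]
    - [0.1,0.4,0,0,0,0]

```text
time: 41.4
tool_pos: [0.5858, 0.1165, 0.2265]
eef_rot: [3.137, 0.16, -0.002]
ft_force: [0.3, -0.2, -4.5]
opening: 0.158
```

```bash
python3 - <<'E'
from h import *
i=snap("top","top13"); snap("scene","scene13")
gen([((.588,.095,.235),downR(.09))])
print(lm("front_handle","top"))
for n in("off_bar","off_slotted"): rect(n,"top",.18)
E
```

```text
t 41.5 tcp [0.5859 0.1165 0.2266] open 0.158 F [-0.2 -0.3 -3.6] q [ 0.01   0.486  1.499 -0.     1.158 -0.091]
x [ 0.995  0.1   -0.001] y [ 0.1   -0.995  0.   ] z [-0.001 -0.    -1.   ]
[[0, 0.72, -0.28, 0, 0.01, 0.13], [0, 0, 0, 0, 0, 0], [0, 0, 0, 0, 0, 0], [0, 0, 0, 0, 0, 0], [0, 0, 0, 0, 0, 0]]
[([295.5, 180.9], 0.88)]
off_bar top 0.55 ctr 0.5924 0.0531 mean [0.5926 0.0529] size 0.06 0.027 long axis deg 89.6
off_slotted top 0.76 ctr 0.5987 0.0056 mean [0.5985 0.0056] size 0.059 0.033 long axis deg 4.8
```

View pics/top13.png

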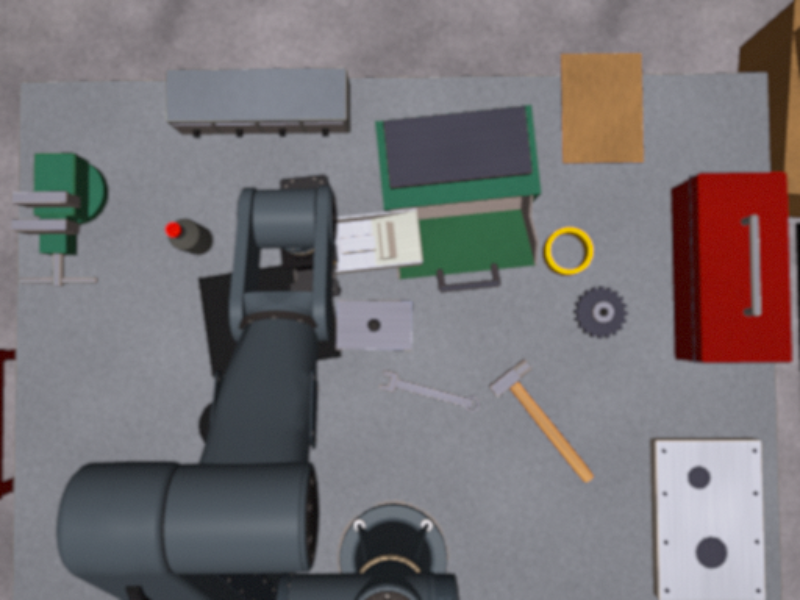

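View pics/scene13.png

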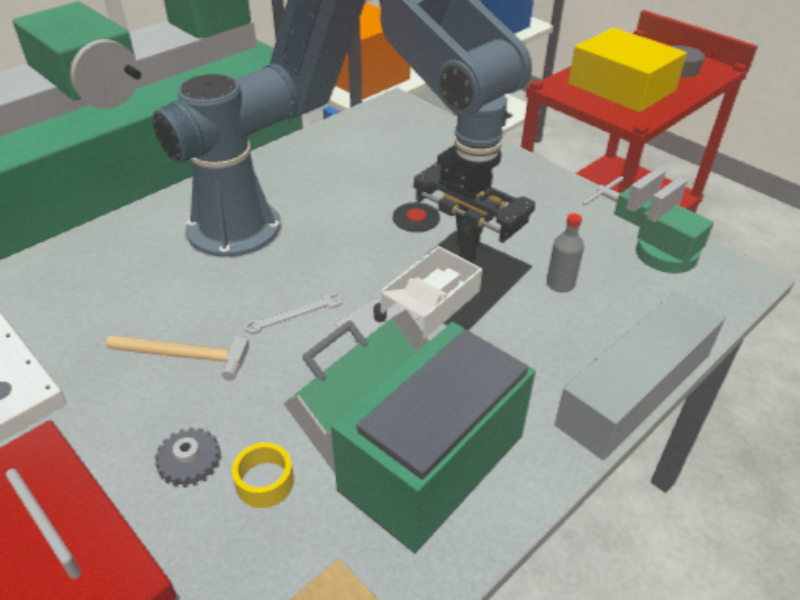

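```bash
cat > pour.py <<'E'
from h import *
from ik import ik
yaw=.09;cx=np.array([np.cos(yaw),np.sin(yaw),0]);cy=np.array([-np.sin(yaw),np.cos(yaw),0]);H=np.array([.6655,-.132,.008]);Z=np.array([0,0,1.])
def pose(th,lip):
    fx=-cy; px=np.cos(th)*fx-np.sin(th)*Z; pz=np.sin(th)*fx+np.cos(th)*Z; py=np.cross(pz,px)
    g=lip-.172*px+.032*pz; z=-pz; x=py
    # tool x should be near +world x
    if x[0]<0: x=-x
    Rm=np.stack([x,np.cross(z,x),z],1); return g+z*.019,Rm
def lipof(p,Rm):
    pz=-Rm[:,2]; px=np.cross(Rm[:,0]*1.,pz); 
    if px@(-cy)<0: px=-px
    return p-Rm[:,2]*.019+.172*px-.032*pz
E
python3 - <<'E'
from pour import *
p,Rm=st(); l=lipof(p,Rm); m=H-.06*cx; print("lip",l,"rel mouth along",(l-m)@cx,"lat",(l-m)@cy)
T=m+.055*cy; T[2]=.2
w=[]
for k in range(1,21):
    th=np.radians(3.9*k); lip=l+(T-l)*min(1,k/8); w.append(pose(th,lip))
q=bot.get_obs()["q"]
for t,r in w[::4]+[w[-1]]:
    q,e=ik(t,r,q); print(t.round(3),q.round(2),round(e,4))
gen(w,frac=1.0)
E
```

```text
t 41.65 tcp [0.585  0.1188 0.2268] open 0.156 F [-0.2 -0.5 -4.4] q [ 1.300e-02  4.850e-01  1.500e+00  1.000e-03  1.158e+00 -9.000e-02]
x [ 0.995  0.103 -0.001] y [ 0.103 -0.995 -0.001] z [-0.001  0.001 -1.   ]
lip [ 0.6027077  -0.05227682  0.21362737] rel mouth along 0.0046272427128046375 lat 0.0850442045655382
[0.587 0.114 0.237] [-0.03  0.47  1.49  0.07  1.18 -0.15] 0.0
[0.587 0.086 0.275] [-0.21  0.45  1.47  0.33  1.34 -0.4 ] 0.0
[0.589 0.05  0.31 ] [-0.38  0.48  1.42  0.54  1.55 -0.57] 0.0
[0.592 0.016 0.341] [-0.52  0.56  1.35  0.71  1.78 -0.66] 0.0
[ 0.596 -0.026  0.363] [-0.62  0.66  1.29  0.86  1.98 -0.69] 0.0
[ 0.599 -0.06   0.371] [-0.67  0.76  1.25  0.98  2.13 -0.69] 0.0
t 41.65 tcp [0.585  0.1188 0.2268] open 0.156 F [-0.2 -0.5 -4.4] q [ 1.300e-02  4.850e-01  1.500e+00  1.000e-03  1.158e+00 -9.000e-02]
x [ 0.995  0.103 -0.001] y [ 0.103 -0.995 -0.001] z [-0.001  0.001 -1.   ]
[[0.05, 0.17, -0.33, 0.84, 0.02, 0.16], [-0.02, 0.17, -0.34, 0.85, 0, 0], [-0.02, 0.17, -0.35, 0.85, 0, 0], [-0.02, 0.18, -0.36, 0.85, 0, 0], [-0.02, 0.18, -0.37, 0.85, 0, 0]]
[[-0.02, 0.18, -0.38, 0.85, 0, 0], [-0.02, 0.18, -0.39, 0.85, 0, 0], [-0.02, 0.18, -0.4, 0.85, 0, 0], [0, 0.04, -0.39, 0.85, 0, 0], [0, 0.04, -0.39, 0.85, 0, 0]]
[[0, 0.04, -0.39, 0.85, 0, 0], [0, 0.04, -0.39, 0.85, 0, 0], [0, 0.04, -0.39, 0.85, 0, 0], [0, 0.04, -0.39, 0.85, 0, 0], [0, 0.04, -0.39, 0.85, 0, 0]]
[[0, 0.04, -0.39, 0.85, 0, 0], [0, 0.04, -0.39, 0.85, 0, 0], [0, 0.04, -0.39, 0.85, 0, 0], [0, 0.04, -0.39, 0.85, 0, 0], [0, 0.04, -0.39, 0.85, 0, 0]]
```

apply_moves:
  motion:
    - [0,0.15,-0.3,0.5,0,0.1]
    - [0,0.2,-0.35,0.85,0,0]
    - [0,0.2,-0.35,0.85,0,0]
    - [0,0.2,-0.35,0.85,0,0]
    - [0,0.2,-0.35,0.85,0,0]

```text
time: 42.15
tool_pos: [0.5887, 0.0851, 0.2748]
eef_rot: [-2.824, -0.138, 0.021]
ft_force: [-0.9, -0.7, -3.9]
opening: 0.161
```

```bash
python3 - <<'E'
from pour import *
p,Rm=st(); l=lipof(p,Rm); m=H-.06*cx; print("lip",l,"rel mouth along",(l-m)@cx,"lat",(l-m)@cy, "tilt",np.degrees(np.arccos(-Rm[2,2])))
rec()
E
```

```text
t 42.15 tcp [0.5887 0.0851 0.2748] open 0.161 F [-0.9 -0.7 -3.9] q [-0.202  0.451  1.46   0.308  1.337 -0.387]
x [0.995 0.097 0.   ] y [ 0.092 -0.947 -0.309] z [-0.03   0.307 -0.951]
lip [ 0.60418248 -0.07373382  0.20932594] rel mouth along 0.00416752386176796 lat 0.06354149291912238 tilt 17.993903634270417
```

apply_moves:
  motion:
    - [-0.05,0.1,-0.4,0.85,0,0]
    - [-0.05,0.05,-0.4,0.85,0,0]
    - [0,0.05,-0.4,0.85,0,0]
    - [0,0.05,-0.4,0.85,0,0]
    - [0,0.05,-0.4,0.85,0,0]

```text
time: 42.65
tool_pos: [0.5891, 0.0504, 0.3247]
eef_rot: [-2.487, -0.121, 0.041]
ft_force: [-0.2, -0.6, -4.1]
opening: 0.159
```

apply_moves:
  motion:
    - [0,0.05,-0.4,0.85,0,0]
    - [0,0.05,-0.4,0.85,0,0]
    - [0,0.05,-0.4,0.85,0,0]
    - [0,0.05,-0.4,0.85,0,0]
    - [0,0.05,-0.4,0.85,0,0]

```text
time: 43.15
tool_pos: [0.594, 0.0027, 0.361]
eef_rot: [-2.149, -0.103, 0.056]
ft_force: [0.6, 0.1, -3.2]
opening: 0.162
```

apply_moves:
  motion:
    - [0,0.05,-0.4,0.85,0,0]
    - [0,0.05,-0.4,0.85,0,0]
    - [0,0.05,-0.4,0.85,0,0]
    - [0,0,0,0,0,0]
    - [0,0,0,0,0,0]

```text
time: 43.65
tool_pos: [0.5972, -0.0302, 0.3742]
eef_rot: [-1.946, -0.092, 0.064]
ft_force: [0.0, 0.4, -1.6]
opening: 0.159
```

```bash
python3 - <<'E'
from pour import *
p,Rm=st(); l=lipof(p,Rm); m=H-.06*cx; print("lip",l,"rel mouth along",(l-m)@cx,"lat",(l-m)@cy, "tilt",np.degrees(np.arccos(-Rm[2,2])))
rec()
snap("top","top14"); snap("scene","scene14")
E
```

```text
t 43.65 tcp [ 0.5972 -0.0302  0.3742] open 0.159 F [ 0.   0.4 -1.6] q [-0.624  0.671  1.27   0.891  2.025 -0.675]
x [ 0.995  0.095 -0.001] y [ 0.034 -0.366 -0.93 ] z [-0.089  0.926 -0.368]
lip [ 0.6019413  -0.08120407  0.20946097] rel mouth along 0.0012640070441446557 lat 0.056302912139318886 tilt 68.40233268260528
```

View pics/top14.png

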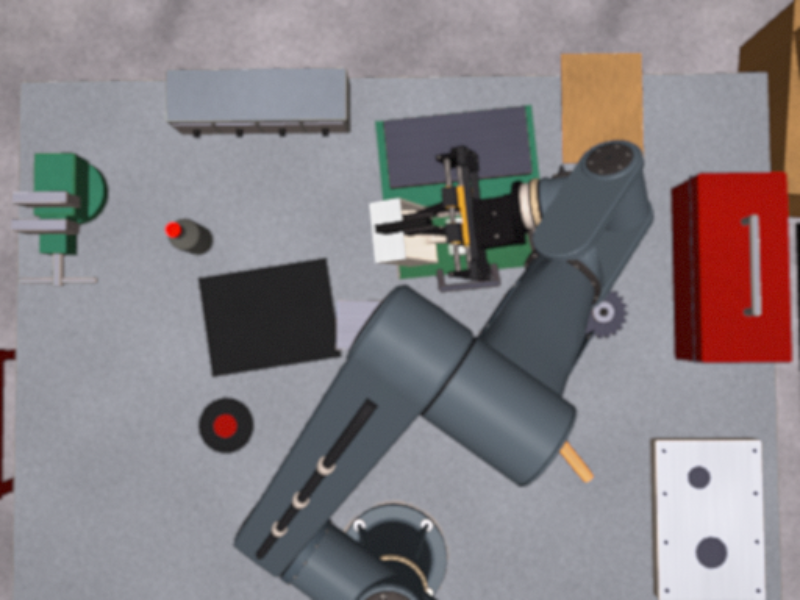

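View pics/scene14.png

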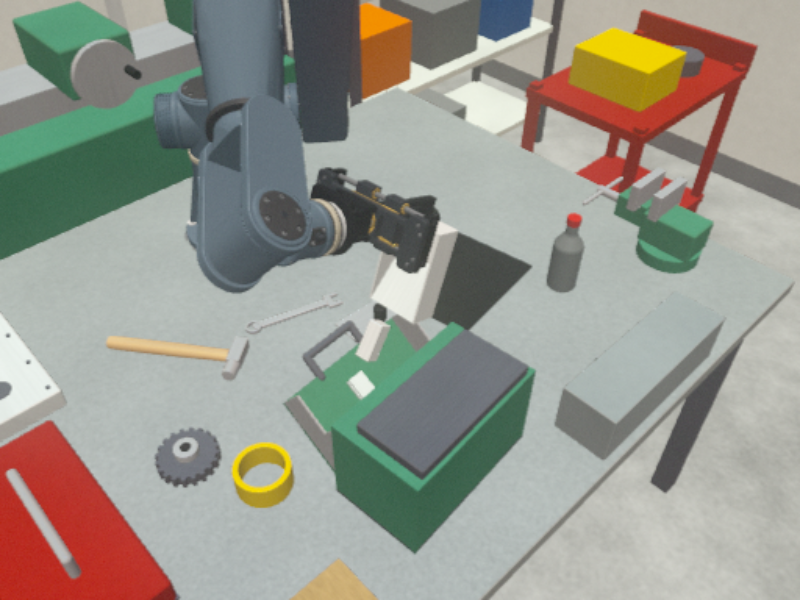

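apply_moves:
  motion:
    - [0,0,-0.2,0.5,0,0]
    - [0,0,-0.2,0.5,0,0]
    - [0,0,0,0,0,0]
    - [0,0,0,0,0,0]
    - [0,0,0,0,0,0]

```text
time: 44.25
tool_pos: [0.5983, -0.042, 0.3788]
eef_rot: [-1.864, -0.088, 0.066]
ft_force: [-0.2, 0.3, -2.6]
opening: 0.159
```

```bash
python3 - <<'E'
from pour import *
snap("scene","scene15"); st()
for n in("off_bar","off_slotted"): print(lm(n,"scene",3),cams.regions_of(n,"scene")[:1] and "seen")
E
```

```text
t 44.3 tcp [ 0.5982 -0.0419  0.379 ] open 0.159 F [-0.4 -0.7 -3.4] q [-0.646  0.705  1.255  0.941  2.08  -0.673]
x [ 0.995  0.095 -0.   ] y [ 0.028 -0.289 -0.957] z [-0.091  0.953 -0.291]
[] []
[] seen
```

View pics/scene15.png

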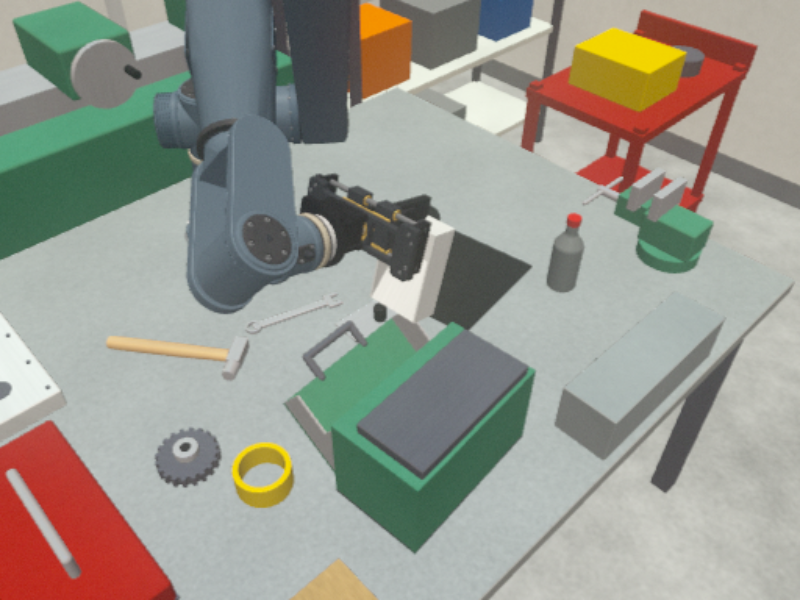

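```bash
python3 - <<'E'
from pour import *
p,Rm=st(); l=lipof(p,Rm); w=[];m=H-.06*cx;T=m+.10*cy;T[2]=.23
for k in range(1,17):
    th=np.radians(73*(1-k/16)); w.append(pose(th,l+(T-l)*k/16))
gen(w,frac=1.0)
E
```

```text
t 44.5 tcp [ 0.5982 -0.0418  0.3791] open 0.157 F [-0.2  0.1 -3.1] q [-0.646  0.705  1.255  0.941  2.08  -0.673]
x [0.995 0.095 0.   ] y [ 0.028 -0.289 -0.957] z [-0.091  0.952 -0.291]
t 44.5 tcp [ 0.5982 -0.0418  0.3791] open 0.157 F [-0.2  0.1 -3.1] q [-0.646  0.705  1.255  0.941  2.08  -0.673]
x [0.995 0.095 0.   ] y [ 0.028 -0.289 -0.957] z [-0.091  0.952 -0.291]
[[0, -0.04, 0.27, -0.51, 0.03, 0.01], [0, -0.05, 0.27, -0.51, 0.03, 0.01], [0, -0.09, 0.52, -1, 0, 0], [0, -0.09, 0.52, -1, 0, 0], [0, -0.1, 0.51, -1, 0, 0]]
[[0, -0.1, 0.51, -1, 0, 0], [0, -0.1, 0.5, -1, 0, 0], [0, -0.11, 0.49, -1, 0, 0], [0, -0.11, 0.48, -1, 0, 0], [0, -0.11, 0.48, -1, 0, 0]]
[[0, -0.11, 0.47, -1, 0, 0], [0, -0.11, 0.46, -1, 0, 0], [0, -0.11, 0.45, -1, 0, 0], [0, -0.11, 0.45, -1, 0, 0], [0, -0.11, 0.44, -1, 0, 0]]
[[0, -0.11, 0.43, -1, 0, 0], [0, -0.11, 0.42, -1, 0, 0], [0, 0, 0, 0, 0, 0], [0, 0, 0, 0, 0, 0], [0, 0, 0, 0, 0, 0]]
```

apply_moves:
  motion:
    - [0,-0.05,0.3,-0.5,0,0]
    - [0,-0.1,0.5,-0.9,0,0]
    - [0,-0.1,0.5,-1,0,0]
    - [0,-0.1,0.5,-1,0,0]
    - [0,-0.1,0.5,-1,0,0]

```text
time: 45.0
tool_pos: [0.5916, 0.0263, 0.3628]
eef_rot: [-2.219, -0.106, 0.052]
ft_force: [0.1, 0.7, -2.3]
opening: 0.157
```

apply_moves:
  motion:
    - [0,-0.1,0.5,-1,0,0]
    - [0,-0.1,0.5,-1,0,0]
    - [0,-0.1,0.5,-1,0,0]
    - [0,-0.1,0.5,-1,0,0]
    - [0,-0.1,0.5,-1,0,0]

```text
time: 45.5
tool_pos: [0.5854, 0.0888, 0.3194]
eef_rot: [-2.617, -0.125, 0.033]
ft_force: [0.3, -0.2, -1.7]
opening: 0.157
```

apply_moves:
  motion:
    - [0,-0.1,0.5,-1,0,0]
    - [0,-0.1,0.45,-1,0,0]
    - [0,-0.1,0.45,-1,0,0]
    - [0,-0.1,0.4,-1,0,0]
    - [0,-0.1,0.4,-0.8,0,0]

```text
time: 46.0
tool_pos: [0.5813, 0.1271, 0.2635]
eef_rot: [-2.999, -0.143, 0.011]
ft_force: [-0.2, 0.3, -2.0]
opening: 0.159
```

```bash
python3 - <<'E'
from pour import *
snap("scene","scene16"); i=snap("top","top16")
gen([((.5,.28,.21),downR(.04)),((.4695,.3405,.2),downR(0.01))])
for n in("off_bar","off_slotted"): print(lm(n,"scene"),lm(n,"top"))
E
```

```text
t 46.1 tcp [0.5797 0.1287 0.2623] open 0.16 F [-1.4  0.4 -1.6] q [-0.044  0.443  1.476  0.148  1.251 -0.191]
x [ 0.995  0.099 -0.005] y [ 0.097 -0.985 -0.142] z [-0.019  0.141 -0.99 ]
[[-0.36, -0.83, 0.41, -0.3, 0.02, 0.12], [-0.36, -0.84, 0.39, -0.3, 0.02, 0.12], [-0.37, -0.84, 0.37, -0.3, 0.02, 0.12], [-0.38, -0.85, 0.35, -0.3, 0.02, 0.12], [-0.39, -0.85, 0.33, -0.3, 0.02, 0.12]]
[[-0.4, -0.85, 0.31, -0.3, 0.02, 0.12], [-0.31, -0.69, 0.11, 0, 0, 0.13], [-0.32, -0.68, 0.11, 0, 0, 0.13], [-0.33, -0.68, 0.11, 0, 0, 0.13], [0, 0, 0, 0, 0, 0]]
[([231.7, 221.6], 0.33)] [([324.2, 139.6], 0.63)]
[] [([264.3, 148.4], 0.69)]
```

View pics/top16.png

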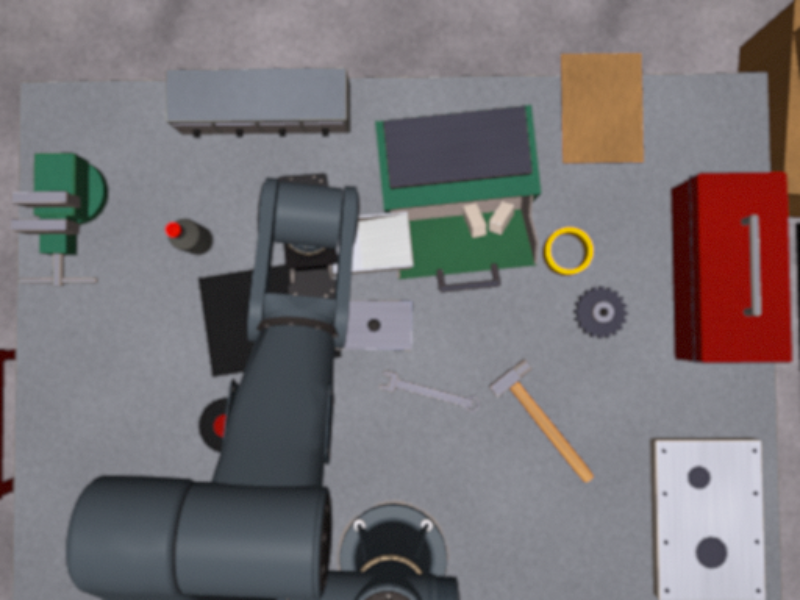

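Both offcuts lie in the tub at (475,218) and (502,216). Next I'll return the pan to the mat.

apply_moves:
  motion:
    - [-0.3,-0.5,0.3,-0.4,0,0.1]
    - [-0.4,-0.8,0.4,-0.5,0,0.1]
    - [-0.4,-0.8,0.3,-0.5,0,0.1]
    - [-0.4,-0.9,0.2,-0.3,0,0.1]
    - [-0.4,-0.9,0.2,0,0,0.2]

```text
time: 46.8
tool_pos: [0.5163, 0.2413, 0.2292]
eef_rot: [-3.136, -0.07, 0.003]
ft_force: [0.6, 0.4, -2.7]
opening: 0.164
```

apply_moves:
  motion:
    - [-0.4,-0.85,0.1,0,0,0.1]
    - [-0.4,-0.8,0.1,0,0,0.1]
    - [-0.4,-0.8,0.1,0,0,0.1]
    - [-0.3,-0.7,0.1,0,0,0.1]
    - [0,0,0,0,0,0]

```text
time: 47.3
tool_pos: [0.467, 0.3351, 0.2174]
eef_rot: [-3.136, -0.025, 0.006]
ft_force: [0.3, 0.4, -3.5]
opening: 0.158
```

```bash
python3 - <<'E'
from pour import *
gen([((.4695,.3405,.1),downR(0.01))],frac=.7)
E
```

```text
t 47.3 tcp [0.467  0.3351 0.2174] open 0.158 F [ 0.3  0.4 -3.5] q [0.424 0.466 1.567 0.008 1.11  0.405]
x [ 1.     0.016 -0.004] y [ 0.016 -1.    -0.006] z [-0.004  0.006 -1.   ]
[[0.02, -0.03, 0.65, -0.01, 0.01, 0.01], [0.02, -0.03, 0.65, -0.01, 0.01, 0.01], [0.02, -0.03, 0.65, -0.01, 0.01, 0.01], [0.02, -0.03, 0.65, -0.01, 0.01, 0.01], [0.02, -0.03, 0.65, -0.01, 0.01, 0.01]]
[[0.01, -0.03, 0.65, -0.01, 0.01, 0.01], [0, 0, 0, 0, 0, 0], [0, 0, 0, 0, 0, 0], [0, 0, 0, 0, 0, 0], [0, 0, 0, 0, 0, 0]]
```

apply_moves:
  motion:
    - [0,-0.1,0.7,-0.05,0,0]
    - [0,0,0.7,0,0,0.05]
    - [0,0,0.7,0,0,0]
    - [0,0,0.7,0,0,0]
    - [0,0,0.7,0,0,0]

```text
time: 47.8
tool_pos: [0.4692, 0.3355, 0.1121]
eef_rot: [-3.141, -0.014, 0.002]
ft_force: [-0.4, -0.8, -2.2]
opening: 0.159
```

apply_moves:
  motion:
    - [0,0,0.6,0,0,0]
    - [0,0,0.4,0,0,0]
    - [0,0,0.2,0,0,0]
    - [0,0,0,0,0,0]
    - [0,0,0,0,0,0]

```text
time: 48.3
tool_pos: [0.4682, 0.3367, 0.0769]
eef_rot: [-3.141, -0.017, 0.002]
ft_force: [0.6, -0.0, -3.1]
opening: 0.159
```

```bash
python3 - <<'E'
from pour import *
st()
i=snap("scene"); cv2.imwrite("pics/s17.png",cv2.resize(i[80:230,230:400,::-1],None,fx=4,fy=4,interpolation=cv2.INTER_CUBIC))
E
```

```text
t 48.3 tcp [0.4682 0.3367 0.0769] open 0.159 F [ 0.6 -0.  -3.1] q [4.290e-01 6.660e-01 1.672e+00 1.000e-03 8.040e-01 4.180e-01]
x [ 1.     0.011 -0.001] y [ 0.011 -1.    -0.   ] z [-0.001  0.    -1.   ]
```

View pics/s17.png

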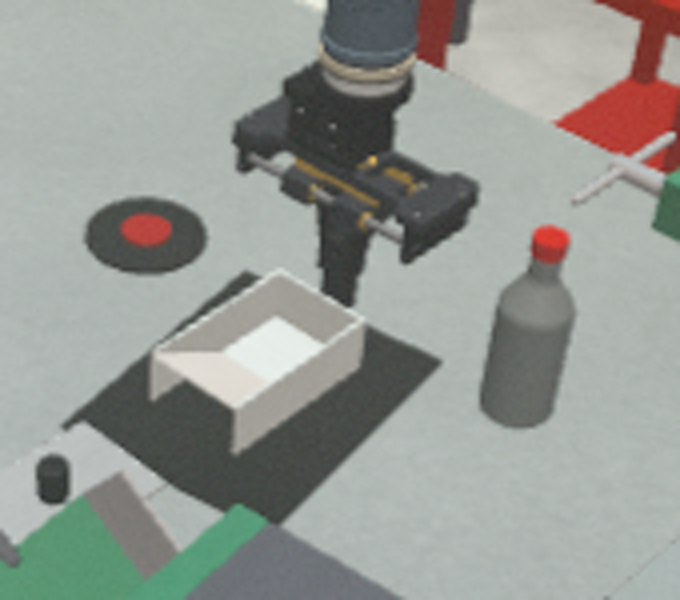

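Pan empty, about 10 mm above the mat. I'll lower it and release.

apply_moves:
  motion:
    - [0,0,0.1,0,0,0]
    - [0,0,0.1,0,0,0]
    - [0,0,0.1,0,0,0]
    - [0,0,0.05,0,0,0]
    - [0,0,0,0,0,0]

```text
time: 48.85
tool_pos: [0.4675, 0.3371, 0.0662]
eef_rot: [-3.141, -0.018, 0.003]
ft_force: [-1.2, 1.4, 2.0]
opening: 0.158
```

Contact. Release and rise.

apply_moves:
  motion:
    - [0,0,0,0,0,0]
    - [0,0,0,0,0,0]
    - [0,0,0,0,0,0]
    - [0,0,0,0,0,0]
    - [0,0,0,0,0,0]
  hand: 0.4

```text
time: 49.35
tool_pos: [0.4673, 0.3365, 0.0657]
eef_rot: [3.141, 0.017, -0.004]
ft_force: [-0.7, -0.5, 1.3]
opening: 0.388
```

apply_moves:
  motion:
    - [0,0,-0.4,0,0,0]
    - [0,0,-0.9,0,0,0]
    - [0,0,-0.9,0,0,0]
    - [0,0,-0.9,0,0,0]
    - [0,0,-0.9,0,0,0]

```text
time: 49.85
tool_pos: [0.4675, 0.3367, 0.1877]
eef_rot: [-3.141, -0.018, 0.003]
ft_force: [1.0, -0.2, 0.3]
opening: 0.399
```

apply_moves:
  motion:
    - [0,0.9,-0.5,0,0,0]
    - [0,0.9,-0.5,0,0,0]
    - [0,0.9,0,0,0,0]
    - [0,0.9,0,0,0,0]
    - [0,0.9,0,0,0,0]

```text
time: 50.35
tool_pos: [0.4691, 0.2007, 0.217]
eef_rot: [-3.142, -0.018, 0.002]
ft_force: [-0.4, 0.0, -0.8]
opening: 0.401
```

apply_moves:
  motion:
    - [0,0.9,0,0,0,0]
    - [0,0.9,0,0,0,0]
    - [0,0.9,0,0,0,0]
    - [0,0.9,0,0,0,0]
    - [0,0.9,0,0,0,0]

```text
time: 50.85
tool_pos: [0.4706, 0.0656, 0.2167]
eef_rot: [3.141, 0.018, -0.002]
ft_force: [0.7, -0.1, 0.3]
opening: 0.4
```

```bash
python3 - <<'E'
from pour import *
i=snap("top","top18"); rect("pan","top",.053); print(lm("front_handle","top"),lm("lid","top"))
cv2.imwrite("pics/b18.png",cv2.resize(i[120:250,100:360,::-1],None,fx=3,fy=3,interpolation=cv2.INTER_CUBIC))
st()
E
```

```text
pan top 0.73 ctr 0.4675 0.2674 mean [0.4682 0.2718] size 0.195 0.096 long axis deg 89.7
[([295.2, 180.5], 0.91)] [([240.4, 207.4], 0.94)]
t 51.05 tcp [0.4708 0.0665 0.2165] open 0.399 F [ 0.5 -0.4  0.4] q [-0.095  0.337  1.803  0.     1.003 -0.105]
x [ 1.     0.009 -0.002] y [ 0.009 -1.    -0.   ] z [-0.002  0.    -1.   ]
```

View pics/b18.png

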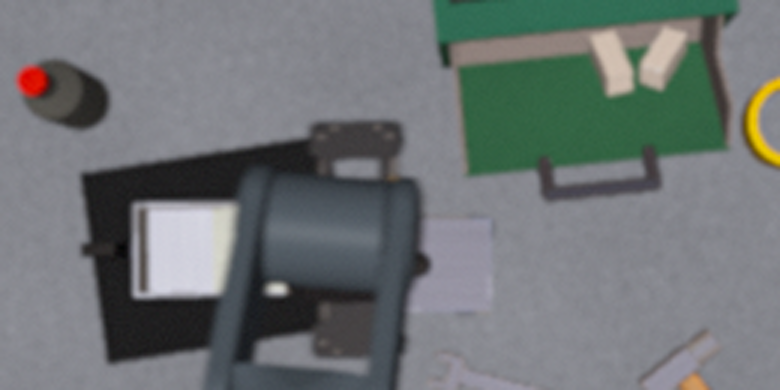

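```bash
python3 - <<'E'
from h import *
gen([((.518,-.146,.2),downR(.09))])
E
```

```text
t 51.05 tcp [0.4708 0.0665 0.2165] open 0.399 F [ 0.5 -0.4  0.4] q [-0.095  0.337  1.803  0.     1.003 -0.105]
x [ 1.     0.009 -0.002] y [ 0.009 -1.    -0.   ] z [-0.002  0.    -1.   ]
[[0.19, 0.89, 0.07, 0, 0, -0.13], [0.18, 0.89, 0.07, 0, 0, -0.13], [0.17, 0.89, 0.07, 0, 0, -0.13], [0.16, 0.89, 0.07, 0, 0, -0.13], [0.15, 0.89, 0.07, 0, 0, -0.13]]
[[0.14, 0.9, 0.07, 0, 0, -0.13], [0.13, 0.9, 0.07, 0, 0, -0.13], [0.13, 0.9, 0.07, 0, 0, -0.13], [0, 0, 0, 0, 0, 0], [0, 0, 0, 0, 0, 0]]
```

apply_moves:
  motion:
    - [0.2,0.9,0.05,0,0,-0.1]
    - [0.2,0.9,0.05,0,0,-0.1]
    - [0.2,0.9,0.05,0,0,-0.1]
    - [0.15,0.9,0.05,0,0,-0.15]
    - [0.15,0.9,0.1,0,0,-0.15]

```text
time: 51.55
tool_pos: [0.5019, -0.0672, 0.2071]
eef_rot: [-3.14, -0.096, 0.003]
ft_force: [0.3, 0.4, -0.3]
opening: 0.4
```

apply_moves:
  motion:
    - [0.15,0.9,0.1,0,0,-0.15]
    - [0.15,0.9,0.1,0,0,-0.15]
    - [0.1,0.7,0,0,0,-0.15]
    - [0,0,0,0,0,0]
    - [0,0,0,0,0,0]

```text
time: 52.05
tool_pos: [0.5185, -0.1402, 0.2007]
eef_rot: [-3.137, -0.149, 0.005]
ft_force: [-0.2, -0.1, 0.5]
opening: 0.401
```

```bash
python3 - <<'E'
from h import *
gen([((.518,-.146,.1145),downR(.09))])
E
```

```text
t 52.05 tcp [ 0.5185 -0.1402  0.2007] open 0.401 F [-0.2 -0.1  0.5] q [-4.720e-01  4.400e-01  1.675e+00 -1.000e-03  1.031e+00 -5.670e-01]
x [ 0.995  0.095 -0.003] y [ 0.095 -0.995 -0.001] z [-0.003  0.001 -1.   ]
[[-0.01, 0.05, 0.72, 0, 0.01, 0.02], [-0.01, 0.05, 0.72, 0, 0.01, 0.02], [-0.01, 0.05, 0.72, 0, 0.01, 0.02], [-0.01, 0.05, 0.72, 0, 0.01, 0.02], [0, 0, 0, 0, 0, 0]]
```

apply_moves:
  motion:
    - [0,0.2,0.6,0,0,0]
    - [0,0,0.8,0,0,0]
    - [0,0,0.8,0,0,0]
    - [0,0,0.6,0,0,0]
    - [0,0,0,0,0,0]

```text
time: 52.55
tool_pos: [0.5168, -0.1446, 0.1148]
eef_rot: [-3.134, -0.152, 0.013]
ft_force: [-0.0, 0.6, 0.5]
opening: 0.4
```

apply_moves:
  motion:
    - [0,0,0,0,0,0]
    - [0,0,0,0,0,0]
    - [0,0,0,0,0,0]
    - [0,0,0,0,0,0]
    - [0,0,0,0,0,0]
  hand: 0

```text
time: 53.05
tool_pos: [0.5214, -0.1474, 0.1179]
eef_rot: [3.137, 0.148, 0.005]
ft_force: [4.3, 2.6, -1.0]
opening: 0.152
```

```bash
python3 - <<'E'
from h import *
p,Rm=st()
yaw=.09;cx=np.array([np.cos(yaw),np.sin(yaw),0]);H=np.array([.6655,-.132,.008])
a0=.89
b=lambda a:H+.19*(np.cos(a)*np.array([0,0,1])-np.sin(a)*cx)
A=np.linspace(a0,-.01,11)
for u,v in zip(A,A[1:]): print(round(v,2),((Rm.T@(b(v)-b(u)))/.03).round(2))
E
```

```text
t 53.05 tcp [ 0.5214 -0.1474  0.1179] open 0.152 F [ 4.3  2.6 -1. ] q [-4.82e-01  5.66e-01  1.74e+00  1.00e-03  8.33e-01 -5.77e-01]
x [0.996 0.094 0.003] y [ 0.094 -0.996  0.001] z [ 0.003 -0.001 -1.   ]
0.8 [ 0.38  0.   -0.42]
0.71 [ 0.42  0.   -0.39]
0.62 [ 0.45  0.   -0.35]
0.53 [ 0.48  0.   -0.31]
0.44 [ 0.5   0.   -0.26]
0.35 [ 0.53  0.   -0.22]
0.26 [ 0.54  0.   -0.17]
0.17 [ 0.56  0.   -0.12]
0.08 [ 0.57  0.   -0.07]
-0.01 [ 0.57  0.   -0.02]
```

apply_moves:
  motion:
    - [0.2,0,-0.2,0,0,0]
    - [0.4,0,-0.4,0,0,0]
    - [0.4,0,-0.4,0,0,0]
    - [0.45,0,-0.35,0,0,0]
    - [0.5,0,-0.3,0,0,0]

```text
time: 53.55
tool_pos: [0.5758, -0.1422, 0.1659]
eef_rot: [3.138, 0.15, -0.013]
ft_force: [-1.8, -3.5, -5.7]
opening: 0.149
```

apply_moves:
  motion:
    - [0.5,0,-0.25,0,0,0]
    - [0.5,0,-0.2,0,0,0]
    - [0.55,0,-0.2,0,0,0]
    - [0.55,0,-0.1,0,0,0]
    - [0.5,0,-0.05,0,0,0]

```text
time: 54.05
tool_pos: [0.6537, -0.135, 0.1911]
eef_rot: [3.137, 0.15, -0.011]
ft_force: [-2.8, -2.0, 1.8]
opening: 0.149
```

```bash
python3 - <<'E'
from h import *
p,Rm=st()
yaw=.09;cx=np.array([np.cos(yaw),np.sin(yaw),0]);H=np.array([.6655,-.132,.008])
d=p-H; print("along",d@cx)
E
```

```text
t 54.05 tcp [ 0.6537 -0.135   0.1911] open 0.149 F [-2.8 -2.   1.8] q [-0.369  0.622  1.343 -0.004  1.183 -0.463]
x [ 0.995  0.095 -0.007] y [ 0.095 -0.995  0.001] z [-0.007 -0.001 -1.   ]
along -0.012017779733196671
```

apply_moves:
  motion:
    - [0.2,0,0,0,0,0]
    - [0.15,0,0,0,0,0]
    - [0.1,0,0,0,0,0]
    - [0,0,0,0,0,0]
    - [0,0,0,0,0,0]

```text
time: 54.55
tool_pos: [0.6687, -0.1336, 0.191]
eef_rot: [3.137, 0.149, -0.002]
ft_force: [-0.5, -0.7, 4.1]
opening: 0.152
```

apply_moves:
  motion:
    - [0.1,0,0,0,0,0]
    - [0,0,0,0,0,0]
    - [0,0,0,0,0,0]
    - [0,0,0,0,0,0]
    - [0,0,0,0,0,0]

```text
time: 55.05
tool_pos: [0.6707, -0.1334, 0.191]
eef_rot: [3.137, 0.149, -0.005]
ft_force: [-2.8, -1.2, 6.1]
opening: 0.155
```

apply_moves:
  motion:
    - [0.1,0,0,0,0,0]
    - [0.1,0,0,0,0,0]
    - [0,0,0,0,0,0]
    - [0,0,0,0,0,0]
    - [0,0,0,0,0,0]

```text
time: 55.55
tool_pos: [0.6708, -0.1334, 0.191]
eef_rot: [3.137, 0.15, -0.027]
ft_force: [-14.5, -2.6, 13.6]
opening: 0.149
```

```bash
python3 - <<'E'
from h import *
st(); i=snap("scene","scene19"); i=snap("top"); cv2.imwrite("pics/b19.png",cv2.resize(i[50:180,225:365,::-1],None,fx=5,fy=5,interpolation=cv2.INTER_CUBIC))
E
```

```text
t 55.55 tcp [ 0.6708 -0.1334  0.191 ] open 0.149 F [-14.5  -2.6  13.6] q [-0.356  0.648  1.288 -0.008  1.221 -0.449]
x [ 0.995  0.095 -0.017] y [ 0.095 -0.995 -0.   ] z [-0.017 -0.001 -1.   ]
```

View pics/scene19.png

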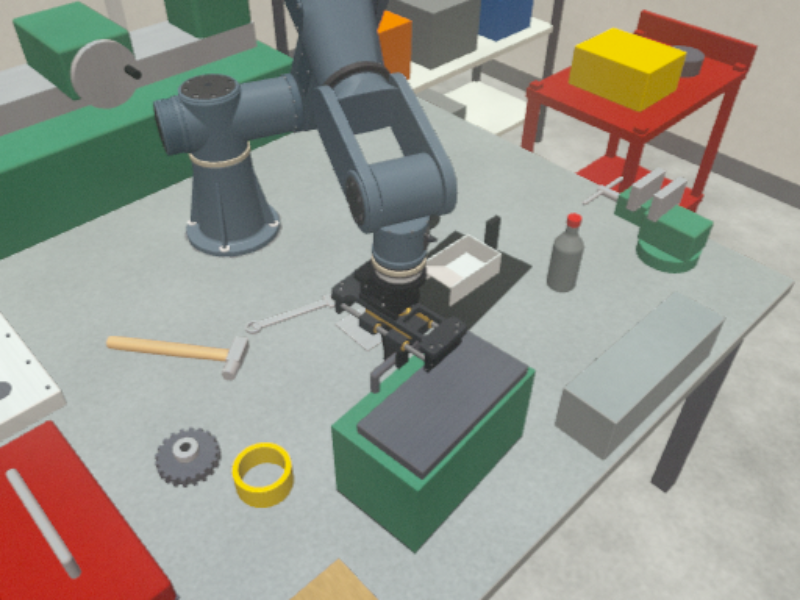

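The front is against its shut stop. I'll relax and release.

apply_moves:
  motion:
    - [-0.15,0,0,0,0,0]
    - [0,0,0,0,0,0]
    - [0,0,0,0,0,0]
    - [0,0,0,0,0,0]
    - [0,0,0,0,0,0]
  hand: 0.4

```text
time: 56.15
tool_pos: [0.6733, -0.1326, 0.1894]
eef_rot: [-3.138, -0.15, 0.004]
ft_force: [0.2, -0.4, -0.6]
opening: 0.39
```

apply_moves:
  motion:
    - [0,0,-0.5,0,0,0]
    - [0,0,-0.9,0,0,0]
    - [0,0,-0.9,0,0,0]
    - [-0.9,-0.3,-0.3,0,0,0]
    - [-0.9,-0.6,0,0,0,0]

```text
time: 56.65
tool_pos: [0.6186, -0.1124, 0.2713]
eef_rot: [3.135, 0.148, 0.007]
ft_force: [-0.3, -0.0, -0.0]
opening: 0.398
```

apply_moves:
  motion:
    - [-0.9,-0.9,0,0,0,0]
    - [-0.9,-0.9,0,0,0,0]
    - [-0.9,-0.9,0,0,0,0]
    - [0,0,0,0,0,0]
    - [0,0,0,0,0,0]

```text
time: 57.15
tool_pos: [0.529, -0.0378, 0.2696]
eef_rot: [3.137, 0.151, 0.0]
ft_force: [-1.0, -0.8, 0.3]
opening: 0.401
```

```bash
python3 - <<'E'
from h import *
i=snap("top","top20"); print(lm("front_handle","top"),lm("lid","top")); rect("lid","top",.012);rect("pan","top",.053)
cv2.imwrite("pics/b20.png",cv2.resize(i[50:155,225:365,::-1],None,fx=5,fy=5,interpolation=cv2.INTER_CUBIC))
st()
E
```

```text
[([292.6, 125.4], 0.91)] [([240.4, 207.1], 0.97)]
lid top 0.79 ctr 0.464 0.0332 mean [0.4592 0.0327] size 0.158 0.068 long axis deg 75.6
pan top 0.88 ctr 0.4677 0.2631 mean [0.4678 0.2457] size 0.091 0.204 long axis deg 91.2
t 57.4 tcp [ 0.5296 -0.0389  0.2683] open 0.399 F [-0.3  0.1  0.6] q [-2.830e-01  3.470e-01  1.610e+00 -1.000e-03  1.186e+00 -3.770e-01]
x [ 0.996  0.094 -0.002] y [ 0.094 -0.996  0.   ] z [-0.002 -0.001 -1.   ]
```

View pics/b20.png

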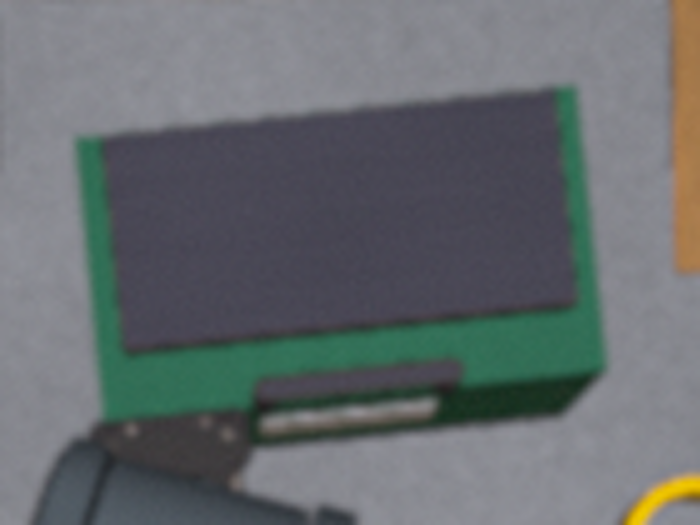

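View pics/top20.png

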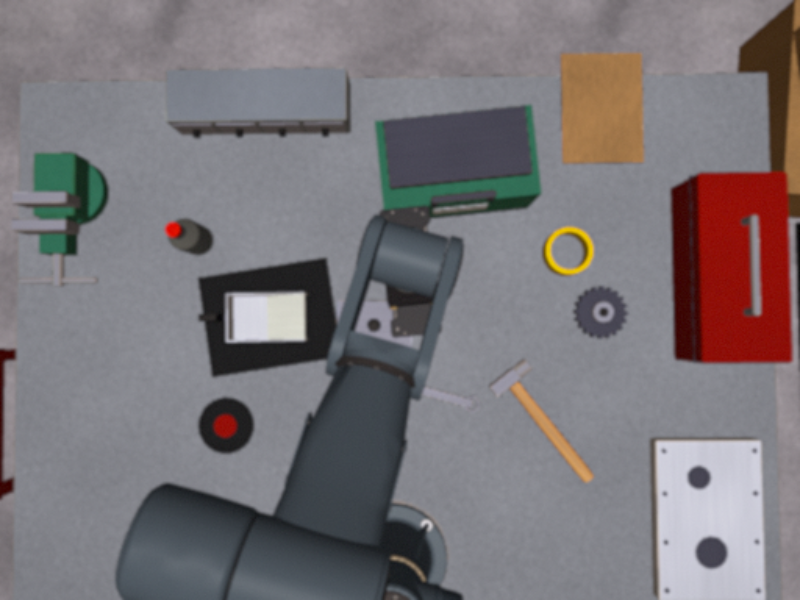

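```bash
python3 - <<'E'
from h import *
for s in ("top0","top20"):
    im=cv2.imread(f"pics/{s}.png")
    c=im[260:375,190:345]; cv2.imwrite(f"pics/c_{s}.png",cv2.resize(c,None,fx=5,fy=5))
    m=(c.min(2)>110).astype(np.uint8); n,l,st_,_=cv2.connectedComponentsWithStats(m); 
    for k in range(1,n):
        if st_[k,4]<800: continue
        ys,xs=np.nonzero(l==k); P=np.array([at("top",((a+190+.5)*.64-.5,(b+260+.5)*.64-.5),.053)[:2] for a,b in zip(xs,ys)]).astype(np.float32); print(s,cv2.minAreaRect(P),P.min(0),P.max(0))
print("knob",at("top",(374*.64,325*.64),.044),"lm",at("top",(240.4,207.1),0))
im=cv2.imread("pics/top18.png")
E
```

```text
top0 ((0.4686380624771118, 0.2784108519554138), (0.21575133502483368, 0.218272402882576), 89.56463623046875) [0.3601159  0.16970904] [0.5785908  0.38545418]
top0 ((0.4681430757045746, 0.19134236872196198), (0.2043084055185318, 0.2175489366054535), 89.72222900390625) [0.3588746  0.08910683] [0.5765719 0.2940227]
top0 ((0.46965694427490234, 0.24449503421783447), (0.15218356251716614, 0.09533759951591492), 88.60535430908203) [0.42199162 0.16781485] [0.5184683  0.32119066]
top20 ((0.4686307907104492, 0.2774503827095032), (0.2176724374294281, 0.218272402882576), 89.56463623046875) [0.3601159  0.16778803] [0.5785908  0.38545418]
top20 ((0.46854501962661743, 0.2408224493265152), (0.1536378562450409, 0.09571178257465363), 89.96973419189453) [0.42071125 0.16399185] [0.51643133 0.3176201 ]
knob [0.45115771 0.03210798 0.044     ] lm [0.45415527 0.0310424  0.        ]
```

View pics/c_top20.png

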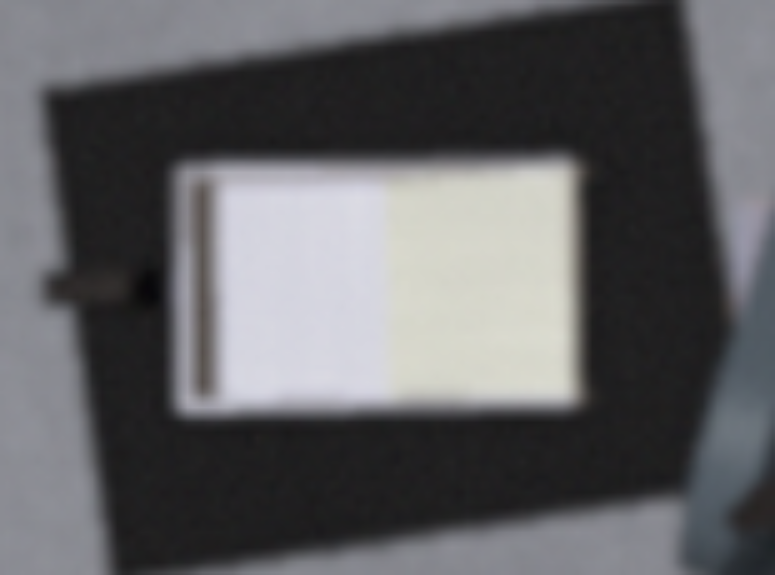

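```bash
python3 - <<'E'
from h import *
gen([((.452,.0337,.12),downR(.008))])
E
```

```text
t 57.4 tcp [ 0.5296 -0.0389  0.2683] open 0.399 F [-0.3  0.1  0.6] q [-2.830e-01  3.470e-01  1.610e+00 -1.000e-03  1.186e+00 -3.770e-01]
x [ 0.996  0.094 -0.002] y [ 0.094 -0.996  0.   ] z [-0.002 -0.001 -1.   ]
[[-0.39, -0.44, 0.82, 0, 0, 0.18], [-0.4, -0.44, 0.82, 0, 0, 0.18], [-0.4, -0.43, 0.82, 0, 0, 0.18], [-0.41, -0.43, 0.82, 0, 0, 0.18], [-0.42, -0.42, 0.82, 0, 0, 0.18]]
[[-0.42, -0.41, 0.82, 0, 0, 0.18], [0, 0, 0, 0, 0, 0], [0, 0, 0, 0, 0, 0], [0, 0, 0, 0, 0, 0], [0, 0, 0, 0, 0, 0]]
```

apply_moves:
  motion:
    - [-0.4,-0.4,0.7,0,0,0.2]
    - [-0.4,-0.4,0.8,0,0,0.2]
    - [-0.4,-0.4,0.8,0,0,0.2]
    - [-0.4,-0.45,0.8,0,0,0.2]
    - [-0.4,-0.45,0.8,0,0,0.2]
  hand: 0.55

```text
time: 57.9
tool_pos: [0.4649, 0.0208, 0.1504]
eef_rot: [3.141, 0.021, -0.003]
ft_force: [-0.2, -0.6, 0.2]
opening: 0.547
```

apply_moves:
  motion:
    - [-0.4,-0.4,0.8,0,0,0.1]
    - [0,0,0.3,0,0,0]
    - [0,0,0,0,0,0]
    - [0,0,0,0,0,0]
    - [0,0,0,0,0,0]

```text
time: 58.4
tool_pos: [0.4543, 0.0319, 0.1193]
eef_rot: [3.141, 0.01, 0.001]
ft_force: [-1.1, 0.6, -0.3]
opening: 0.548
```

```bash
python3 - <<'E'
from h import *
gen([((.452,.0337,.027),downR(.008))])
i=snap("scene"); cv2.imwrite("pics/s21.png",cv2.resize(i[100:250,190:360,::-1],None,fx=4,fy=4,interpolation=cv2.INTER_CUBIC))
E
```

```text
t 58.4 tcp [0.4543 0.0319 0.1193] open 0.548 F [-1.1  0.6 -0.3] q [-1.760e-01  4.800e-01  1.949e+00 -1.000e-03  7.120e-01 -1.810e-01]
x [1.    0.006 0.001] y [ 0.006 -1.     0.001] z [ 0.001 -0.001 -1.   ]
[[-0.02, -0.02, 0.77, 0, 0, -0.01], [-0.02, -0.02, 0.77, 0, 0, -0.01], [-0.02, -0.02, 0.77, 0, 0, -0.01], [-0.02, -0.02, 0.77, 0, 0, -0.01], [0, 0, 0, 0, 0, 0]]
```

View pics/s21.png

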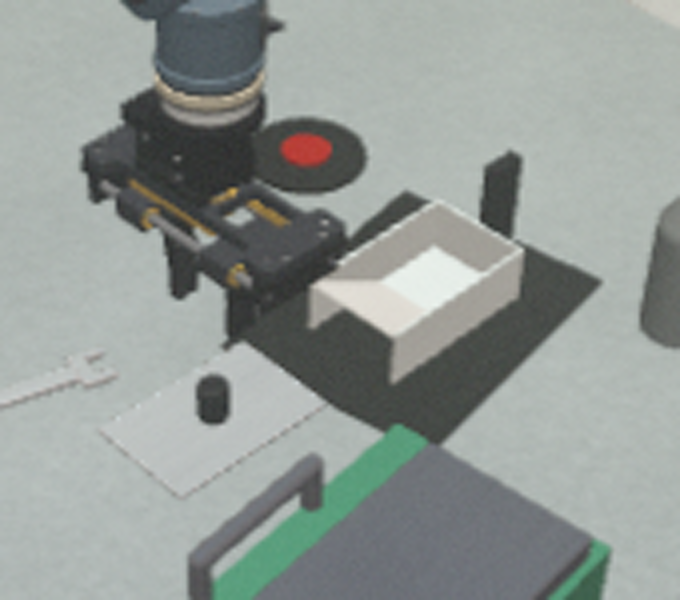

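apply_moves:
  motion:
    - [-0.05,-0.05,0.7,0,0,0]
    - [0,0,0.8,0,0,0]
    - [0,0,0.8,0,0,0]
    - [0,0,0.7,0,0,0]
    - [0,0,0,0,0,0]

```text
time: 58.95
tool_pos: [0.4501, 0.034, 0.0271]
eef_rot: [-3.141, -0.01, 0.008]
ft_force: [-0.0, -0.1, 0.6]
opening: 0.548
```

apply_moves:
  motion:
    - [0,0,0,0,0,0]
    - [0,0,0,0,0,0]
    - [0,0,0,0,0,0]
    - [0,0,0,0,0,0]
    - [0,0,0,0,0,0]
  hand: 0

```text
time: 59.45
tool_pos: [0.4513, 0.0341, 0.0293]
eef_rot: [3.141, 0.011, -0.0]
ft_force: [0.3, -0.2, 7.2]
opening: 0.289
```

apply_moves:
  motion:
    - [0,0,0,0,0,0]
    - [0,0,0,0,0,0]
    - [0,0,-0.3,0,0,0]
    - [0,0,-0.7,0,0,0]
    - [0,0,-0.8,0,0,0]

```text
time: 59.95
tool_pos: [0.4496, 0.0344, 0.0828]
eef_rot: [-3.141, -0.011, 0.008]
ft_force: [0.2, 0.4, -0.7]
opening: 0.285
```

```bash
python3 - <<'E'
from h import *
p,Rm=st()
gen([((.452,.0337,.13),downR(.01)),((.4695,.239,.13),downR(.01))])
i=snap("scene"); cv2.imwrite("pics/s22.png",cv2.resize(i[100:250,190:360,::-1],None,fx=4,fy=4,interpolation=cv2.INTER_CUBIC))
E
```

```text
t 59.95 tcp [0.4496 0.0344 0.0828] open 0.285 F [ 0.2  0.4 -0.7] q [-1.720e-01  5.520e-01  1.981e+00 -1.000e-03  6.140e-01 -1.780e-01]
x [ 1.     0.007 -0.005] y [ 0.007 -1.    -0.   ] z [-0.005  0.    -1.   ]
t 59.95 tcp [0.4496 0.0344 0.0828] open 0.285 F [ 0.2  0.4 -0.7] q [-1.720e-01  5.520e-01  1.981e+00 -1.000e-03  6.140e-01 -1.780e-01]
x [ 1.     0.007 -0.005] y [ 0.007 -1.    -0.   ] z [-0.005  0.    -1.   ]
[[0.04, 0.01, -0.79, 0, 0.03, -0.02], [0.04, 0.01, -0.79, 0, 0.03, -0.02], [0.08, -0.85, 0, 0, 0, 0], [0.08, -0.85, 0, 0, 0, 0], [0.08, -0.85, 0, 0, 0, 0]]
[[0.08, -0.85, 0, 0, 0, 0], [0.08, -0.85, 0, 0, 0, 0], [0.08, -0.85, 0, 0, 0, 0], [0.08, -0.85, 0, 0, 0, 0], [0.08, -0.85, 0, 0, 0, 0]]
```

View pics/s22.png

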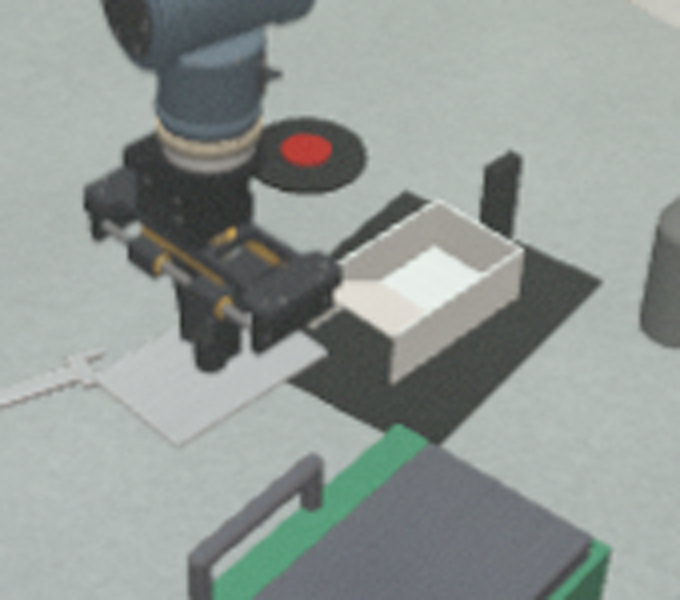

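apply_moves:
  motion:
    - [0,0,-0.8,0,0,0]
    - [0,0,-0.8,0,0,0]
    - [0.1,-0.8,0,0,0,0]
    - [0.1,-0.8,0,0,0,0]
    - [0.1,-0.8,0,0,0,0]

```text
time: 60.5
tool_pos: [0.4589, 0.107, 0.1307]
eef_rot: [3.141, 0.01, -0.004]
ft_force: [0.5, 0.5, -2.3]
opening: 0.291
```

apply_moves:
  motion:
    - [0.1,-0.9,0,0,0,0]
    - [0.1,-0.9,0,0,0,0]
    - [0.05,-0.9,0,0,0,0]
    - [0.05,-0.9,0,0,0,0]
    - [0,-0.6,0,0,0,0]

```text
time: 61.0
tool_pos: [0.4669, 0.234, 0.1303]
eef_rot: [-3.141, -0.013, 0.004]
ft_force: [-0.8, 0.6, -1.5]
opening: 0.289
```

apply_moves:
  motion:
    - [0,0,0.3,0,0,0]
    - [0,0,0.3,0,0,0]
    - [0,0,0,0,0,0]
    - [0,0,0,0,0,0]
    - [0,0,0,0,0,0]

```text
time: 61.5
tool_pos: [0.4674, 0.2316, 0.1122]
eef_rot: [3.141, 0.009, -0.004]
ft_force: [0.1, 0.2, -0.8]
opening: 0.288
```

```bash
python3 - <<'E'
from h import *
gen([((.4695,.239,.075),downR(.01))])
i=snap("scene"); cv2.imwrite("pics/s23.png",cv2.resize(i[100:230,230:360,::-1],None,fx=5,fy=5,interpolation=cv2.INTER_CUBIC))
i=snap("top","top23"); print(lm("lid","scene"),lm("pan","scene"))
E
```

```text
t 61.5 tcp [0.4674 0.2316 0.1122] open 0.288 F [ 0.1  0.2 -0.8] q [0.245 0.557 1.79  0.    0.798 0.239]
x [ 1.     0.006 -0.003] y [ 0.006 -1.     0.   ] z [-0.003 -0.    -1.   ]
[[0.04, -0.12, 0.62, 0, 0.02, -0.03], [0.04, -0.12, 0.62, 0, 0.02, -0.03], [0, 0, 0, 0, 0, 0], [0, 0, 0, 0, 0, 0], [0, 0, 0, 0, 0, 0]]
[([291.9, 158.3], 0.81)] [([291.8, 177.1], 0.72)]
```

View pics/s23.png

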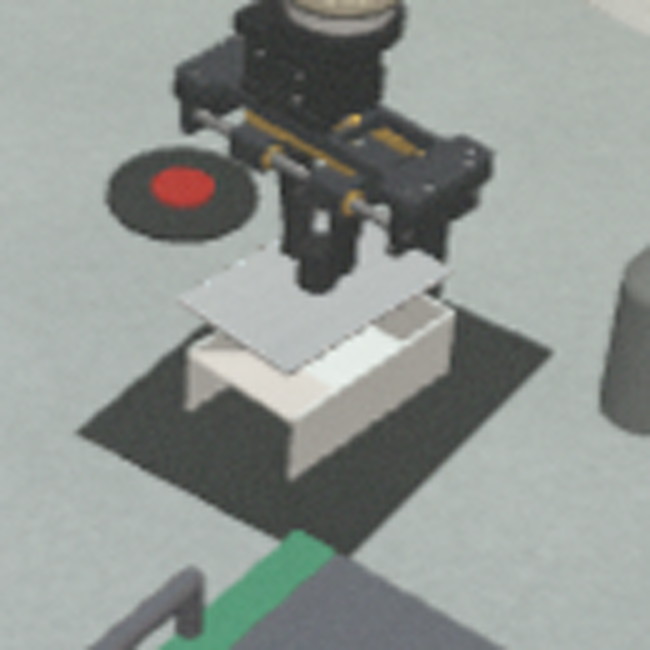

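apply_moves:
  motion:
    - [0.05,-0.25,0,0,0,0]
    - [0,0,0.4,0,0,0]
    - [0,0,0.4,0,0,0]
    - [0,0,0,0,0,0]
    - [0,0,0,0,0,0]

```text
time: 62.2
tool_pos: [0.4679, 0.2397, 0.0873]
eef_rot: [3.141, 0.011, -0.007]
ft_force: [0.6, -0.6, -1.4]
opening: 0.292
```

```bash
python3 - <<'E'
from h import *
st()
i=snap("scene"); cv2.imwrite("pics/s24.png",cv2.resize(i[100:230,230:360,::-1],None,fx=5,fy=5,interpolation=cv2.INTER_CUBIC))
i=snap("top","top24");cv2.imwrite("pics/t24.png",cv2.resize(i[170:240,110:240,::-1],None,fx=5,fy=5,interpolation=cv2.INTER_CUBIC))
E
```

```text
t 62.2 tcp [0.4679 0.2397 0.0873] open 0.292 F [ 0.6 -0.6 -1.4] q [2.600e-01 6.040e-01 1.793e+00 1.000e-03 7.490e-01 2.530e-01]
x [ 1.     0.007 -0.005] y [ 0.007 -1.     0.001] z [-0.005 -0.001 -1.   ]
```

View pics/s24.png

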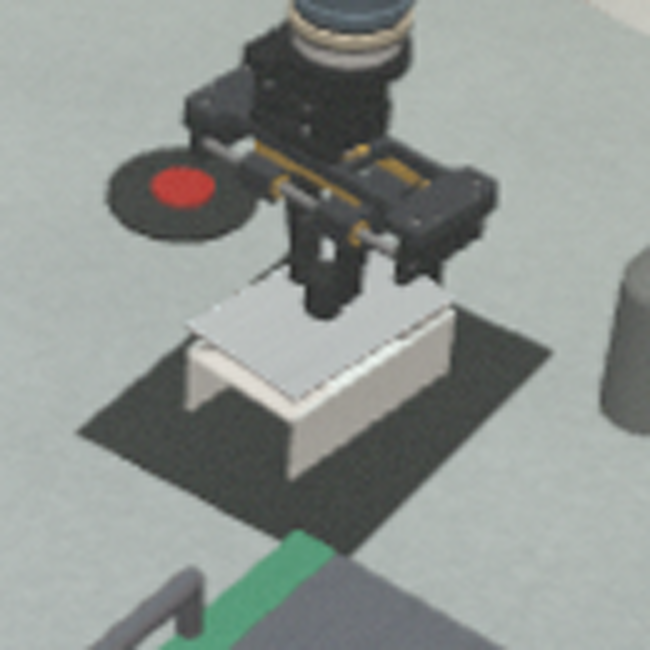

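View pics/t24.png

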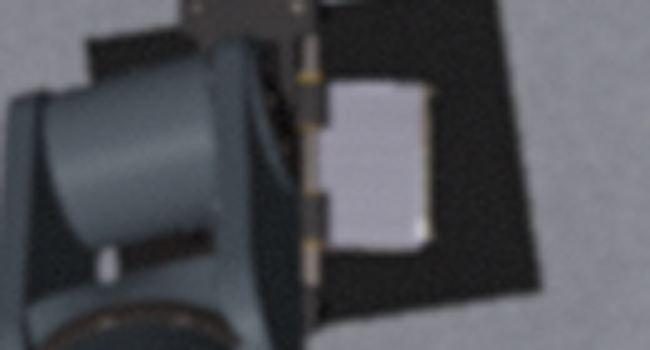

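Well aligned. I'll lower it to the rim.

apply_moves:
  motion:
    - [0.03,0,0.15,0,0,0]
    - [0,0,0.15,0,0,0]
    - [0,0,0.1,0,0,0]
    - [0,0,0,0,0,0]
    - [0,0,0,0,0,0]

```text
time: 62.8
tool_pos: [0.4694, 0.2398, 0.0761]
eef_rot: [3.141, 0.011, -0.004]
ft_force: [0.0, -0.2, -0.5]
opening: 0.291
```

apply_moves:
  motion:
    - [0,0,0.05,0,0,0]
    - [0,0,0.05,0,0,0]
    - [0,0,0,0,0,0]
    - [0,0,0,0,0,0]
    - [0,0,0,0,0,0]

```text
time: 63.3
tool_pos: [0.4697, 0.24, 0.0743]
eef_rot: [-3.142, -0.011, 0.003]
ft_force: [-2.0, -0.1, 6.4]
opening: 0.29
```

Contact at the expected height. Release, rise and check.

apply_moves:
  motion:
    - [0,0,0,0,0,0]
    - [0,0,0,0,0,0]
    - [0,0,0,0,0,0]
    - [0,0,0,0,0,0]
    - [0,0,0,0,0,0]
  hand: 0.6

```text
time: 63.8
tool_pos: [0.4695, 0.2399, 0.0731]
eef_rot: [3.141, 0.011, -0.004]
ft_force: [0.0, 0.7, -0.3]
opening: 0.581
```

apply_moves:
  motion:
    - [0,0,-0.5,0,0,0]
    - [0,0,-0.9,0,0,0]
    - [0,0,-0.9,0,0,0]
    - [0,0,-0.9,0,0,0]
    - [0,0.9,-0.9,0,0,0]

```text
time: 64.3
tool_pos: [0.4702, 0.2145, 0.1974]
eef_rot: [-3.141, -0.016, 0.002]
ft_force: [-0.0, -0.6, 0.6]
opening: 0.602
```

apply_moves:
  motion:
    - [0,0.9,0,0,0,0]
    - [0,0.9,0,0,0,0]
    - [0,0.9,0,0,0,0]
    - [0,0.9,0,0,0,0]
    - [0,0.9,0,0,0,0]

```text
time: 64.8
tool_pos: [0.4708, 0.0769, 0.1963]
eef_rot: [3.141, 0.011, -0.004]
ft_force: [0.0, 0.2, -0.1]
opening: 0.598
```

apply_moves:
  motion:
    - [0,0.9,0,0,0,0]
    - [0,0.9,0,0,0,0]
    - [0,0.5,0,0,0,0]
    - [0,0,0,0,0,0]
    - [0,0,0,0,0,0]

```text
time: 65.3
tool_pos: [0.4712, 0.0091, 0.1962]
eef_rot: [-3.141, -0.01, 0.005]
ft_force: [-0.1, 0.2, -1.1]
opening: 0.598
```

```bash
python3 - <<'E'
from h import *
st()
i=snap("scene","scene25"); cv2.imwrite("pics/s25.png",cv2.resize(i[100:230,230:360,::-1],None,fx=5,fy=5,interpolation=cv2.INTER_CUBIC))
rect("lid","scene",.057);print(lm("lid","scene"),lm("pan","scene"),lm("front_handle","scene"))
i=snap("top","top25"); rect("lid","top",.057);rect("pan","top",.053);print(lm("lid","top"),lm("front_handle","top"))
for n in("off_bar","off_slotted"): print(lm(n,"top"))
cv2.imwrite("pics/b25.png",cv2.resize(i[50:155,225:365,::-1],None,fx=5,fy=5,interpolation=cv2.INTER_CUBIC))
E
```

```text
t 65.3 tcp [0.4712 0.0091 0.1962] open 0.598 F [-0.1  0.2 -1.1] q [-0.218  0.363  1.835 -0.     0.947 -0.224]
x [ 1.     0.006 -0.003] y [ 0.006 -1.    -0.   ] z [-0.003  0.    -1.   ]
lid scene 0.56 ctr 0.4702 0.2397 mean [0.4717 0.2375] size 0.151 0.101 long axis deg 89.8
[([294.1, 167.1], 0.56)] [([291.3, 178.2], 0.93)] [([255.8, 228.7], 0.83)]
lid top 0.64 ctr 0.7578 -0.1324 mean [ 0.7599 -0.1314] size 0.201 0.306 long axis deg 95.5
pan top none
[([166.4, 199.3], 0.74)] [([291.9, 125.0], 0.88)]
[]
[]
```

View pics/s25.png

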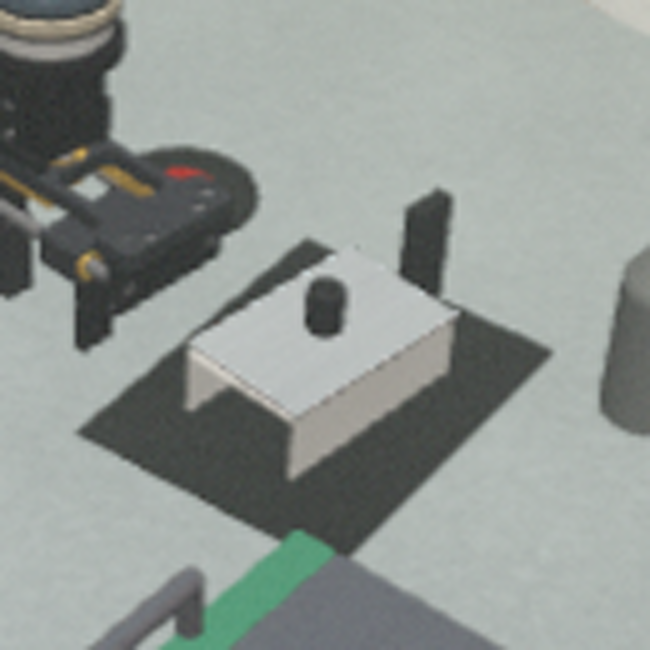

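View pics/top25.png

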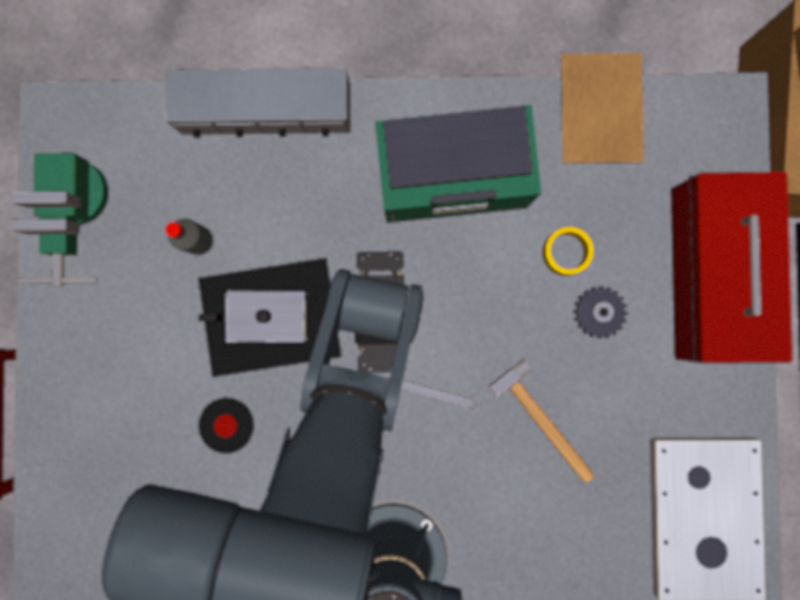

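View pics/b25.png

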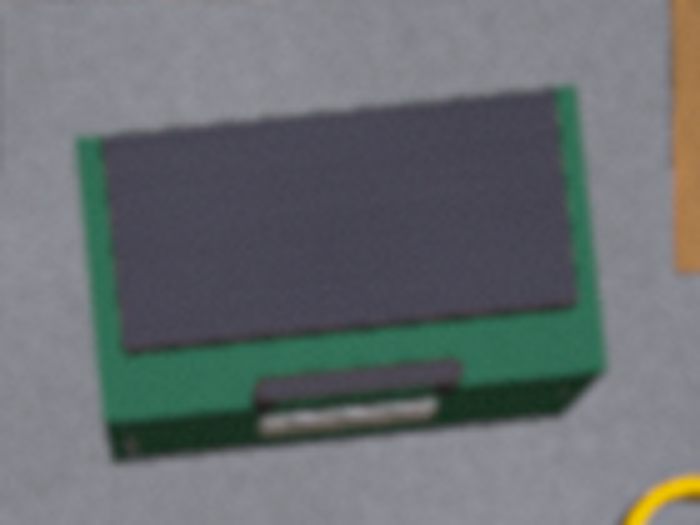

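The lid sits flush, the front is shut, and the bystanders are where they were. Handing in.

```bash
python3 -c "
from plant import ticket
print(ticket.hand_in())"
```

```text
the job is handed in; nothing more can be done
None
```

I cleared the bench and handed the job in at about 65 s. It reports no verdict, so what follows is from my own checks.

- **Offcuts:** only two were present, the bar and the slotted piece. I missed the first grasp of the bar because I lifted before the fingers had closed; the bar did not move, and the second grasp held. I put both in the pan and tipped them together into the open bin. The top picture showed both lying in the tub. They cannot be seen now that the front is shut.
- **Bin front:** I pulled it open to its stop. The angle there was about 0.87–0.88 rad, estimated from the arm pose and the picture. Later I pushed it shut until it met a hard stop at about 14 N, and in the last picture it is flush with the shell.
- **Pan and lid:** the pan is empty, upright and near the middle of its mat. The lid looks flush on the rim, with its outline centred to within about 2 mm of where the pan stands.
- **Bystanders and gripper:** the gear, tape, bottle and disc show no visible shift, and the gripper was clear of everything.

One check disagreed: in the last top picture the network gave the bin's outline for the lid and found no pan, so I relied on the scene view and the pictures themselves. The wrist force with the pan empty also read 1–1.5 N more than its weight at times, but the pictures show nothing left in it.

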